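# Free the jammed consumable tubes, weigh them and sort them

## Robot

A 7-joint arm with a two-finger parallel gripper is mounted at the origin on the work surface; the furniture and walls round the work are solid. World frame = base frame: x ahead of the robot, y to its left, z up, the work surface at z = 0. Lengths are in m, angles in rad, forces in N, time in s.
With the tool pointing down it reaches from about 0.425 to 0.925 m from the base axis. Payload 6.8 kg.
Tool frame: the origin (TCP) lies at the very end of the fingers, on their centre line; the grasp point (between the pads) lies bot.grip_point_offset behind it (bot.grip_point_offset is the distance from the TCP to the grasp point, in m); z points along the fingers, y is the line along which they close (so a half turn about z gives the same grasp; the last joint's range is limited). The gripper opens to 85 mm and grips with 20 to 120 N. Pads are 22 mm wide; open, the fingers measure 114 mm over their backs; the gripper's body (76 mm by 85 mm) begins 54 mm behind the grasp point. The pads swing forward as they close: fully open they stand 13 mm farther back than shut.
Start: joints at [1.224, 0.477, 0.022, 1.555, -0.011, 1.109, -0.083], TCP at [0.16, -0.656, 0.231] pointing down, gripper open.
Joint ranges: [-2.96, 2.96], [-0.34, 2.1], [-1.41, 1.46], [0.24, 2.44], [-1.37, 4.51], [0.17, 1.92], [-2.96, 2.96]. Speed limits (rad/s): [2.39, 2.39, 3.14, 3.14, 3.14, 3.14, 3.14].

## Interface

Orientations are given as a unit quaternion [w, x, y, z].
In Python, from station import bot, imaging gives the robot as it stands. The module is installed in compiled form; this text tells all that it offers.
- The arm moves only by the tool carry_out, never from a script. Its argument "targets" is one flat list of numbers, 5 for each row, row after row: the closure in counts, from 0 (fully open) to 255 (shut), then the shift along the world's x, y, z in mm, then the turn about the world's z in degrees. A call has 1 to 20 rows; each row shifts and turns the commanded pose from where the row before left it; what a row does not reach is not made up. A row lasts 1/10 s, in which the tool goes at most 50 mm and 8.59 degrees, less where a joint would pass 70% of its speed; a pose out of reach is approached as far as the arm can. A call is refused whole if a number of a shift passes 50 or a number of a turn 8.59, either way. A call with a gripper value outside its range is refused whole. The fingers move at their own pace and stop on an object; "newtons" is the grip in N (left out, the last holds). Time passes only in rows, so rows that do not move let the fingers close. It gives the time, the measured TCP pose, the force, the opening and the grip force at its end, in the units of the state.
- bot.get_obs(): the state, without advancing time (a new reading comes with each control period).
- imaging.read_camera(name): name is "side" or "top" or "wrist"; returns a dict with "frame" (400x640x3 uint8, red, green, blue), "fov_y" (degrees; the focal length in pixels is half the picture's height over the tangent of half this angle, whatever the lens; pixels are square), "cx", "cy" (the principal point, pixels), "k1" (the pictures are not rectified: a ray, as slopes to the right and down, at radius r is drawn at 1 + k1 r^2 times it, then the intrinsics apply), "pose" (4x4, takes a point from camera to world coordinates); the wrist camera has in their place "tool_from_camera" (4x4, takes a point from camera to tool coordinates, whose origin is the TCP and whose axes are the flange's). Camera axes: x right, y up, looking along -z (the intrinsics and any distortion apply to the point x, -y, -z); pixel columns grow to the right and rows downward; lengths in m; the calibration is good to about 2 mm. A picture is of the moment at which its call begins: read the wrist's pose just before it. There is no depth.
- bot.hand_in(): hands the job in; it is judged then, once.
The state is a dict: "t": time; "q": joint angles; "joint_vel": joint speeds; "joint_torque": joint torques, N m; "eef_pos": TCP position; "tool_rot": TCP orientation; "contact_force": force on the tool from outside, world axes, zero at the start; "torque": the same for the moment, N m; "gripper_width": opening from 0.0 (shut) to 1.0 (fully open); "grasp_force": force on a finger pad.
Only numpy, scipy, OpenCV 4.12 (cv2) and the standard library are available. Lean on these libraries where they do the work, as an engineer would, in place of code of your own. Each camera call takes 0.05 s, during which the arm holds its last target. There are 200 camera calls.

## Task

The sealed square tubes of contact tips are wedged tight in the spring rack, and a straight pull only brings the heavy rack up with them: rock each tube to and fro across the rack, easing it up as it walks out, and keep the rack standing on the table. Stand each freed tube by itself in the middle of the spring scale's pan, let go and read it: a tube whose needle stops short of the black triangle (300 g) goes into the low metal refill tray, one that reaches or passes the triangle goes into the deeper wooden stock box. Leave the tubes standing upright there, the pan empty and the rack flat on the table.

Things in the scene. Friction and masses are not known exactly. Their poses are not given: they have to be found in the camera images.
- rack: loose steel rack, 2.2 kg; foot 120 (x) by 186 mm (y), 10 mm thick. Origin at the centre of its underside, z up. Three pockets in a row along y, at x = 0, y = -56, 0, +56 mm, floor at z = 10 mm. Nothing of the rack stands above z = 45 mm. Each pocket pinches its tube along x: solid wall on the +x side, sprung shoe on the -x side. Loose enough on the table to be knocked aside.
- pocket_a (a point): middle of the floor of the rack's pocket at y = -56 mm, axes as the rack's. The rubber-faced shoe presses the tube's lowest 28 mm with about 20 N (1.8 N more per mm, gives 12 mm) against the rubber-lined wall at x = +18 mm, whose top is 30 mm above this floor; partitions stand 2 mm clear of the tube's +y and -y sides, as high as the wall. It takes a straight pull of about 40 N, more than the rack weighs.
- pocket_b (a point): middle of the floor of the rack's pocket at y = 0, axes as the rack's. To walk a tube out: swing it in the rack's x-z plane (top to +x, then to -x) about 10 degrees each way about the tube's axis at the height of the pinch, raising it no more than about 4 mm per full swing from one side to the other; it is free when its foot is 32 mm above this floor.
- pocket_c (a point): middle of the floor of the rack's pocket at y = +56 mm, axes as the rack's. Same pinch as the others.
- tube_a: sealed tube: 36 mm square steel tube, 95 mm tall, black plastic cap flush on top, 150 to 450 g (differs from start to start, all look alike). Origin at the centre of its underside, z up, x and y square to its sides. Starts jammed in the rack's pocket at y = -56 mm, square to the rack, its upper 60 mm clear. None if absent this time.
- tube_b: sealed tube: 36 mm square steel tube, 95 mm tall, black plastic cap flush on top, 150 to 450 g (differs from start to start, all look alike). Origin at the centre of its underside, z up, x and y square to its sides. Starts jammed in the rack's pocket at y = 0, square to the rack, its upper 60 mm clear. None if absent this time.
- tube_c: sealed tube: 36 mm square steel tube, 95 mm tall, black plastic cap flush on top, 150 to 450 g (differs from start to start, all look alike). Origin at the centre of its underside, z up, x and y square to its sides. Starts jammed in the rack's pocket at y = +56 mm, square to the rack, its upper 60 mm clear. None if absent this time.
- scale: fixed spring scale, grey housing 96 mm by 112 mm, 56 mm high, with a slanted round dial 88 mm across standing out in front (local -x, to 105 mm from the origin). Origin on the table under the pan's centre, z up. The black triangle on the dial marks 300 g.
- pan_center (a point): centre of the top face of the scale's round pan (load it within the middle 80 mm; low sloping rim to 112 mm across and 4.5 mm high); 100 mm above the table when empty; it sinks with the load. z up.
- scale_pan (a joint): how far the pan has sunk, in m: 0 empty, 0.0654 m per kg (0.0196 at 300 g), stop at 0.034; lightly damped, settles within about a second
- scale_needle (a joint): dial needle in rad, clockwise: 0 empty, 2.31 at the triangle (300 g), 7.7 rad per kg
- refill_tray: fixed low square metal tray, 124 mm outside, walls 3 mm thick and 20 mm high, floor 3 mm thick. Origin at the centre of its underside, z up, x and y along its sides. Has room for three tubes, 65 mm apart.
- stock_box: fixed square wooden box, 126 mm outside, walls 6 mm thick and 45 mm high, floor 6 mm thick, open on top. Origin at the centre of its underside, z up, x and y along its sides. Has room for three tubes, 65 mm apart.

How it is judged:
On the way:
1. a tube stands upright and centred on the scale pan, let go and at rest (((horizontal distance between tube_a and pan_center below 0.014 m and z of tube_a in the frame of pan_center between -0.004 and 0.006 m and angle between tube_a's own z axis and vertical below 0.08 rad and linear speed of tube_a below 0.02 m/s and contact force between the fingers and tube_a below 0.2 N) or (horizontal distance between tube_b and pan_center below 0.014 m and z of tube_b in the frame of pan_center between -0.004 and 0.006 m and angle between tube_b's own z axis and vertical below 0.08 rad and linear speed of tube_b below 0.02 m/s and contact force between the fingers and tube_b below 0.2 N) or (horizontal distance between tube_c and pan_center below 0.014 m and z of tube_c in the frame of pan_center between -0.004 and 0.006 m and angle between tube_c's own z axis and vertical below 0.08 rad and linear speed of tube_c below 0.02 m/s and contact force between the fingers and tube_c below 0.2 N))), for 0.4 s.
At the end, for the whole second after the job is handed in: Every tube stands upright (0.1 rad), at rest, on the floor of the right receptacle, its centre within 45 mm of the middle along each side: stock box from 300 g, refill tray below (within 25 g of 300 g either is accepted, judged by weight). The pan is empty, the rack flat on the table (linear speed of each of tube_a, tube_b, tube_c below 0.02 m/s and ((x of tube_a in the frame of stock_box between -0.045 and 0.045 m and y of tube_a in the frame of stock_box between -0.045 and 0.045 m and z of tube_a in the frame of stock_box between -0.005 and 0.015 m and angle between tube_a's own z axis and vertical below 0.1 rad and contact force between tube_a and stock_box above 2.7 N) or (x of tube_a in the frame of refill_tray between -0.046 and 0.046 m and y of tube_a in the frame of refill_tray between -0.046 and 0.046 m and z of tube_a in the frame of refill_tray between -0.005 and 0.015 m and angle between tube_a's own z axis and vertical below 0.1 rad and contact force between tube_a and refill_tray between 0.5 and 3.19 N)) and ((x of tube_b in the frame of stock_box between -0.045 and 0.045 m and y of tube_b in the frame of stock_box between -0.045 and 0.045 m and z of tube_b in the frame of stock_box between -0.005 and 0.015 m and angle between tube_b's own z axis and vertical below 0.1 rad and contact force between tube_b and stock_box above 2.7 N) or (x of tube_b in the frame of refill_tray between -0.046 and 0.046 m and y of tube_b in the frame of refill_tray between -0.046 and 0.046 m and z of tube_b in the frame of refill_tray between -0.005 and 0.015 m and angle between tube_b's own z axis and vertical below 0.1 rad and contact force between tube_b and refill_tray between 0.5 and 3.19 N)) and ((x of tube_c in the frame of stock_box between -0.045 and 0.045 m and y of tube_c in the frame of stock_box between -0.045 and 0.045 m and z of tube_c in the frame of stock_box between -0.005 and 0.015 m and angle between tube_c's own z axis and vertical below 0.1 rad and contact force between tube_c and stock_box above 2.7 N) or (x of tube_c in the frame of refill_tray between -0.046 and 0.046 m and y of tube_c in the frame of refill_tray between -0.046 and 0.046 m and z of tube_c in the frame of refill_tray between -0.005 and 0.015 m and angle between tube_c's own z axis and vertical below 0.1 rad and contact force between tube_c and refill_tray between 0.5 and 3.19 N)) and value of joint scale_pan below 0.003 m and height (world z) of rack below 0.008 m and angle between rack's own z axis and vertical below 0.05 rad); the robot touches nothing.
It fails at once if the rack is lifted clear of the table (its underside more than 20 mm up) or tipped by more than 0.25 rad (height (world z) of rack above 0.02 m or angle between rack's own z axis and vertical above 0.25 rad).
Of tube_a, tube_b, tube_c only 2 to 3 are there at a start; the rules pass over those that are not, and their reading is None.
At some moment in a run one of rack may be knocked a few centimetres aside while the robot is not near it.
It also fails if it takes over 210 s, if anything falls off the work surface, if the arm or the gripper's body presses on something with over 40 N, if the wrist force passes 120 N, or if a joint passes its speed limit or range.

## Working session

There is one attempt and no reset: what is moved stays moved. The work goes in short steps, Python scripts to look and compute and a tool call to move; the robot and the scene stay as the last step left them, time stands still between calls to the robot, and variables do not carry over. Pictures are saved under pics/ and viewed, at most 14 in all, crops included, and the job is handed in when it is done.

Besides the shell and the picture viewer there is one more tool, called after ">>>" as name(argument=value, ...) on one line, values as JSON. carry_out: Moves the arm, as the interface text tells. Its arguments: {"type":"object","properties":{"targets":{"type":"array","items":{"type":"number"}},"newtons":{"type":"number"}},"required":["targets"]}

```bash
mkdir -p pics
cat > h.py <<'E'
import numpy as np, cv2
from station import bot, imaging
def snap(n,f):
    o=bot.get_obs(); d=imaging.read_camera(n); cv2.imwrite('pics/'+f,d['frame'][:,:,::-1])
    if n=='wrist':
        from scipy.spatial.transform import Rotation as R
        q=o['tool_rot']; T=np.eye(4); T[:3,:3]=R.from_quat([q[1],q[2],q[3],q[0]]).as_matrix(); T[:3,3]=o['eef_pos']
        d['pose']=T@d['tool_from_camera']
    d.pop('tool_from_camera',None)
    np.save('pics/'+f[:-4]+'.npy',d,allow_pickle=True); return d
def load(f): return np.load('pics/'+f+'.npy',allow_pickle=True).item()
def foc(d): return 200/np.tan(np.radians(d['fov_y'])/2)
def px2w(d,u,v,z):
    f=foc(d); k=d['k1']; a=np.array([(u-d['cx'])/f,(v-d['cy'])/f]); s=a.copy()
    for _ in range(30): s=a/(1+k*(s@s))
    P=np.array(d['pose']); r=P[:3,:3]@np.array([s[0],-s[1],-1]); o=P[:3,3]
    return o+r*(z-o[2])/r[2]
def w2px(d,p):
    P=np.array(d['pose']); c=P[:3,:3].T@(np.array(p)-P[:3,3]); s=np.array([c[0],-c[1]])/-c[2]
    s=s*(1+d['k1']*(s@s)); return s*foc(d)+[d['cx'],d['cy']]
E
python3 - <<'E'
from h import *
o=bot.get_obs(); print(o, bot.grip_point_offset)
for n in('top','side','wrist'):
    d=snap(n,n+'0.png'); print(n,d['fov_y'],d['k1'],np.round(d['pose'],3).tolist())
a=cv2.imread('pics/top0.png');
E
```

```text
{'t': 0.0, 'q': array([ 1.22384309,  0.47779998,  0.02235571,  1.55645759, -0.01152252,
        1.10930841, -0.08308925]), 'joint_vel': array([ 5.22330738e-04, -2.24381592e-03,  1.00166173e-03,  4.56672018e-05,
        1.74599206e-03, -3.01778145e-04,  2.13274560e-03]), 'joint_torque': array([ 6.19904113e-04, -5.96444786e+01,  1.60828080e+00, -2.81194049e+01,
        1.25420574e-02,  9.26449749e-03, -1.49616972e-05]), 'eef_pos': array([ 0.15953717, -0.65525914,  0.23032352]), 'tool_rot': array([-9.06465675e-04,  9.92876211e-01,  1.19146877e-01, -1.71554026e-04]), 'contact_force': array([-1.10010231,  0.27643287,  0.85162868]), 'torque': array([-0.01805858,  0.00752857, -0.05974364]), 'grasp_force': 0.0, 'gripper_width': 0.9994677571178237} 0.0187
top 43.67412582573352 -0.15785818670569546 [[-0.025, 0.998, -0.049, 0.407], [-1.0, -0.026, -0.009, -0.08], [-0.01, 0.049, 0.999, 1.154], [0.0, 0.0, 0.0, 1.0]]
side 42.1027517652864 0.028986786403096047 [[-0.82, 0.324, -0.472, 0.035], [-0.572, -0.464, 0.676, 0.528], [0.0, 0.824, 0.566, 0.605], [0.0, 0.0, 0.0, 1.0]]
wrist 62.92903321718928 -0.019027386845510794 [[0.236, 0.931, 0.278, 0.23], [-0.972, 0.227, 0.067, -0.639], [-0.001, -0.286, 0.958, 0.373], [0.0, 0.0, 0.0, 1.0]]
```

View pics/top0.png

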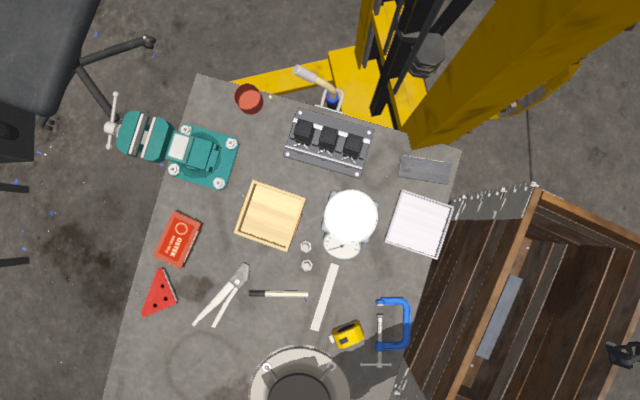

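View pics/side0.png

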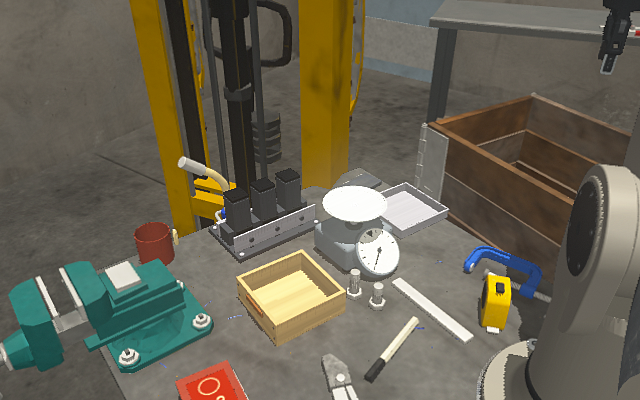

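Three tubes are in the rack (top view caps at about (304,130), (328,137), (353,146)), the stock box is at (270,215), the pan at (350,216) and the tray at (420,224). I'll enlarge the view for corners.

Run:
```python
from h import *
a=cv2.imread('pics/top0.png')[95:265,225:465]
cv2.imwrite('pics/c.png',cv2.resize(a,None,fx=3.3,fy=3.3,interpolation=cv2.INTER_CUBIC))
d=load('top0')
for n,u,v,z in [('ta',304,130,.105),('tb',328,137,.105),('tc',353,146,.105),('box',270,215,.03),('pan',350,216,.1),('tray',420,224,.01)]: print(n,px2w(d,u,v,z).round(3))
```

```text
ta [ 0.601 -0.031  0.105]
tb [ 0.584 -0.082  0.105]
tc [ 0.563 -0.134  0.105]
box [0.423 0.054 0.03 ]
pan [ 0.416 -0.124  0.1  ]
tray [ 0.394 -0.288  0.01 ]
```

View pics/c.png

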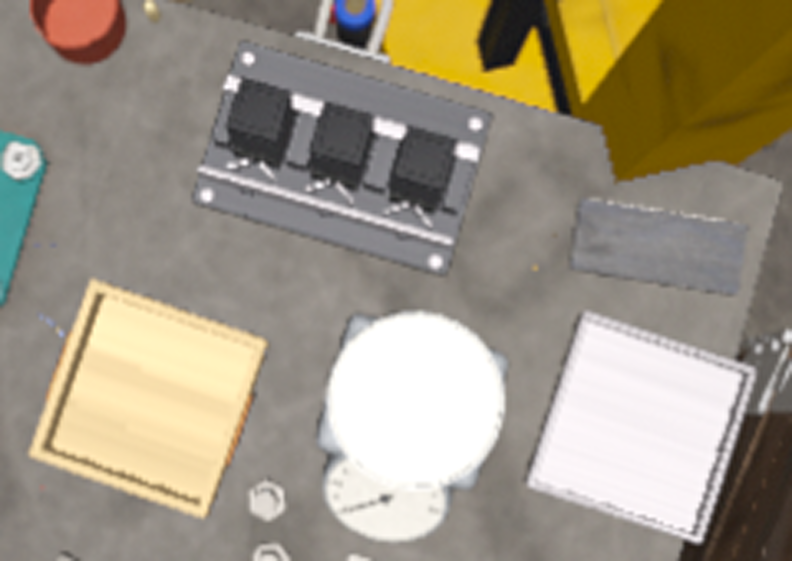

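Run:
```python
from h import *
d=load('top0')
def C(L,z): return np.array([px2w(d,225+u/3.3,95+v/3.3,z)[:2] for u,v in L])
for n,L,z in [('rack',[(240,40),(493,112),(447,275),(193,202)],.01),('box',[(92,280),(267,342),(205,517),(30,458)],.045),('tray',[(585,312),(754,370),(698,543),(528,485)],.02)]:
    p=C(L,z); e1=p[0]-p[1]; e2=p[0]-p[3]; 
    print(n,p.mean(0).round(4),'sides',np.linalg.norm(p-np.roll(p,-1,0),axis=1).round(3),'yaw',np.degrees(np.arctan2(-e1[0],e1[1])).round(1),np.degrees(np.arctan2(e2[1],e2[0])).round(1))
print('pan',C([(416,401),(327,401),(506,401)],.1).round(4))
print('tubes tops',C([(263,110),(343,134),(425,160)],.105).round(4))
print('start px',w2px(d,[.16,-.655,.23]))
```

```text
rack [ 0.5873 -0.0836] sides [0.185 0.12  0.185 0.12 ] yaw -17.6 -17.2
box [0.4206 0.0523] sides [0.126 0.125 0.125 0.128] yaw -21.0 -20.5
tray [ 0.3925 -0.2849] sides [0.125 0.126 0.125 0.126] yaw -20.3 -20.0
pan [[ 0.4145 -0.1258]
 [ 0.4159 -0.0689]
 [ 0.4129 -0.1834]]
tubes tops [[ 0.6041 -0.0325]
 [ 0.587  -0.0836]
 [ 0.5688 -0.1358]]
start px [623.13836301 336.33559267]
```

>>> carry_out(targets=[0,0,0,40,0,0,30,20,20,-5,0,40,45,0,-8,0,40,50,0,-8,0,40,50,0,-8,0,40,50,0,-2,0,40,50,0,0,0,40,50,0,0,0,40,50,0,0,0,40,50,0,0,0,20,50,0,0,0,0,30,0,0,0,0,0,0,0,0,0,0,0,0,0,0,0,0,0], newtons=60)

```text
t: 1.65
eef_pos: [0.4596, -0.2501, 0.2912]
tool_rot: [0.0, 0.988, -0.152, -0.0]
contact_force: [-1.0, -0.9, 0.3]
gripper_width: 0.999
grasp_force: 0.0
```

>>> carry_out(targets=[129,40,40,0,0,129,40,40,0,0,129,30,33,0,0,129,0,0,-50,0,129,0,0,0,0,129,0,0,0,0,129,0,0,0,0])

```text
t: 2.35
eef_pos: [0.5612, -0.1472, 0.2431]
tool_rot: [0.0, 0.988, -0.152, 0.001]
contact_force: [0.2, 0.4, 0.0]
gripper_width: 0.491
grasp_force: 0.0
```

Run:
```python
from h import *
d=snap('wrist','w1.png'); o=bot.get_obs(); print(o['eef_pos'],o['gripper_width'])
im=cv2.imread('pics/w1.png')
y=-17.4*np.pi/180; R=np.array([[np.cos(y),-np.sin(y)],[np.sin(y),np.cos(y)]])
def W(x,yy,z): return np.r_[np.array([.5873,-.0836])+R@[x,yy],z]
for c in(-.056,0,.056):
    P=np.array([w2px(d,W(a,c+b,.105)) for a,b in[(.018,.018),(.018,-.018),(-.018,-.018),(-.018,.018)]]); cv2.polylines(im,[np.int32(P*8)],True,(0,0,255),1,cv2.LINE_AA,3); print(P.round(0).tolist())
P=np.array([w2px(d,W(a,b,.01)) for a,b in[(.06,.093),(.06,-.093),(-.06,-.093),(-.06,.093)]]); cv2.polylines(im,[np.int32(P*8)],True,(0,255,0),1,cv2.LINE_AA,3)
cv2.imwrite('pics/w1o.png',im)
```

```text
[ 0.56139049 -0.1469518   0.2434393 ] 0.49593452281823186
[[282.0, 157.0], [324.0, 157.0], [324.0, 197.0], [283.0, 197.0]]
[[217.0, 158.0], [259.0, 157.0], [261.0, 197.0], [221.0, 197.0]]
[[153.0, 158.0], [195.0, 158.0], [199.0, 197.0], [159.0, 197.0]]
```

View pics/w1o.png

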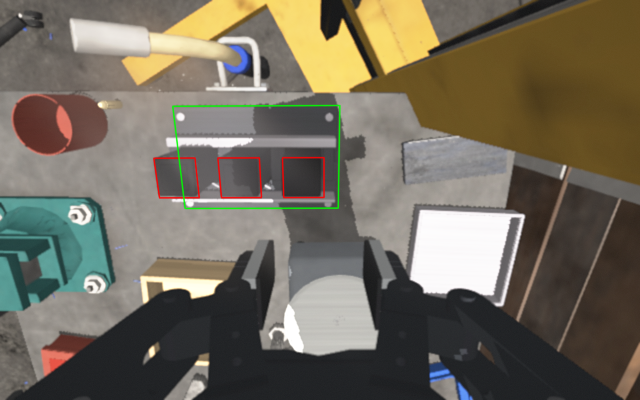

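>>> carry_out(targets=[129,9,10,0,0,129,0,0,-40,0,129,0,0,-40,0,129,0,0,-30,0,129,0,0,0,0,129,0,0,0,0])

```text
t: 3.0
eef_pos: [0.5708, -0.1348, 0.1324]
tool_rot: [-0.0, 0.989, -0.151, 0.001]
contact_force: [-0.0, -0.2, 0.4]
gripper_width: 0.493
grasp_force: 0.0
```

Run:
```python
from h import *
d=snap('wrist','w2.png'); o=bot.get_obs(); print(o['eef_pos'],o['gripper_width'])
```

```text
[ 0.57156001 -0.13492432  0.13340567] 0.49146110953838656
```

View pics/w2.png

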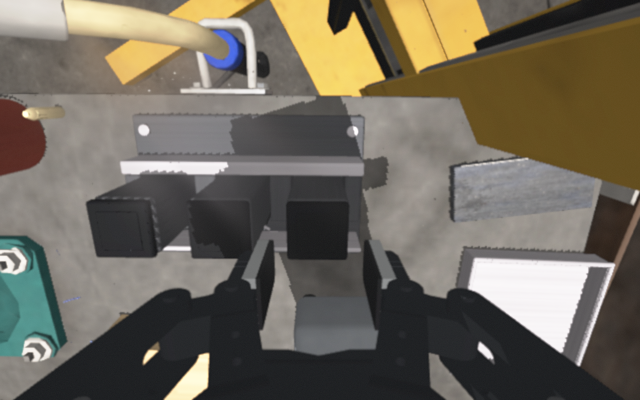

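Tube a's cap (288–348, 200–258) lies centred between the pads (272 and 365), so I descend and grip.

>>> carry_out(targets=[129,0,-1,-20,0,129,0,0,-20,0,129,0,0,-15,0,129,0,0,-10,0,129,0,0,0,0,129,0,0,0,0])

```text
t: 3.65
eef_pos: [0.5704, -0.136, 0.067]
tool_rot: [-0.0, 0.989, -0.151, 0.001]
contact_force: [0.1, -0.0, -0.5]
gripper_width: 0.499
grasp_force: 0.0
```

>>> carry_out(targets=[180,0,0,0,0,180,0,0,0,0,180,0,0,0,0,180,0,0,0,0,180,0,0,0,0], newtons=60)

```text
t: 4.15
eef_pos: [0.5712, -0.1347, 0.0677]
tool_rot: [-0.001, 0.989, -0.15, 0.001]
contact_force: [-0.4, 6.0, 7.6]
gripper_width: 0.414
grasp_force: 62.2
```

>>> carry_out(targets=[180,3.5,-1.1,0.5,0,180,3.5,-1.1,0.5,0,180,3.5,-1.1,0.5,0,180,0,0,0,0,180,-5.2,1.6,0.8,0,180,-5.2,1.6,0.8,0,180,-5.2,1.6,0.8,0,180,-5.2,1.6,0.8,0,180,0,0,0,0])

```text
t: 5.05
eef_pos: [0.5583, -0.134, 0.0695]
tool_rot: [0.0, 0.988, -0.152, -0.001]
contact_force: [3.1, -0.4, -16.8]
gripper_width: 0.412
grasp_force: 61.8
```

Run:
```python
from h import *
a=snap('wrist','w3.png')['frame'];b=snap('side','s3.png')['frame']
cv2.imwrite('pics/w3o.png',np.hstack([cv2.resize(a,(400,250)),cv2.resize(b[130:290,190:446],(400,250))])[:,:,::-1])
```

```text
(no output)
```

View pics/w3o.png

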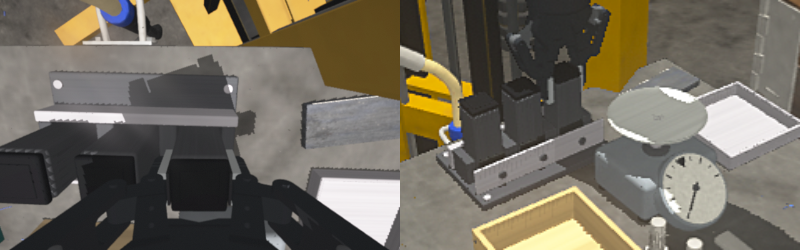

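>>> carry_out(targets=[180,5.2,-1.6,0.6,0,180,5.2,-1.6,0.6,0,180,5.2,-1.6,0.6,0,180,5.2,-1.6,0.6,0,180,0,0,0,0])

```text
t: 5.65
eef_pos: [0.5781, -0.1391, 0.0716]
tool_rot: [0.0, 0.989, -0.149, -0.003]
contact_force: [-2.8, 0.6, -20.0]
gripper_width: 0.414
grasp_force: 61.8
```

>>> carry_out(targets=[180,-5.3,1.6,0.6,0,180,-5.3,1.6,0.6,0,180,-5.3,1.6,0.6,0,180,-5.3,1.6,0.6,0,180,0,0,0,0])

```text
t: 6.15
eef_pos: [0.5605, -0.1334, 0.0771]
tool_rot: [-0.0, 0.988, -0.152, 0.002]
contact_force: [4.4, -0.5, -17.8]
gripper_width: 0.416
grasp_force: 62.7
```

```bash
cat > trk.py <<'E'
from h import *
import sys
def trk(f):
    b=snap('side',f)['frame']; a=cv2.imread('pics/side0.png'); d=load('side0')
    y=np.radians(-17.4); R=np.array([[np.cos(y),-np.sin(y)],[np.sin(y),np.cos(y)]])
    L=[(-.018,.074,.105),(-.018,.038,.105),(-.018,.018,.105),(-.06,.093,.01),(-.06,-.0,.0),(-.06,-.085,.01),(.06,.093,.01)]
    p=np.float32([w2px(d,np.r_[np.array([.5873,-.0836])+R@l[:2],l[2]]) for l in L]).reshape(-1,1,2)
    q,s,e=cv2.calcOpticalFlowPyrLK(cv2.cvtColor(a,6),cv2.cvtColor(b,7),p,None,winSize=(13,13))
    for l,i,j,k,m in zip(L,p[:,0],q[:,0],s,e): print(l,i.round(0),(j-i).round(1),k,m.round(1))
trk(sys.argv[1])
E
python3 trk.py s4.png
```

```text
(-0.018, 0.074, 0.105) [233. 200.] [1.3 1.1] [1] [4.3]
(-0.018, 0.038, 0.105) [251. 193.] [1.8 0.6] [1] [5.8]
(-0.018, 0.018, 0.105) [261. 189.] [1.7 0.2] [1] [5.1]
(-0.06, 0.093, 0.01) [241. 258.] [2.8 0.9] [1] [11.5]
(-0.06, -0.0, 0.0) [284. 243.] [-1.3  3.2] [1] [9.3]
(-0.06, -0.085, 0.01) [320. 222.] [59.8  8.1] [1] [39.3]
(0.06, 0.093, 0.01) [209. 226.] [ 3.1 -0.7] [1] [22.1]
```

>>> carry_out(targets=[180,5.7,-1.8,0.6,0,180,5.7,-1.8,0.6,0,180,5.7,-1.8,0.6,0,180,5.7,-1.8,0.6,0,180,0,0,0,0,180,-5.7,1.8,0.6,0,180,-5.7,1.8,0.6,0,180,-5.7,1.8,0.6,0,180,-5.7,1.8,0.6,0,180,0,0,0,0])

```text
t: 7.2
eef_pos: [0.5598, -0.1335, 0.0816]
tool_rot: [0.0, 0.988, -0.152, 0.002]
contact_force: [2.2, -1.3, -17.6]
gripper_width: 0.412
grasp_force: 62.6
```

>>> carry_out(targets=[180,5.7,-1.8,0.6,0,180,5.7,-1.8,0.6,0,180,5.7,-1.8,0.6,0,180,5.7,-1.8,0.6,0,180,0,0,0,0,180,-5.7,1.8,0.6,0,180,-5.7,1.8,0.6,0,180,-5.7,1.8,0.6,0,180,-5.7,1.8,0.6,0,180,0,0,0,0])

```text
t: 8.2
eef_pos: [0.56, -0.1335, 0.0865]
tool_rot: [-0.0, 0.988, -0.152, 0.002]
contact_force: [2.5, -1.8, -17.5]
gripper_width: 0.412
grasp_force: 62.7
```

```bash
python3 trk.py s5.png
```

```text
(-0.018, 0.074, 0.105) [233. 200.] [0.3 1.8] [1] [5.3]
(-0.018, 0.038, 0.105) [251. 193.] [1.4 0.4] [1] [6.]
(-0.018, 0.018, 0.105) [261. 189.] [ 0.7 -0.6] [1] [4.4]
(-0.06, 0.093, 0.01) [241. 258.] [4.8 1. ] [1] [11.5]
(-0.06, -0.0, 0.0) [284. 243.] [-6.7  6.1] [1] [10.8]
(-0.06, -0.085, 0.01) [320. 222.] [59.7  8.2] [1] [39.4]
(0.06, 0.093, 0.01) [209. 226.] [ 0.5 -0.4] [1] [20.9]
```

Run:
```python
import cv2,numpy as np
a=cv2.imread('pics/side0.png')[150:270,190:350];b=cv2.imread('pics/s5.png')[150:270,190:350]
cv2.imwrite('pics/v5.png',np.hstack([cv2.resize(x,(400,300),interpolation=2) for x in(a,b)]))
```

```text
(no output)
```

View pics/v5.png

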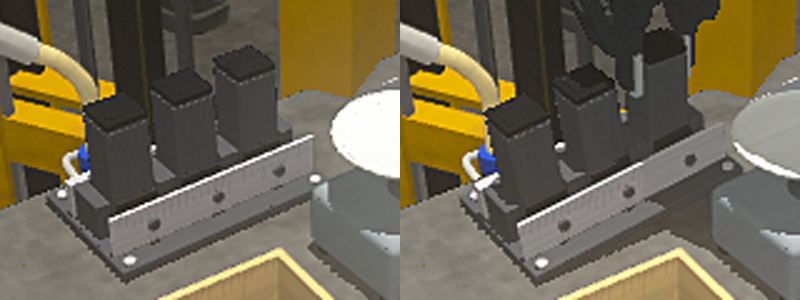

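The rack's near end has been lifted (its corner went up about 5 px), so I lower it, use wider swings and rise less.

>>> carry_out(targets=[180,5.5,-1.7,-1,0,180,5.5,-1.7,-1,0,180,5.5,-1.7,-1,0,180,5.5,-1.7,-1,0,180,5.5,-1.7,0,0,180,0,0,0,0,180,-5.5,1.7,0,0,180,-5.5,1.7,0,0,180,-5.5,1.7,0,0,180,-5.5,1.7,0,0,180,-5.5,1.7,0,0,180,0,0,0,0])

```text
t: 9.45
eef_pos: [0.5604, -0.1334, 0.0826]
tool_rot: [-0.0, 0.988, -0.152, 0.002]
contact_force: [4.1, -1.2, -17.1]
gripper_width: 0.412
grasp_force: 62.8
```

>>> carry_out(targets=[180,5.5,-1.7,0,0,180,5.5,-1.7,0,0,180,5.5,-1.7,0,0,180,5.5,-1.7,0,0,180,5.5,-1.7,0,0,180,0,0,0,0,180,-5.5,1.7,0,0,180,-5.5,1.7,0,0,180,-5.5,1.7,0,0,180,-5.5,1.7,0,0,180,-5.5,1.7,0,0,180,0,0,0,0])

```text
t: 10.65
eef_pos: [0.56, -0.1336, 0.0824]
tool_rot: [0.0, 0.988, -0.152, 0.002]
contact_force: [3.2, -1.0, -17.5]
gripper_width: 0.415
grasp_force: 62.7
```

```bash
python3 trk.py s6.png
```

```text
(-0.018, 0.074, 0.105) [233. 200.] [2.3 1.5] [1] [5.1]
(-0.018, 0.038, 0.105) [251. 193.] [2.9 0.8] [1] [5.4]
(-0.018, 0.018, 0.105) [261. 189.] [2.4 0.2] [1] [5.6]
(-0.06, 0.093, 0.01) [241. 258.] [4.6 1.3] [1] [11.]
(-0.06, -0.0, 0.0) [284. 243.] [-1.6  3.8] [1] [8.8]
(-0.06, -0.085, 0.01) [320. 222.] [59.7  8.2] [1] [39.4]
(0.06, 0.093, 0.01) [209. 226.] [ 0.6 -0.5] [1] [21.]
```

>>> carry_out(targets=[180,5.5,-1.7,0,0,180,5.5,-1.7,0,0,180,5.5,-1.7,0,0,180,5.5,-1.7,0,0,180,5.5,-1.7,0,0,180,0,0,0,0])

```text
t: 11.3
eef_pos: [0.5849, -0.1405, 0.0801]
tool_rot: [0.0, 0.989, -0.149, -0.003]
contact_force: [-4.7, 1.1, -16.8]
gripper_width: 0.415
grasp_force: 62.3
```

```bash
python3 trk.py s7.png
python3 - <<'E'
import cv2,numpy as np
a=cv2.imread('pics/s6.png')[150:270,200:360];b=cv2.imread('pics/s7.png')[150:270,200:360]
cv2.imwrite('pics/v7.png',np.hstack([cv2.resize(x,(400,300),interpolation=2) for x in(a,b)]))
E
```

```text
(-0.018, 0.074, 0.105) [233. 200.] [-3.  -3.4] [1] [3.9]
(-0.018, 0.038, 0.105) [251. 193.] [-3.5 -4. ] [1] [4.7]
(-0.018, 0.018, 0.105) [261. 189.] [-0.2 -6.1] [1] [8.9]
(-0.06, 0.093, 0.01) [241. 258.] [-0.5 -4.4] [1] [8.8]
(-0.06, -0.0, 0.0) [284. 243.] [-1.2 -5.2] [1] [8.1]
(-0.06, -0.085, 0.01) [320. 222.] [59.8  8.1] [1] [39.1]
(0.06, 0.093, 0.01) [209. 226.] [-1.2 -2.7] [1] [19.8]
```

View pics/v7.png

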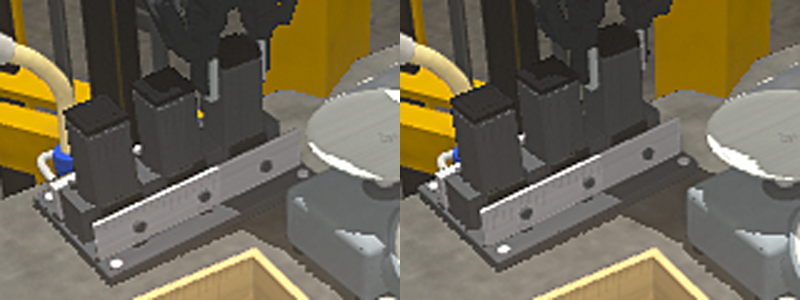

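>>> carry_out(targets=[180,0,0,-2,0,180,0,0,-2,0,180,0,0,-2,0,180,0,0,0,0,180,0,0,0,0], newtons=20)

```text
t: 11.85
eef_pos: [0.5846, -0.1417, 0.0747]
tool_rot: [0.001, 0.989, -0.15, -0.002]
contact_force: [-6.1, -0.9, -15.5]
gripper_width: 0.415
grasp_force: 62.5
```

>>> carry_out(targets=[180,0,0,-1.5,0,180,0,0,-1.5,0,180,0,0,0,0,180,0,0,0,0])

```text
t: 12.25
eef_pos: [0.5849, -0.1417, 0.0745]
tool_rot: [0.001, 0.989, -0.15, -0.002]
contact_force: [-13.8, -0.4, 7.2]
gripper_width: 0.418
grasp_force: 65.3
```

>>> carry_out(targets=[129,0,0,0,0,129,0,0,0,0,129,0,0,0,0,129,0,0,5,0,129,0,0,0,0,129,0,0,0,0], newtons=20)

```text
t: 12.85
eef_pos: [0.5871, -0.1415, 0.0778]
tool_rot: [-0.0, 0.989, -0.151, 0.0]
contact_force: [-0.9, -0.0, 0.2]
gripper_width: 0.493
grasp_force: 0.0
```

```bash
python3 trk.py s8.png
python3 - <<'E'
from h import *
d=load('side0')
p=[.586,-.06,.1]
for i in np.eye(3): print((w2px(d,p+i*.01)-w2px(d,p)).round(2))
E
```

```text
(-0.018, 0.074, 0.105) [233. 200.] [-1.  -3.9] [1] [4.6]
(-0.018, 0.038, 0.105) [251. 193.] [-1.6 -3.7] [1] [5.8]
(-0.018, 0.018, 0.105) [261. 189.] [-1.7 -3.9] [1] [5.6]
(-0.06, 0.093, 0.01) [241. 258.] [-0.3 -4.4] [1] [9.2]
(-0.06, -0.0, 0.0) [284. 243.] [-0.6 -5. ] [1] [5.1]
(-0.06, -0.085, 0.01) [320. 222.] [59.7  8.1] [1] [39.1]
(0.06, 0.093, 0.01) [209. 226.] [-0.8 -2.6] [1] [18.6]
[-4.19 -1.68]
[-3.64  2.44]
[-0.39 -4.69]
```

>>> carry_out(targets=[129,-4,-1,4,0,160,0,0,0,0,160,0,0,0,0,160,0,0,0,0,160,0,0,0,0], newtons=20)

```text
t: 13.4
eef_pos: [0.5821, -0.1422, 0.0819]
tool_rot: [-0.0, 0.989, -0.15, -0.0]
contact_force: [-3.3, 0.9, 6.5]
gripper_width: 0.422
grasp_force: 20.2
```

>>> carry_out(targets=[160,-4,1.3,0,0,160,-4,1.3,0,0,160,-4,1.3,0,0,160,0,0,0,0,160,0,0,0,0])

```text
t: 13.9
eef_pos: [0.5744, -0.1394, 0.0827]
tool_rot: [-0.0, 0.989, -0.151, 0.004]
contact_force: [7.7, -1.8, -2.3]
gripper_width: 0.415
grasp_force: 20.5
```

```bash
python3 trk.py s9.png
```

```text
(-0.018, 0.074, 0.105) [233. 200.] [-0.7 -3.9] [1] [5.3]
(-0.018, 0.038, 0.105) [251. 193.] [-0.9 -3.3] [1] [5.5]
(-0.018, 0.018, 0.105) [261. 189.] [-0.5 -3.3] [1] [6.4]
(-0.06, 0.093, 0.01) [241. 258.] [-0.8 -4.2] [1] [9.1]
(-0.06, -0.0, 0.0) [284. 243.] [-0.3 -3.9] [1] [5.2]
(-0.06, -0.085, 0.01) [320. 222.] [59.7  8.2] [1] [39.1]
(0.06, 0.093, 0.01) [209. 226.] [ 0.1 -3.1] [1] [22.7]
```

>>> carry_out(targets=[160,5,-1.6,0.4,0,160,5,-1.6,0.4,0,160,5,-1.6,0.4,0,160,5,-1.6,0.4,0,160,4,-1.3,0.4,0,160,0,0,0,0])

```text
t: 14.55
eef_pos: [0.5872, -0.1439, 0.0817]
tool_rot: [-0.0, 0.989, -0.15, -0.008]
contact_force: [-18.7, 6.2, 13.6]
gripper_width: 0.417
grasp_force: 24.5
```

>>> carry_out(targets=[160,-5,1.6,0.4,0,160,-5,1.6,0.4,0,160,-5,1.6,0.4,0,160,-5,1.6,0.4,0,160,-5,1.6,0.4,0,160,0,0,0,0])

```text
t: 15.15
eef_pos: [0.5682, -0.1389, 0.0842]
tool_rot: [0.0, 0.988, -0.152, -0.001]
contact_force: [3.1, -0.8, -16.6]
gripper_width: 0.418
grasp_force: 27.6
```

```bash
python3 trk.py s10.png
```

```text
(-0.018, 0.074, 0.105) [233. 200.] [ 2.6 -2.4] [1] [4.8]
(-0.018, 0.038, 0.105) [251. 193.] [ 2.6 -2. ] [1] [5.5]
(-0.018, 0.018, 0.105) [261. 189.] [ 2.9 -1.8] [1] [6.]
(-0.06, 0.093, 0.01) [241. 258.] [ 1.9 -2.5] [1] [10.1]
(-0.06, -0.0, 0.0) [284. 243.] [ 0.4 -1. ] [1] [5.8]
(-0.06, -0.085, 0.01) [320. 222.] [59.7  8.1] [1] [39.2]
(0.06, 0.093, 0.01) [209. 226.] [ 2.9 -2.2] [1] [22.3]
```

>>> carry_out(targets=[160,0,0,-2,0,160,0,0,0,0,160,5,-1.6,0.7,0,160,5,-1.6,0.7,0,160,5,-1.6,0.7,0,160,5,-1.6,0.7,0,160,5,-1.6,0.7,0,160,0,0,0,0])

```text
t: 16.0
eef_pos: [0.5915, -0.145, 0.0845]
tool_rot: [0.0, 0.989, -0.149, -0.004]
contact_force: [-4.1, 0.5, -19.3]
gripper_width: 0.42
grasp_force: 24.4
```

>>> carry_out(targets=[160,-5,1.6,-0.2,0,160,-5,1.6,-0.2,0,160,-5,1.6,-0.2,0,160,-5,1.6,-0.2,0,160,-5,1.6,0,0,160,0,0,0,0])

```text
t: 16.6
eef_pos: [0.5699, -0.1387, 0.0868]
tool_rot: [0.0, 0.988, -0.151, 0.001]
contact_force: [3.1, -1.3, -18.1]
gripper_width: 0.422
grasp_force: 27.2
```

```bash
python3 trk.py s11.png
```

```text
(-0.018, 0.074, 0.105) [233. 200.] [ 1.8 -2.4] [1] [5.4]
(-0.018, 0.038, 0.105) [251. 193.] [ 2.  -2.3] [1] [5.9]
(-0.018, 0.018, 0.105) [261. 189.] [ 2.  -2.2] [1] [5.6]
(-0.06, 0.093, 0.01) [241. 258.] [ 2.2 -2.6] [1] [10.4]
(-0.06, -0.0, 0.0) [284. 243.] [-0.4 -1.1] [1] [5.7]
(-0.06, -0.085, 0.01) [320. 222.] [59.7  8.1] [1] [39.2]
(0.06, 0.093, 0.01) [209. 226.] [ 2.9 -2.2] [1] [21.]
```

>>> carry_out(targets=[160,0,0,-2.5,0,160,0,0,-2.5,0,160,0,0,0,0])

```text
t: 16.95
eef_pos: [0.571, -0.1393, 0.0843]
tool_rot: [0.001, 0.989, -0.151, 0.002]
contact_force: [-6.4, -2.2, 8.5]
gripper_width: 0.419
grasp_force: 29.8
```

>>> carry_out(targets=[160,5,-1.6,0,0,160,5,-1.6,0,0,160,5,-1.6,0,0,160,5,-1.6,0,0,160,5,-1.6,0,0,160,0,0,0,0])

```text
t: 17.55
eef_pos: [0.5895, -0.1457, 0.0824]
tool_rot: [0.001, 0.989, -0.15, -0.006]
contact_force: [-19.9, 2.3, 14.2]
gripper_width: 0.413
grasp_force: 30.4
```

>>> carry_out(targets=[160,-5,1.6,0,0,160,-5,1.6,0,0,160,-5,1.6,0,0,160,-5,1.6,0,0,160,-5,1.6,0,0,160,0,0,0,0])

```text
t: 18.15
eef_pos: [0.5764, -0.1414, 0.086]
tool_rot: [0.001, 0.989, -0.15, 0.008]
contact_force: [5.8, -7.8, 3.9]
gripper_width: 0.419
grasp_force: 29.8
```

```bash
python3 trk.py s12.png
```

```text
(-0.018, 0.074, 0.105) [233. 200.] [ 3.4 -2.7] [1] [4.5]
(-0.018, 0.038, 0.105) [251. 193.] [ 2.3 -2.5] [1] [5.8]
(-0.018, 0.018, 0.105) [261. 189.] [ 2.6 -2.7] [1] [5.6]
(-0.06, 0.093, 0.01) [241. 258.] [ 3.8 -2.9] [1] [8.7]
(-0.06, -0.0, 0.0) [284. 243.] [ 2.3 -3. ] [1] [5.9]
(-0.06, -0.085, 0.01) [320. 222.] [59.8  8.2] [1] [39.2]
(0.06, 0.093, 0.01) [209. 226.] [ 2.6 -1.8] [1] [16.6]
```

>>> carry_out(targets=[160,7,-2.2,0.3,0,160,7,-2.2,0.3,0,160,7,-2.2,0.3,0,160,7,-2.2,0.3,0,160,4,-1.2,0.3,0,160,0,0,0,0])

```text
t: 18.8
eef_pos: [0.5961, -0.1477, 0.0829]
tool_rot: [0.001, 0.989, -0.15, -0.006]
contact_force: [-19.0, 1.1, 9.8]
gripper_width: 0.422
grasp_force: 36.0
```

>>> carry_out(targets=[160,-7,2.2,0.3,0,160,-7,2.2,0.3,0,160,-7,2.2,0.3,0,160,-7,2.2,0.3,0,160,-4,1.2,0.3,0,160,0,0,0,0])

```text
t: 19.4
eef_pos: [0.5762, -0.1412, 0.0889]
tool_rot: [0.001, 0.989, -0.15, 0.008]
contact_force: [5.8, -7.4, 6.2]
gripper_width: 0.417
grasp_force: 29.8
```

>>> carry_out(targets=[160,7,-2.2,0.3,0,160,7,-2.2,0.3,0,160,7,-2.2,0.3,0,160,7,-2.2,0.3,0,160,4,-1.2,0.3,0,160,0,0,0,0])

```text
t: 20.0
eef_pos: [0.5976, -0.148, 0.0858]
tool_rot: [0.001, 0.989, -0.15, -0.004]
contact_force: [-13.8, -0.2, 5.1]
gripper_width: 0.417
grasp_force: 30.9
```

>>> carry_out(targets=[160,-7,2.2,0.3,0,160,-7,2.2,0.3,0,160,-7,2.2,0.3,0,160,-7,2.2,0.3,0,160,-4,1.2,0.3,0,160,0,0,0,0])

```text
t: 20.6
eef_pos: [0.5766, -0.1414, 0.0923]
tool_rot: [0.001, 0.989, -0.151, 0.008]
contact_force: [4.9, -8.8, 8.2]
gripper_width: 0.419
grasp_force: 32.3
```

```bash
python3 trk.py s13.png
```

```text
(-0.018, 0.074, 0.105) [233. 200.] [ 3.  -2.9] [1] [4.8]
(-0.018, 0.038, 0.105) [251. 193.] [ 2.2 -2.7] [1] [6.]
(-0.018, 0.018, 0.105) [261. 189.] [ 2.4 -2.8] [1] [6.]
(-0.06, 0.093, 0.01) [241. 258.] [ 3.5 -3.3] [1] [9.7]
(-0.06, -0.0, 0.0) [284. 243.] [ 0.9 -2.9] [1] [5.9]
(-0.06, -0.085, 0.01) [320. 222.] [59.7  8.1] [1] [39.2]
(0.06, 0.093, 0.01) [209. 226.] [ 2.4 -1.9] [1] [16.9]
```

>>> carry_out(targets=[160,7,-2.2,0.5,0,160,7,-2.2,0.5,0,160,7,-2.2,0.5,0,160,7,-2.2,0.5,0,160,4,-1.2,0.5,0,160,0,0,0,0,160,-7,2.2,0.5,0,160,-7,2.2,0.5,0,160,-7,2.2,0.5,0,160,-7,2.2,0.5,0,160,-4,1.2,0.5,0,160,0,0,0,0])

```text
t: 21.85
eef_pos: [0.5743, -0.1408, 0.0962]
tool_rot: [0.001, 0.989, -0.151, 0.006]
contact_force: [2.9, -7.6, 5.6]
gripper_width: 0.418
grasp_force: 30.9
```

>>> carry_out(targets=[160,7,-2.2,0.5,0,160,7,-2.2,0.5,0,160,7,-2.2,0.5,0,160,7,-2.2,0.5,0,160,4,-1.2,0.5,0,160,0,0,0,0,160,-7,2.2,0.5,0,160,-7,2.2,0.5,0,160,-7,2.2,0.5,0,160,-7,2.2,0.5,0,160,-4,1.2,0.5,0,160,0,0,0,0])

```text
t: 23.05
eef_pos: [0.5696, -0.1381, 0.0974]
tool_rot: [-0.0, 0.989, -0.15, 0.0]
contact_force: [3.3, -0.8, -0.4]
gripper_width: 0.422
grasp_force: 31.6
```

```bash
python3 trk.py s14.png
python3 - <<'E'
import cv2,numpy as np
a=cv2.imread('pics/s13.png')[140:260,200:360];b=cv2.imread('pics/s14.png')[140:260,200:360]
cv2.imwrite('pics/v14.png',np.hstack([cv2.resize(x,(400,300),interpolation=2) for x in(a,b)]))
E
```

```text
(-0.018, 0.074, 0.105) [233. 200.] [ 3.  -2.9] [1] [4.7]
(-0.018, 0.038, 0.105) [251. 193.] [ 2.2 -2.6] [1] [6.]
(-0.018, 0.018, 0.105) [261. 189.] [ 2.4 -2.8] [1] [7.]
(-0.06, 0.093, 0.01) [241. 258.] [ 3.5 -3.3] [1] [9.8]
(-0.06, -0.0, 0.0) [284. 243.] [ 0.9 -2.9] [1] [6.]
(-0.06, -0.085, 0.01) [320. 222.] [59.7  8.2] [1] [39.2]
(0.06, 0.093, 0.01) [209. 226.] [ 2.4 -1.9] [1] [16.9]
```

View pics/v14.png

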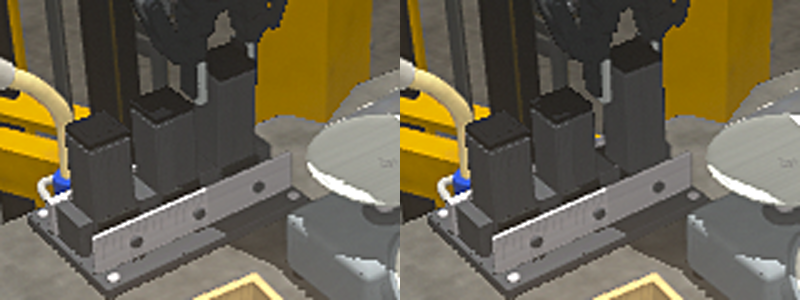

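>>> carry_out(targets=[129,0,0,0,0,129,0,0,0,0,129,3,-1,-5,0,129,0,0,0,0,165,0,0,0,0,165,0,0,0,0,165,0,0,0,0,165,0,0,0,0], newtons=25)

```text
t: 23.9
eef_pos: [0.5726, -0.1391, 0.0922]
tool_rot: [-0.0, 0.989, -0.151, 0.0]
contact_force: [0.1, -0.6, 0.5]
gripper_width: 0.352
grasp_force: 0.0
```

>>> carry_out(targets=[165,7,-2.2,0.5,0,165,7,-2.2,0.5,0,165,7,-2.2,0.5,0,165,7,-2.2,0.5,0,165,0,0,0,0,165,-7,2.2,0.5,0,165,-7,2.2,0.5,0,165,-7,2.2,0.5,0,165,-7,2.2,0.5,0,165,-4,1.2,0.5,0,165,0,0,0,0])

```text
t: 25.0
eef_pos: [0.5679, -0.1379, 0.0968]
tool_rot: [0.0, 0.989, -0.15, -0.0]
contact_force: [-0.1, -0.3, -0.0]
gripper_width: 0.355
grasp_force: 0.0
```

>>> carry_out(targets=[165,7,-2.2,0.5,0,165,7,-2.2,0.5,0,165,7,-2.2,0.5,0,165,7,-2.2,0.5,0,165,4,-1.2,0.5,0,165,0,0,0,0,165,-7,2.2,0.5,0,165,-7,2.2,0.5,0,165,-7,2.2,0.5,0,165,-7,2.2,0.5,0,165,-4,1.2,0.5,0,165,0,0,0,0])

```text
t: 26.2
eef_pos: [0.5679, -0.1378, 0.1018]
tool_rot: [0.0, 0.989, -0.15, -0.0]
contact_force: [0.5, -0.5, -0.2]
gripper_width: 0.352
grasp_force: 0.0
```

```bash
python3 trk.py s15.png
```

```text
(-0.018, 0.074, 0.105) [233. 200.] [ 2.9 -2.9] [1] [4.9]
(-0.018, 0.038, 0.105) [251. 193.] [ 2.2 -2.7] [1] [6.2]
(-0.018, 0.018, 0.105) [261. 189.] [ 2.4 -2.8] [1] [7.2]
(-0.06, 0.093, 0.01) [241. 258.] [ 3.5 -3.3] [1] [10.]
(-0.06, -0.0, 0.0) [284. 243.] [ 0.9 -2.8] [1] [6.7]
(-0.06, -0.085, 0.01) [320. 222.] [59.7  8.2] [1] [39.4]
(0.06, 0.093, 0.01) [209. 226.] [ 2.4 -1.9] [1] [16.9]
```

>>> carry_out(targets=[129,0,0,20,0,129,0,0,40,0,129,-5,-5,40,0,129,-5,-5,0,0,129,0,0,0,0,129,0,0,0,0,129,0,0,0,0])

```text
t: 26.95
eef_pos: [0.558, -0.1476, 0.2001]
tool_rot: [-0.0, 0.989, -0.15, -0.001]
contact_force: [0.6, -0.8, -0.0]
gripper_width: 0.492
grasp_force: 0.0
```

Run:
```python
from h import *
a=snap('wrist','w16.png')['frame'];b=snap('side','s16.png')['frame'];snap('top','t16.png'); print(bot.get_obs()['eef_pos'])
cv2.imwrite('pics/v16.png',np.vstack([cv2.resize(a[60:300,80:480],(800,480)),np.hstack([cv2.resize(b[150:270,190:390],(200,120)),cv2.resize(b[150:270,200:400],(600,120))])])[:,:,::-1])
```

```text
[ 0.55833294 -0.14765015  0.20060338]
```

View pics/v16.png

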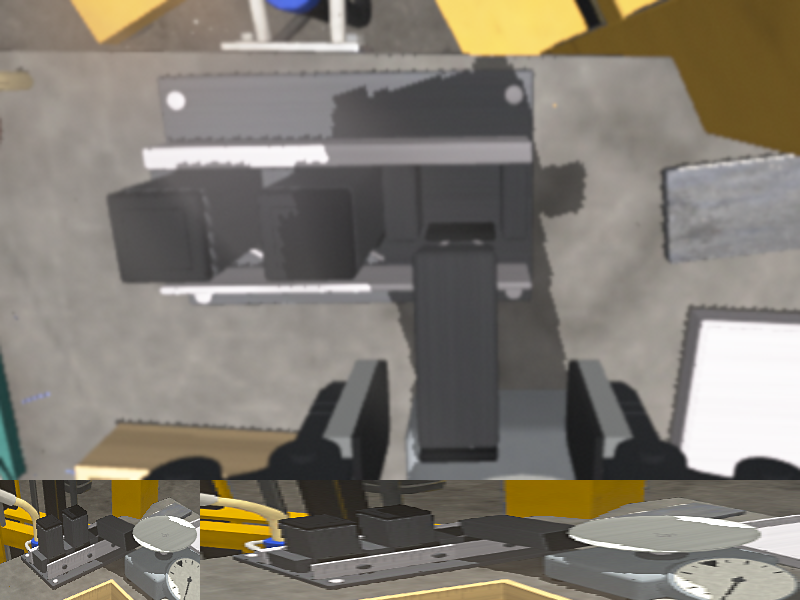

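Run:
```python
from h import *
d=load('w16'); P=np.array(d['pose']); f=foc(d)
def at(u,v,dep):
    o=P[:3,3]; r=px2w(d,u,v,0)-o; c=P[:3,:3].T@r; return (o+r*dep/-c[2]).round(4)
X=lambda u,v:(80+u/2,60+v/2)
for n,u,v,w in [('foot',457,247,83),('cap',457.5,447,79),('capb',310,235,94)]: print(n,at(*X(u,v),f*36e-3/(w/2)))
print(P[:3,3])
for z in(.05,.06,.07,.08,.09,.1): print(z,px2w(d,*X(457,247),z)[:2].round(4),px2w(d,*X(457.5,447),z)[:2].round(4),np.linalg.norm(px2w(d,*X(457,247),z)-px2w(d,*X(457.5,447),z)).round(4))
# rack pose from features: foot bolts / corners at z=.01, and b, c cap centres z=.105
for n,u,v,z in [('bc',313,233,.105),('cc',163,236,.105),('FL',160,77,.01),('FR',532,70,.01),('boltL',176,100,.012),('boltR',513,94,.012),('boltR2',513,293,.012),('boltL2',203,297,.012)]: print(n,px2w(d,*X(u,v),z)[:2].round(4))
y=np.radians(-17.4)
```

```text
foot [ 0.5615 -0.1406  0.0677]
cap [ 0.4747 -0.1133  0.0801]
capb [ 0.5902 -0.0915  0.0985]
[ 0.62720138 -0.16983851  0.34230279]
0.05 [ 0.5573 -0.1387] [ 0.4572 -0.1069] 0.105
0.06 [ 0.5597 -0.1398] [ 0.463 -0.109] 0.1014
0.07 [ 0.562  -0.1409] [ 0.4688 -0.1112] 0.0978
0.08 [ 0.5644 -0.1419] [ 0.4746 -0.1133] 0.0942
0.09 [ 0.5668 -0.143 ] [ 0.4805 -0.1155] 0.0907
0.1 [ 0.5692 -0.144 ] [ 0.4863 -0.1176] 0.0871
bc [ 0.5915 -0.095 ]
cc [ 0.6073 -0.0407]
FL [ 0.673  -0.0218]
FR [ 0.6216 -0.1965]
boltL [ 0.6604 -0.0256]
boltR [ 0.6135 -0.1844]
boltR2 [ 0.5152 -0.1554]
boltL2 [0.5624 0.0037]
```

Tube a has tipped out of its pocket. It lies with its foot end near the pocket (crop (457,247)) and its cap end toward the scale (crop (457,450)), with its top face at z≈0.08. I'll grip it across the cap half and swing it upright about its foot.

>>> carry_out(targets=[80,-25,12,0,0,80,-25,12,0,0,80,0,0,-40,0,80,0,0,-40,0,80,0,0,-30,0,80,0,0,-25,0,80,0,0,-21,0,80,0,0,0,0,80,0,0,0,0])

```text
t: 28.0
eef_pos: [0.5086, -0.1238, 0.0456]
tool_rot: [-0.0, 0.989, -0.15, -0.0]
contact_force: [0.8, -0.3, 0.1]
gripper_width: 0.683
grasp_force: 0.0
```

>>> carry_out(targets=[180,0,0,0,0,180,0,0,0,0,180,0,0,0,0,180,0,0,0,0,180,0,0,0,0,180,0,0,0,0], newtons=25)

```text
t: 28.6
eef_pos: [0.5098, -0.1242, 0.0469]
tool_rot: [0.0, 0.989, -0.151, 0.001]
contact_force: [-0.0, -0.6, 7.2]
gripper_width: 0.419
grasp_force: 28.7
```

>>> carry_out(targets=[80,0,0,0,0,80,0,0,0,0,80,-9,3,2,0,80,-9,3,0,0,80,0,0,0,0,150,0,0,0,0,150,0,0,0,0,150,0,0,0,0,150,0,0,0,0,150,0,0,0,0], newtons=20)

```text
t: 29.6
eef_pos: [0.4908, -0.1181, 0.0477]
tool_rot: [0.0, 0.989, -0.151, 0.0]
contact_force: [-1.3, 0.1, 3.8]
gripper_width: 0.42
grasp_force: 20.3
```

>>> carry_out(targets=[152,0,0,0,0,152,0,0,0,0,152,0,0,0,0])

```text
t: 29.9
eef_pos: [0.4908, -0.1181, 0.0477]
tool_rot: [0.0, 0.989, -0.151, 0.0]
contact_force: [-0.3, 1.0, 3.4]
gripper_width: 0.42
grasp_force: 20.3
```

>>> carry_out(targets=[150,1,0,10,0,150,2,-1,10,0,150,3,-1,10,0,150,4,-1,10,0,150,5,-1,10,0,150,6,-2,10,0,150,0,0,0,0,150,0,0,0,0])

```text
t: 30.7
eef_pos: [0.5118, -0.1241, 0.1077]
tool_rot: [0.0, 0.989, -0.151, 0.0]
contact_force: [-0.5, 0.1, -2.4]
gripper_width: 0.417
grasp_force: 20.5
```

Run:
```python
from h import *
b=snap('side','s17.png')['frame'];o=bot.get_obs(); print(o['torque'],o['contact_force'])
cv2.imwrite('pics/v17.png',cv2.resize(b[90:280,200:400],(600,570))[:,:,::-1])
```

```text
[ 0.03301587  0.04906486 -0.01341695] [-0.10888337 -1.08695042 -1.57906289]
```

View pics/v17.png

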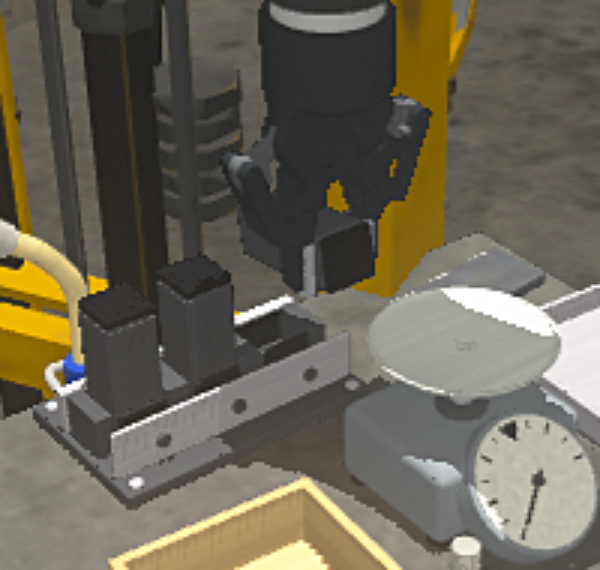

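The tube is now held near its cap and lies horizontal, with the cap face at crop (345,255). Quick upward jerks at 20 N should make the foot swing down in the pads.

>>> carry_out(targets=[150,0,0,40,0,150,0,0,50,0,150,0,0,0,0,150,0,0,-15,0,150,0,0,-15,0,150,0,0,-15,0,150,0,0,-15,0,150,0,0,-10,0,150,0,0,0,0,150,0,0,50,0,150,0,0,50,0,150,0,0,0,0])

```text
t: 31.95
eef_pos: [0.5162, -0.1245, 0.2349]
tool_rot: [0.0, 0.989, -0.151, 0.007]
contact_force: [0.8, -0.4, -1.3]
gripper_width: 0.414
grasp_force: 21.4
```

```bash
cat > asc.py <<'E'
from h import *
import sys
o=bot.get_obs(); d=snap('side',sys.argv[1]); p=o['eef_pos']; c=w2px(d,p+[0,0,.02]); print(p,c,o['torque'],o['contact_force'],o['gripper_width'])
g=cv2.cvtColor(d['frame'],7); x,y=c.astype(int); s=g[y-44:y+60:4,x-44:x+45:2]
for r in s: print(''.join(' .:-=+*#%@'[min(9,int(v)//14)] for v in r))
E
python3 asc.py s18.png
```

```text
[ 0.51616178 -0.12452688  0.23488063] [306.79213529 107.11619456] [-0.00211176 -0.07196082 -0.0019048 ] [ 0.84155881 -0.38758068 -1.30420826] 0.41376165992363767
::::::::-+++=:------------:::---:-=+-=--*****
*++--@@@#++==:::----:-----:-::::-------:*****
***=-=-=:::+*#::::-:-::::--::----:-----+*****
##**:==:--:-=::::::---------:-----%:---+*****
#****:--:--:#-:--:=---:-=:-::----:=---+++****
#****#:::--::-:--------**:---::------+++****+
**##**#:::-:--:----:::#**----------:-+++*****
+######+:-:-:------:::####------:#**+=++****#
=#**##==::-:---------========:*:#***++++****#
-###**#-===-:-------==-:::::::#:##***++*****%
-*#****-=-====:--:@@=:::::::::+:###***+*****@
-##****=======---:%@--::::::::::##**********@
-*******-----=-:-:%@-=:::::::::####**********
-*+++++++#*##%:--:%@-=:::::::::####********#*
-++++++*++*****--:%@-=::::%########********#-
-==::----=***###**+*###############********#+
-==---==-***********###############**********
--==-----=**********###############********#+
------=+*=**********###**##########*********#
=-**++---=*****++***###############*##*******
==-----===**********###############**********
=-===++===**********###############********#*
=-------=**********+###############*##***##**
====**+---******+*+*##################**####*
=-------=++++*****++##################*####+*
==--:***++++********#######################**
```

>>> carry_out(targets=[150,-6,-30,0,0,150,-5,-30,-40,0,150,-5,-25,-45,0,150,0,0,-45,0,150,0,0,-25,0,150,0,0,0,0,149,0,0,0,0,149,0,0,0,0,149,0,0,0,0])

```text
t: 32.9
eef_pos: [0.4971, -0.2083, 0.076]
tool_rot: [0.0, 0.989, -0.15, 0.002]
contact_force: [0.5, 0.2, -1.0]
gripper_width: 0.419
grasp_force: 21.2
```

>>> carry_out(targets=[148,0,0,0,0,148,0,0,0,0,148,0,0,0,0])

```text
t: 33.2
eef_pos: [0.496, -0.2082, 0.0747]
tool_rot: [0.0, 0.989, -0.151, 0.0]
contact_force: [0.2, -0.5, -1.7]
gripper_width: 0.418
grasp_force: 12.9
```

```bash
python3 asc.py s19.png
```

```text
[ 0.49598097 -0.20815955  0.07473965] [341.90136516 172.86360799] [ 0.01588347 -0.0086002  -0.02431161] [ 0.20750871 -0.50816335 -1.71272741] 0.4177803973095102
**############-------------------=+=+=**+++++
**###########%:------------------++---:******
**####*######==+----------------=+=+--*******
**##########+++----------------------******+*
**#####==@@@+++------------------==--**+*+**#
***####%-+===-+=----------------#=--****#****
***#####===----------=--%----=-=-=-**********
***#####%=-----=-==-===##-======--###*##*****
*+*####%=+---=======--+=#*=====**##########**
***####%===============++++=-%**####%########
***#####+===+========+=-=====+@@%############
+**#####==+=+++====@@+========@@@@@@#########
***###%%%%%%=++====@@+=======-@@@@@@@%@######
***%%%%%%%%%%%%+===@@+=======*@@@@@@@%@@@@###
#**%%%%%%%%%%%%%%=-@%+==-#@@@@@@@@@@@@@%*+%@@
*###+@%@@@@%%%%%%%%@@@@@@@@@@@@@@@@@@++@@@@@@
#%@@@%%@@%%%%@%#@@@@@@@@@@@@@@@@@@@@@@@@@@@@@
=*++=%%%%@@++=@@@@@@@@@@@@@@@@@@@@@@@@@@@@@@@
++=++++++#+*+@@@@@@@@@@@@@@@@@@@@@@@@@@@@@@@@
====%@@@@@+*+@@@@@@@@@@@@@@@@@@@@@@@@@@@@@@@@
@@%@@@@@@@+**=@@@@@@@@@@@@@@@@@@@@@@@@@@@@@@@
@@@@@@@@@@+*+*+@@@@@@@@@@@@@@@@@@@@@@@@@@@@@@
@@#=@@@@++#+*****+@@@@@@@@@@@@@@@@@@@@@@@@@@@
@@@#=%@*++++++*%%#%%%#%@@@@@@@@@@@@@@##%%%#@@
%%%%%%%#++@@%##%#%%%%%%%****@%***%%%%%%%%%%%%
%%%*+++@@@@@%###%##%%%%%%#******%%#%%@@@@@%%%
```

>>> carry_out(targets=[148,0,0,10,0,147,0,0,0,0,147,0,0,0,0,147,0,0,0,0])

```text
t: 33.65
eef_pos: [0.496, -0.2082, 0.0845]
tool_rot: [0.0, 0.989, -0.151, 0.0]
contact_force: [0.7, -1.1, 0.5]
gripper_width: 0.427
grasp_force: 0.0
```

```bash
python3 asc.py s20.png
```

```text
[ 0.49602277 -0.20818519  0.08453803] [342.01561217 168.44221439] [ 0.01061479 -0.03211802  0.02587398] [ 0.7265356  -1.07405723  0.52014123] 0.42722402918325497
**###########%-------------------++=+-+******
**###########=------------------++=---*+++++*
**##########%=+------------------*---********
**#########++++---------------=---=--********
**#####-%@%+++------------------*=--*******+*
**#####===---=%----------------#=--**+*******
**#####%:=-------------#=--------=-****#*****
**######%---------====-##---===--:***********
*+#######-----=-=--==###=-====-**###**##*****
*+########=-=-======-###===-#=**##*#######***
**##########%-======####===-@=#*#############
**###########%%====@+###====@=@@#############
+*#########%%%%====@=###+===@@@@@@@%#########
**####%%%%%%%%%===*@+%@@@@@@@@@@@@@@%@@*#####
**%#%%%%%%%%%%%%@=#@+@@@@@@@@@@@@@@@@%@@@@###
##%%%%%%%%%%%@++%#%@@@@%@@@@@@@@@@@@@@@*++@@@
####@@%+%=+++++++=-@@@@@@@@@@@@@@@@@#+*@@@@@@
%@@@@%%+++++++=@@@@@@@@@@@@@@@@@@@@@@@@@@@@@@
+++=#%#++++++#@@@@@@@@@@@@@@@@@@@@@@@@@@@@@@@
+++++%*=++++-@@@@@@@@@@@@@@@@@@@@@@@@@@@@@@@@
===-@@@@@*++-@@@@@@@@@@@@@@@@@@@@@@@@@@@@@@@@
@@@@@@@@@#+*+@@@@@@@@@@@@@@@@@@@@@@@@@@@@@@@@
@@@@@@@@@*+***=@@@@@@@@@@@@@@@@@@@@@@@@@@@@@@
@@+#@@@#+**+****++@@@@@@@@@@@@@@@@@@@@@@@#@@@
@@@#%%+++++++*#%%#%%##%@@@@@@@@@@@@@%##%%%#@%
%%%%%%%*+*@@########%%%#***@@%***%%%%%%%%%%%%
```

>>> carry_out(targets=[80,0,0,30,0,80,0,0,50,0,80,-10,0,50,0,80,-10,0,0,0,80,0,0,0,0,80,0,0,0,0])

```text
t: 34.3
eef_pos: [0.4753, -0.2079, 0.2124]
tool_rot: [-0.0, 0.989, -0.151, -0.001]
contact_force: [-0.2, 0.7, -1.0]
gripper_width: 0.689
grasp_force: 0.0
```

Run:
```python
from h import *
a=snap('wrist','w21.png')['frame'];b=snap('side','s21.png')['frame'];t=snap('top','t21.png')['frame']; print(bot.get_obs()['eef_pos'])
cv2.imwrite('pics/v21.png',np.hstack([cv2.resize(a[100:300,200:480],(560,400)),cv2.resize(b[120:280,280:376],(240,400))])[:,:,::-1])
```

```text
[ 0.47562209 -0.20769078  0.21191767]
```

View pics/v21.png

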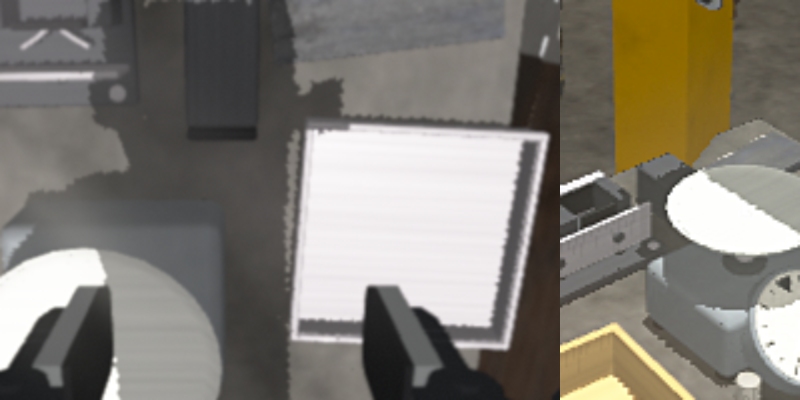

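Tube a lies flat on the table, its cap end at crop (222,132) toward the robot and its foot away. The tray's corners are at crop (307,120), (548,133), (508,348) and (290,340). I'll lift it by the cap end and upend it by pushing its foot against the tray's inner far wall.

Run:
```python
from h import *
d=load('w21')
X=lambda u,v:(200+u/2,100+v/2)
for n,u,v,z in [('cap',222,128,.036),('capL',188,128,.036),('capR',257,127,.036),('side20',222,20,.036)]: print(n,px2w(d,*X(u,v),z)[:2].round(4))
p=np.array([px2w(d,*X(u,v),.02)[:2] for u,v in[(307,120),(548,133),(508,348),(290,340)]])
print(p.round(4),p.mean(0),np.linalg.norm(p-np.roll(p,-1,0),axis=1)); e=p[0]-p[1]; print(np.degrees(np.arctan2(-e[0],e[1])))
```

```text
cap [ 0.4867 -0.2047]
capL [ 0.4917 -0.1886]
capR [ 0.4821 -0.2214]
side20 [ 0.5361 -0.2204]
[[ 0.4747 -0.2467]
 [ 0.4307 -0.3654]
 [ 0.3117 -0.3221]
 [ 0.3546 -0.2032]] [ 0.39291997 -0.28434143] [0.12657935 0.1265924  0.12649433 0.12777044]
-20.378754600649433
```

>>> carry_out(targets=[115,28,-2,0,0,115,0,0,-45,0,115,0,0,-45,0,115,0,0,-45,0,115,0,0,-40,0,115,0,0,-27,0,115,0,0,0,0,115,0,0,0,0])

```text
t: 35.25
eef_pos: [0.5039, -0.2097, 0.0109]
tool_rot: [-0.0, 0.989, -0.15, -0.001]
contact_force: [1.1, -0.5, 0.7]
gripper_width: 0.548
grasp_force: 0.0
```

>>> carry_out(targets=[152,0,0,0,0,152,0,0,0,0,152,0,0,0,0,152,0,0,0,0], newtons=20)

```text
t: 35.65
eef_pos: [0.5048, -0.2104, 0.0126]
tool_rot: [0.0, 0.989, -0.151, 0.001]
contact_force: [-1.5, 0.2, 6.9]
gripper_width: 0.418
grasp_force: 21.4
```

>>> carry_out(targets=[152,0,0,25,0,152,0,0,25,-3,152,-35,-22,0,0,152,-35,-22,0,0,152,-34,-22,0,0,152,-34,-22,0,0,152,0,0,0,0,152,0,0,0,0])

```text
t: 36.45
eef_pos: [0.3652, -0.2988, 0.0617]
tool_rot: [0.0, 0.984, -0.178, 0.0]
contact_force: [-0.3, -0.2, -0.9]
gripper_width: 0.416
grasp_force: 20.8
```

Run:
```python
from h import *
f=[]
for i in range(6): imaging.read_camera('side'); o=bot.get_obs(); f.append(o['contact_force'][2])
print(np.round(f,2),np.mean(f),o['eef_pos'],o['tool_rot'],o['grasp_force'])
```

```text
[-1.24 -1.26 -1.83 -1.88 -2.04 -1.49] -1.6235012212181952 [ 0.3669749  -0.29736164  0.06133906] [-1.17245781e-04  9.84493515e-01 -1.75420850e-01  1.75414822e-04] 20.82896053791046
```

>>> carry_out(targets=[152,0,0,-20,0,152,0,0,-17,0,152,0,0,0,0,148,0,0,0,0,148,4.7,-1.7,0,0,148,4.7,-1.7,0,0,148,4.7,-1.7,1,0,148,4.7,-1.7,2,0,148,0,0,0,0])

```text
t: 37.65
eef_pos: [0.3815, -0.3035, 0.0269]
tool_rot: [-0.001, 0.984, -0.177, -0.004]
contact_force: [-8.1, 4.4, 2.1]
gripper_width: 0.42
grasp_force: 7.9
```

```bash
python3 asc.py s22.png | head -1
```

```text
[ 0.38153815 -0.30349549  0.02694387] [415.24056287 190.25244599] [0.77781883 1.65790548 0.06055386] [-8.07062639  4.38277596  2.06536039] 0.4202559961556677
```

>>> carry_out(targets=[152,0,0,0,0,152,0,0,0,0,152,1.9,-0.7,3,0,152,1.9,-0.7,3,0,152,1.9,-0.7,3,0,152,1.9,-0.7,3,0,152,0,0,0,0])

```text
t: 38.4
eef_pos: [0.3897, -0.3065, 0.0391]
tool_rot: [-0.001, 0.984, -0.177, -0.003]
contact_force: [-6.7, 3.2, 1.0]
gripper_width: 0.415
grasp_force: 21.7
```

```bash
python3 asc.py s23.png
```

```text
[ 0.38967632 -0.30651037  0.03913299] [412.86043438 183.19194658] [0.74128428 1.4905921  0.02771173] [-6.70226883  3.15315378  0.99391174] 0.41534498921101676
************++++*-----------------=%@####===%
****++***###****------------------=+--=**====
##**###******+**-+==-------------++*+-#@=====
*****##********+++-------------------:%@====-
#####****#=#@+++++------------------:%%#--==-
##########-+*+=-+=-------------:%+--*%%=-----
##########==+=====-=#--==-------=--#%%@-=-=-=
###########============-%--------:#%%##===-=-
#%%########========#==-#%+-----#%%%%%%%===-==
@@@#########==========##*---=@#%%%%%%@*=+%--=
@@@@@@###++++++=========----#*%%%%%%%@++++++@
@@@@@#+@@%++++++====@*+++====+:#%%%%%#=++++++
@**+@@@@@@+++++++==*@++++=-----%%%%%%*++++=++
@@@@@@@@@@+**+++++=%@+++===----:@%%#@+=++++==
@@@@@@@@%@@@*++++#@@@++++===----%%%%%===++++=
@@@@@@@@@@@@@@@@@%+++++++====---@@#@*=====++=
@@@@@@@@@@%@@@@@@@@@@@@*+--+@%%%%%@@@======+=
@@@@@@@@@@@@@@@@@@@@@@@@@@%@@%@@#%%%%#@@-++++
@@@@@@@@@@@@@@@@@@@@@@@@@@@@@@%#@@@#@@@%*=+++
@@@@@@@@@@@@@@@@@@@@@@@@@@@%@@@@%@%%@%@@-*%*=
@@@#%%@@%@@@@@@@@@@@@@@@@@@#@@%@@@@@@#@+====#
%%%%%%%@@@@%@@%@@@@@@@@%@@@@@@@@@#+++@@@@@#--
%%%%%%%#@@@@@@%@@%%@@@@@@@@@@*+++++++++%@@@@@
%+@@@@@+@@@@%@@@@%@@@@@@%*****+++++++++++=@@@
@+@@@@@@@@@@@#%@@@@@%*******+*++++++++++++++=
@@@@@@@@@@@@@@@@#@@@@+*********++++++++++++++
```

>>> carry_out(targets=[152,3.8,-1.4,4.5,0,152,3.8,-1.4,4.5,0,152,4.5,-1.7,4,0,152,4.5,-1.7,4,0,152,5.1,-1.9,3.2,0,152,5.1,-1.9,3.2,0,152,0,0,0,0])

```text
t: 39.15
eef_pos: [0.4201, -0.3181, 0.0634]
tool_rot: [0.0, 0.984, -0.176, 0.001]
contact_force: [-3.8, 1.6, 4.0]
gripper_width: 0.419
grasp_force: 21.9
```

```bash
python3 asc.py s24.png
```

```text
[ 0.42013805 -0.31806276  0.06344834] [402.9999998  165.90796875] [0.47643985 0.84954424 0.03445752] [-3.82296289  1.5830512   3.9704137 ] 0.41885898258783427
*****************-----------------*@*==%@%%@@
**********+**++*------------------=+---#%++++
**********++++*#-+---------------+%%--:-#%##*
###************++=-------------------:%#@*-+%
##********=*@*+++=-------------------#%%%##@@
**********-++=--+---------------*+--*###%%%##
**********==+-=--=--*-----------=--#######%%@
**********#-=-=-=-------#---------:%%###%%%#@
#***#*#***#=======-*---***-----@@#%%%%%%%%##%
***#####*###-=========+**---##%%@#%#%%%###%%*
*##############======-**=------%@#%%%%%#%%%@=
###%############===-@*=+--------@%%%%%%%%%#%=
@@@###%#########====@*+++--------#%%%%%%%%%#=
@@@@@@%########+===#@++++==------:%%%%#%%%@*@
@@@@@@@@@%##+++++%*%@=++++===---%%%%%%%%%%@++
@@@@@@@@@@@@@+++++++++++++=-%%@%%%%%%%%%%%@=+
%%%@@@@@#*+@@@++++++++=*%@@*%%@%%@%%%%%%%@#++
@@@@@@@@@@+******++#@@@@%%%%%@@*%%%@%%%%#@+++
@@@@@@@@@@@@@@@@@@@@@@@@@@%%%%%@@@%%%%%%%@=++
@@@@@@@@@@@@@@@@@@@@@@@@@@@%@#%%%%#@@#%%%#===
@@@@@@@@@@@@@@@@@@@@@@@@@@@@@#@@@%%%%%%@%+===
@@@@@@@@@@@@@@@%@@@@@@@@@@@@@@%%@@@@#%%%%@@@=
@@@@@@@@@@@@@@@@@@@@@@@@@@@@@@@@@@@@@@@#%%#%@
@@@@@@@@@@@@@%@@@@@@@@@@@@@@@@@@@@%#@@@@%@%@@
@@@@@@@@@@%@%@@@@@@@@@@@@@@@@@@@@@@@@%@@@@@@#
@@@@%%%%%%%%@@@@@@@@@@@@@@@@@@%@@#@@@@@@#@@@@
```

>>> carry_out(targets=[156,0,0,10,0,156,-10,4,10,0,156,-12,4.5,0,0,156,-12,4.5,0,0,156,0,0,0,0,156,0,0,-5,0,156,0,0,-5,0,156,0,0,0,0])

```text
t: 40.0
eef_pos: [0.3851, -0.3044, 0.0717]
tool_rot: [-0.0, 0.984, -0.176, -0.001]
contact_force: [-0.3, 0.1, -1.4]
gripper_width: 0.417
grasp_force: 21.3
```

>>> carry_out(targets=[156,0,0,-2,0,156,0,0,-2,0,156,0,0,0,0])

```text
t: 40.3
eef_pos: [0.3852, -0.3046, 0.0684]
tool_rot: [-0.0, 0.984, -0.176, -0.0]
contact_force: [-1.0, 1.0, -1.6]
gripper_width: 0.421
grasp_force: 21.3
```

>>> carry_out(targets=[156,0,0,-2,0,156,0,0,-2,0,156,0,0,0,0])

```text
t: 40.6
eef_pos: [0.3851, -0.3046, 0.0645]
tool_rot: [-0.0, 0.984, -0.176, -0.0]
contact_force: [-0.8, 0.6, -1.8]
gripper_width: 0.414
grasp_force: 21.3
```

>>> carry_out(targets=[156,0,0,-2,0,156,0,0,-2,0,156,0,0,0,0])

```text
t: 40.9
eef_pos: [0.385, -0.3045, 0.0605]
tool_rot: [-0.0, 0.984, -0.176, -0.0]
contact_force: [-0.2, -0.1, -2.5]
gripper_width: 0.416
grasp_force: 21.3
```

>>> carry_out(targets=[156,0,0,-2,0,156,0,0,-2,0,156,0,0,0,0])

```text
t: 41.2
eef_pos: [0.385, -0.3045, 0.0565]
tool_rot: [-0.0, 0.984, -0.176, -0.0]
contact_force: [0.2, 0.6, -1.9]
gripper_width: 0.419
grasp_force: 21.3
```

>>> carry_out(targets=[156,0,0,-2,0,156,0,0,-2,0,156,0,0,0,0])

```text
t: 41.5
eef_pos: [0.385, -0.3045, 0.0524]
tool_rot: [-0.0, 0.984, -0.176, -0.0]
contact_force: [0.4, -0.2, -2.1]
gripper_width: 0.416
grasp_force: 21.3
```

```bash
python3 asc.py s25.png|head -1
python3 - <<'E'
from h import *
b=load('s25')['frame']; w=snap('wrist','w25.png')['frame']
cv2.imwrite('pics/v25.png',np.hstack([cv2.resize(b[120:260,340:500],(480,420)),cv2.resize(w[100:400,200:430],(320,420))])[:,:,::-1])
E
```

```text
[ 0.38500974 -0.30454254  0.05243157] [415.23521303 178.59399125] [-0.03836195 -0.00782276  0.01230239] [ 0.39805421 -0.23309783 -2.12988216] 0.41550707716749613
```

View pics/v25.png

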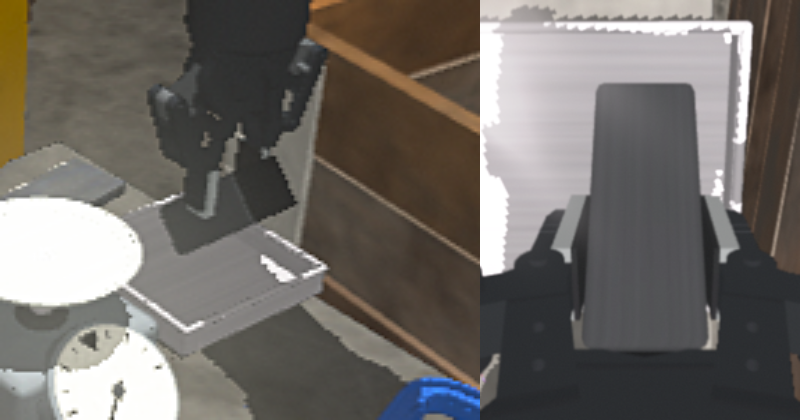

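>>> carry_out(targets=[156,0,0,-2,0,156,0,0,-2,0,156,0,0,0,0])

```text
t: 41.9
eef_pos: [0.3853, -0.3048, 0.0492]
tool_rot: [0.0, 0.984, -0.176, 0.0]
contact_force: [-3.0, 0.6, 7.8]
gripper_width: 0.417
grasp_force: 22.4
```

>>> carry_out(targets=[156,0,0,-2,0,156,0,0,-2,0,156,0,0,0,0])

```text
t: 42.2
eef_pos: [0.3853, -0.3049, 0.0466]
tool_rot: [0.0, 0.984, -0.176, 0.0]
contact_force: [-6.9, 4.8, 24.4]
gripper_width: 0.42
grasp_force: 25.1
```

>>> carry_out(targets=[156,0,0,-2,0,156,0,0,-2,0,156,0,0,0,0])

```text
t: 42.5
eef_pos: [0.3852, -0.3048, 0.0427]
tool_rot: [0.0, 0.984, -0.177, 0.0]
contact_force: [-8.2, 5.5, 27.4]
gripper_width: 0.42
grasp_force: 26.5
```

Tube a hangs about 25–30° foot-down in the tray, and torsion in the pads is too high. I'll lay it flat in the tray and regrip only by its cap corner so that it hangs freely.

>>> carry_out(targets=[148,-2.5,1,0,0,148,-2.5,1,-7,0,148,-2.5,1,-7,0,148,-2.5,1,-7,0,148,0,0,-4,0,148,0,0,0,0,110,0,0,0,0,110,0,0,0,0,110,0,0,0,0,110,0,0,0,0])

```text
t: 43.5
eef_pos: [0.3754, -0.3007, 0.0158]
tool_rot: [0.0, 0.984, -0.176, 0.0]
contact_force: [1.0, 0.3, -0.7]
gripper_width: 0.567
grasp_force: 0.0
```

>>> carry_out(targets=[110,0,0,40,0,110,0,0,40,0,110,0,0,40,0,110,-20,7,40,0,110,-10,4,0,0,110,0,0,0,0,110,0,0,0,0])

```text
t: 44.2
eef_pos: [0.3449, -0.2894, 0.175]
tool_rot: [-0.0, 0.984, -0.176, -0.0]
contact_force: [0.0, 1.3, -1.0]
gripper_width: 0.572
grasp_force: 0.0
```

```bash
cat > tb.py <<'E'
from h import *
import sys
# tray-plane rectified map at height z, dark tube on bright tray: print ascii in tray frame
d=snap('wrist',sys.argv[1]); print(bot.get_obs()['eef_pos'])
c=np.array([.3927,-.2846]); y=np.radians(-20.4); R=np.array([[np.cos(y),-np.sin(y)],[np.sin(y),np.cos(y)]])
z=float(sys.argv[2]); g=cv2.cvtColor(d['frame'],7)
print('cols y +64..-64 step 4, rows x')
for x in range(80,-84,-4):
    s=''
    for yy in range(64,-66,-2):
        u,v=w2px(d,np.r_[c+R@[x/1e3,yy/1e3],z])
        s+=' .:-=+*#%@'[min(9,int(g[int(v),int(u)])//26)] if 0<=u<640 and 0<=v<400 else '?'
    print('%4d '%x+s)
E
python3 tb.py w26.png .039
```

```text
[ 0.34505869 -0.28938603  0.17473549]
cols y +64..-64 step 4, rows x
  80 ---------------------=========------------==-----==-----..:::::::
  76 --------------------=====----------------====---===-----....::::-
  72 ---------------------==-----------------=============---..:::::::
  68 ---------------=======------------------============-==-:::::::::
  64 ---------------=======---------=====================--==:::::::::
  60 --=*##########################################################+::
  56 ===#*-----=-================+=+=++=++++++==+=++++++++++++++-+#=::
  52 ===**-:#%%%%%%%%%%%%%%%%%%%%%%%%%%%%%%%%%%%%%%%%%%%%%%%%%%%#+#-:.
  48 ===**=:*##%%%%%%%%%%%%%%%%%%%%%%%%%%%%%%%%%%%%%%%%%%%%%%%%%=-#+::
  44 ===**-:#%%%%%%%%%%%%%%%%%%%%%%%%%%%%%%%%%%%%%%%%%%%%%%%%%%%=-#+::
  40 ===*+=-#%%%%%%%%%%%%%%%%%%%%%%%%%%%%%%%%%%%%%%%%%%%%%%%%%%%-=*+.:
  36 ===**=-+####%%%%%%%%%%%%%%%%%%%%%%%%%%%%%%%%%%%%%%%%%%%%%%%++#=.:
  32 ===**=-*###%%%%%%%%=---==*#%%%%%%%%%%%%%%%%%%%%%%%%%%%%%%%%-+#-.:
  28 ===+*=-*###%%%%%%#========*==*=#+%#%-+--=-=--=-==+#%@@@@@@%+-#*::
  24 ===**=-+#####%%%*==========----=
[... 1179 characters left out ...]
*--=###*-----------------------:::::::::.:.......=%%%%%=-**::
 -48 ---=*=-=#+**-----------------------.:::::::::........+*##*%+-#*::
 -52 ---+*=-------:--::::::::::::::::::....::.:::.........:::::::-*+::
 -56 ---+*****=------------------------:......:...........:*#######*::
 -60 -----------:::::::::::::::::::::::........:.......:..-====-:::.:.
 -64 -----------::::::::::::::::::::::::.................:=====-:::...
 -68 ----------::::::::::::::::::::::::....... ...........------:::...
 -72 ---------:::::::::::::::::::::::::::::::::::::::::--==-----:::...
 -76 ---------::::::::::::::::::::::::::::::::::::::::----------:::...
 -80 ---------::::::::::::::::::::::::::::::::::::::-------=-==-:::...
```

>>> carry_out(targets=[110,-24,6,0,0,110,0,0,-40,0,110,0,0,-40,0,110,0,0,-30,0,110,0,0,-23,0,110,0,0,0,0,152,0,0,0,0,152,0,0,0,0,152,0,0,0,0,152,0,0,0,0], newtons=20)

```text
t: 45.25
eef_pos: [0.3216, -0.2841, 0.0435]
tool_rot: [0.0, 0.984, -0.176, 0.001]
contact_force: [0.4, -0.7, -1.1]
gripper_width: 0.41
grasp_force: 20.6
```

>>> carry_out(targets=[152,1,0,8,0,152,1,0,8,0,152,2,-1,8,0,152,3,-1,8,0,152,5,-2,8,0,152,5,-2,8,0,152,7,-2.5,8,0,152,8,-3,8,0,152,9,-3,8,0,152,0,0,5,0,152,0,0,5,0,152,0,0,0,0])

```text
t: 46.45
eef_pos: [0.362, -0.2982, 0.1251]
tool_rot: [0.0, 0.984, -0.176, 0.0]
contact_force: [-0.1, 0.1, -2.3]
gripper_width: 0.411
grasp_force: 20.7
```

```bash
python3 asc.py s27.png
```

```text
[ 0.36203977 -0.29820815  0.12512888] [428.96478637 150.29226375] [0.0327255  0.14747848 0.00073268] [-0.05016033  0.10518193 -2.25222554] 0.41148736538442315
*******++==+++++-------------------=+=--:****
++++++++++++++++-++---------------=*@*--+****
*+++++******++-+++------------:---:---:+#%%%#
*****++++==#@+++++------------:-------++=====
***++++++=:=+-----:-------------:+=---+======
******+++*:==----=-:+:--------:--+---+++=====
+*********=----------:---:---:------+========
***+++++++*:-------#-----+---:--:==%+========
******++***=------:@:-:%%----:--@==%%%%#=====
********=***=---------##+:-::#+%#=====*%%%%*=
#**%%########-==------%#+---:@*@+==-======#%%
##==============---:@#=-:--:-#%@=============
*#+=============---+@*::----*###-===---======
##++++=+=======----#@---:#+-*%%*--=-===-=====
##=++++=+=======##+%@:---#%#%%@=------=======
#########========+------:#%%%#%===-=-========
################==---#@%%%%%%@#===========--=
#########%%######%%%%%%%%%%%%@*+%=-=====--===
################%@%%%%%%%%%%%@++++=@=====--==
%####**###@@*##%%@%%%%%%%%%%%%=++++++=%+---==
@@@@#+@%%@@%%%@#%@%%@@%%%%%%%*+++++++++==%+==
@@@@@@@@@@%#%%%%%@%%%%%@%%%#@++++++==++++++=%
@@@@@@@%@@@@@@%%%%%%@@%%%%%%@=++++++=++++++++
@@@@@@@@@@@@@@@@@%%%%%%@+%%@#=====++++++==+==
@@@@@@@@@@@@@@@@@@@@%%%%%%@@=======+==++++=+=
@@@@@@@@@@@@@@@@@@@%@@@%%%%%%@@-=++++==+=====
```

>>> carry_out(targets=[149,0,0,0,0,149,0,0,0,0,148,0,0,0,0,148,0,0,0,0,148,0,0,0,0])

```text
t: 47.0
eef_pos: [0.3619, -0.2981, 0.1246]
tool_rot: [-0.0, 0.984, -0.176, -0.0]
contact_force: [-0.3, -0.2, -1.1]
gripper_width: 0.416
grasp_force: 3.6
```

```bash
python3 asc.py s28.png
```

```text
[ 0.36192783 -0.2980504   0.12457545] [428.94778437 150.60443211] [ 0.04844116  0.15921139 -0.00334753] [-0.31366212 -0.20127754 -1.12813402] 0.41617015135783847
*******++=++++++*:-----------------=+==-:****
++++++++++++++++:+=---------------=+%=--+****
*+++++******++++++------------:---:=::-+##%%#
*****++++-=*@+++++--------------------=+=====
***+++++*=:=+-=-----------------:==---+======
******+++*:==----=-:+:------:----=---+++=====
+*********=----------::------:------========-
***+++++++*--------#:----+---:--:=-*+========
****+*++***=------:@:-:%%:---:-:@==%%%%#=====
************----------#%+::::#=%#=====*%%%@*=
#***********#**=-----:%#+:-::%*@+==-======#%%
##********#*****----@*%%::---%#%======-==-===
*#***#*++++++**=---*@+%@::-:*%##-===---======
####***++**####=---%@=-:::::#%%*----=========
#########**#####@+-%@:----::::%=-----========
################%=====----====%====-=========
#############*##%============-#===-========-=
#########%%#####+============%*+%=-=====----=
################*============@+++==@=====--==
%####**##*@@**#%*++=====+====@=++++++=%+---==
@@@@*%@@%@@%%%@#=++++=++====-#+++++++++==%+==
@@@@@@@@@@%%%%%#+++++=+++=+=%+++++++=++++++=%
@@@@@@@@@@@@@@%#++++++++=+==#=++++++=++++++++
@@@@@@@@@#%@@@@#+++++++++++=#=====++++++=====
@@@%%@@@@@@@@@@@*+++++++++=*=======+==+++==+=
@@@@@@@@@@@@@@@@@@@#=++=%%%%%@@-=++++==+=====
```

Tube a now hangs upright beneath the pads. I tighten the grip and take it to the pan.

>>> carry_out(targets=[152,0,0,0,0,156,0,0,0,0,156,0,0,0,0,156,0,0,35,0,156,0,0,40,0,156,0,0,35,0,156,10,28,0,0,156,10,28,0,0,156,10,28,0,0,156,10,28,0,0,156,10,28,0,0,156,11,29,0,0,156,0,0,0,0,156,0,0,0,0], newtons=30)

```text
t: 48.45
eef_pos: [0.4232, -0.1288, 0.2347]
tool_rot: [0.0, 0.984, -0.175, -0.0]
contact_force: [-1.2, -0.8, -1.4]
gripper_width: 0.41
grasp_force: 31.5
```

```bash
python3 asc.py s29.png
python3 - <<'E'
from h import *
snap('wrist','w29.png')
E
```

```text
[ 0.4231962  -0.1288015   0.23469335] [355.74812765 119.90375023] [-0.01929765  0.04679263  0.01453643] [-1.16075401 -0.82161727 -1.36832171] 0.40973242837485624
****#####+++++---------------:------=----:###
****-#@@#+++++:--------------::----------*###
*++*:=+-=---++--------::-----:----------*****
*+++*:=-----=+--:::---------------:#:---*****
*****--------:----*=---:*::::::---+=---*****+
######:--:-------------**-----:-------+******
#######:---------=---::**----:----:--:***+++*
#######=---------:---@***#=------+***++++****
########-------------****-::----++++++++++++=
###########-:-------:****-::::@=++++++=++++++
###########**#:---=@+***#:-:::@-**+++*+++++++
##########***#:---%@+****::::-@:*++*****+++++
###########**#:---%@-****::::+@+***+***++****
##########***#---:%@--.::::::##+*+***********
##########***#-:--%@-:::::::::.*+++*++*******
##########******+@%@::::::::::-*+******++++++
##########******======-:-+=====*******+*+++++
##########******===============*+++****##****
##########******===============**********++**
##########**#***===============+**#********+*
##########*##**#===============*##***********
##########*****#===============#*******##*+++
###########****#===============########*****#
##########*****#===============#**##***######
##########****##===============###***########
##########**#**%+=============+#**#######*###
```

Run:
```python
from h import *
d=load('s29'); c=np.array([.4232,-.1288]); y=np.radians(-20.2); R=np.array([[np.cos(y),-np.sin(y)],[np.sin(y),np.cos(y)]])
for e in(-15,-9,-3,3):
    for top in(.245,):
        q=np.array([w2px(d,np.r_[c+R@[e/1e3+a,b],top-.05]) for a in(-.018,.018) for b in(-.018,.018)])
        t=np.array([w2px(d,np.r_[c+R@[e/1e3+a,b],top]) for a in(-.018,.018) for b in(-.018,.018)])
        print(e,q[:,0].min().round(1),q[:,0].max().round(1),'front corner y at top',t.round(0).tolist())
g=cv2.cvtColor(d['frame'],7)
print('edges row165',g[165,325:390].tolist())
print('col358',g[110:200,358].tolist())
```

```text
-15 344.5 375.6 front corner y at top [[378.0, 130.0], [360.0, 136.0], [363.0, 122.0], [345.0, 128.0]]
-9 342.3 373.2 front corner y at top [[375.0, 129.0], [357.0, 135.0], [361.0, 121.0], [343.0, 126.0]]
-3 340.1 370.9 front corner y at top [[373.0, 127.0], [355.0, 133.0], [359.0, 120.0], [341.0, 125.0]]
3 338.0 368.5 front corner y at top [[370.0, 126.0], [352.0, 132.0], [356.0, 118.0], [339.0, 124.0]]
edges row165 [105, 106, 106, 107, 108, 101, 97, 96, 95, 97, 97, 97, 98, 97, 96, 96, 98, 104, 61, 59, 61, 64, 63, 61, 63, 62, 63, 63, 64, 62, 66, 68, 67, 67, 69, 68, 66, 68, 66, 65, 68, 67, 68, 68, 67, 65, 63, 96, 98, 96, 97, 98, 101, 102, 99, 100, 101, 104, 103, 102, 102, 102, 100, 99, 99]
col358 [88, 91, 88, 91, 95, 92, 91, 97, 95, 92, 92, 87, 80, 85, 93, 93, 29, 35, 38, 38, 37, 38, 37, 38, 40, 37, 38, 40, 38, 48, 69, 67, 65, 66, 65, 66, 66, 67, 67, 65, 68, 66, 68, 66, 66, 66, 66, 66, 66, 66, 67, 67, 68, 66, 68, 67, 68, 68, 68, 68, 68, 69, 70, 69, 68, 67, 68, 70, 68, 68, 70, 71, 70, 71, 71, 69, 60, 34, 255, 159, 156, 161, 164, 165, 168, 160, 159, 163, 162, 162]
```

Run:
```python
from h import *
d=load('s29'); c=np.array([.4232,-.1288]); y=np.radians(-20.2); R=np.array([[np.cos(y),-np.sin(y)],[np.sin(y),np.cos(y)]])
for z in(.16,.15,.14,.13): print(z,w2px(d,np.r_[c+R@[-.027,-.018],z]).round(1))
```

```text
0.16 [372.  175.2]
0.15 [371.6 180.3]
0.14 [371.3 185.3]
0.13 [371.  190.3]
```

>>> carry_out(targets=[156,0,0,-15,0,156,0,0,-10,0,156,0,0,0,0])

```text
t: 48.85
eef_pos: [0.4217, -0.1298, 0.2083]
tool_rot: [-0.0, 0.984, -0.177, -0.002]
contact_force: [0.1, 0.8, -2.3]
gripper_width: 0.406
grasp_force: 31.5
```

>>> carry_out(targets=[156,0,0,-8,0,156,0,0,-8,0,156,0,0,-7,0,156,0,0,-5,0,156,0,0,0,0,156,0,0,0,0])

```text
t: 49.45
eef_pos: [0.4233, -0.1293, 0.1818]
tool_rot: [0.0, 0.984, -0.176, 0.0]
contact_force: [0.5, -0.3, -0.9]
gripper_width: 0.407
grasp_force: 31.6
```

>>> carry_out(targets=[130,0,0,0,0,115,0,0,0,0,115,0,0,0,0,115,0,0,0,0,115,0,0,0,0,115,0,0,0,0,115,0,0,0,0,115,0,0,0,0,115,0,0,0,0,115,0,0,0,0,115,0,0,0,0,115,0,0,0,0,115,0,0,0,0,115,0,0,0,0])

```text
t: 50.85
eef_pos: [0.4232, -0.1292, 0.1817]
tool_rot: [0.0, 0.984, -0.176, -0.0]
contact_force: [0.6, 0.3, -0.0]
gripper_width: 0.545
grasp_force: 0.0
```

```bash
cat > rd.py <<'E'
from h import *
import sys
d=snap('side',sys.argv[1]); g=cv2.cvtColor(d['frame'],7)
print(bot.get_obs()['eef_pos'])
for r in g[120:230:3,310:410:2]: print(''.join(' .:-=+*#%@'[min(9,int(v)//20)] for v in r))
print('dial')
for r in g[222:282:2,350:404]: print(''.join(' .:-=+*#%@'[min(9,int(v)//26)] for v in r))
E
python3 rd.py s30.png
```

```text
[ 0.42318738 -0.12920035  0.18171445]
+++++.--::::-::::.:::::::::::::::::=:::==-----==-=
+++++-::::::.::::++:::::==:::::::::-:::-=======+==
+++++:::::::::::::::::.===:::::::::::::======-====
++++++.:::::::::::::::=====.::::::::::============
++++++::::::::::+:::..=====+::::::==========-=====
=++++++:::::::::-:::+=+++=:::::::.======--==----==
+++++++.::::::::::::====+=::::.*-=================
++++++++*.:::::::::=======::::.*:==---============
+++++++++++.::::::.+======::::.*:=================
+++++++++++=:::::*#=======::::.#.=========-=======
+++++++++++=::::.*#=======:::::#==================
+++++++++++=::::.*#=======:::::#===+========-=====
+++++++++++=::::.*#====+..++:.+=++============--==
+++++++++++++::::*+-..::::..++++=======++==-=-==++
+++++++++++=++-::**.:::::::::..++++=======+=+====+
+++++++++++=====**:.:::::::::::.+=++++++===+++=+++
+++++++++++======----::::::::--.=========+=+++==++
+++++++++++=====+:-----::------+++====++++++++++++
+++++++++++=====*--------------==+===++==+++++++++
+++++++++++=+==+*--------------**+=====+==++++++++
+++++++++++===+**--------------+****======
[... 1779 characters left out ...]
=+######*#########################*=++++
===-====*#*@%-*#################################+-:+++
=======--*#*@@@%*##############################*=-::::
=========-+##@@@%##############################+------
==========-=##%@%++#####*#####################+-------
=====-=====--+##@@%*####=+##################*+-----:-:
=-::=--:--===--+##%@%##*:*#################+=---------
:@@%%%%@@*=-===--=*#=+##################*==-----------
*@@@@@@@@@=-=====---=*====+########**====-------------
++#@@@@@%*-:---====-----=============-----------------
+++****+*+-:--------==-------------:------------------
=++++**+*#-:---------------------:------=-----:-+++---
-=++*+***=+++-:::::-------::-------------::-+++++++++=
```

Run:
```python
from h import *
d=load('s30'); y=np.radians(-20.2); R=np.array([[np.cos(y),-np.sin(y)],[np.sin(y),np.cos(y)]])
p=np.array([.4145,-.1258])
print([w2px(d,np.r_[p+R@[a,b],.089]).round(0).tolist() for a in(-.018,.018) for b in(-.018,.018)])
```

```text
[[370.0, 210.0], [354.0, 217.0], [357.0, 201.0], [341.0, 207.0]]
```

>>> carry_out(targets=[115,-4,1.5,0,0,115,-4.4,1.6,0,0,115,0,0,-12,0,115,0,0,-13,0,115,0,0,0,0,170,0,0,0,0,170,0,0,0,0,170,0,0,0,0,170,0,0,0,0,170,0,0,0,0], newtons=50)

```text
t: 51.9
eef_pos: [0.4148, -0.1261, 0.1569]
tool_rot: [0.0, 0.984, -0.176, 0.0]
contact_force: [-0.5, -0.2, -0.2]
gripper_width: 0.414
grasp_force: 52.6
```

>>> carry_out(targets=[170,0,0,25,0,170,0,0,30,0,170,-1,-35,0,0,170,-1,-40,0,0,170,-1,-40,0,0,170,-2,-40,0,0,170,-2,-39,0,0,170,0,0,0,0,170,0,0,-40,0,170,0,0,-40,0,170,0,0,-30,0,170,0,0,-20,0,170,0,0,0,0,170,0,0,0,0])

```text
t: 53.3
eef_pos: [0.4082, -0.3198, 0.0821]
tool_rot: [-0.0, 0.984, -0.176, 0.0]
contact_force: [1.0, -0.1, -2.2]
gripper_width: 0.41
grasp_force: 52.5
```

>>> carry_out(targets=[170,0,0,-3,0,170,0,0,-3,0,170,0,0,-3,0,170,0,0,0,0])

```text
t: 53.7
eef_pos: [0.4077, -0.3201, 0.0728]
tool_rot: [0.0, 0.984, -0.176, 0.0]
contact_force: [-0.9, 0.5, -1.9]
gripper_width: 0.417
grasp_force: 52.5
```

>>> carry_out(targets=[170,0,0,-2,0,170,0,0,-2,0,170,0,0,0,0])

```text
t: 54.0
eef_pos: [0.4081, -0.3203, 0.0696]
tool_rot: [0.0, 0.984, -0.176, 0.0]
contact_force: [-2.9, 1.1, 8.4]
gripper_width: 0.409
grasp_force: 53.7
```

>>> carry_out(targets=[170,0,0,-1,0,170,0,0,-1,0,170,0,0,0,0])

```text
t: 54.3
eef_pos: [0.4083, -0.3204, 0.0695]
tool_rot: [0.0, 0.984, -0.176, 0.0]
contact_force: [-7.8, 4.9, 29.4]
gripper_width: 0.41
grasp_force: 56.7
```

>>> carry_out(targets=[120,0,0,0,0,115,0,0,0,0,115,0,0,0,0,115,0,0,30,0,115,0,0,45,0,115,0,0,45,0,115,0,0,45,0,115,0,0,0,0])

```text
t: 55.1
eef_pos: [0.411, -0.3221, 0.2378]
tool_rot: [0.002, 0.984, -0.177, 0.005]
contact_force: [0.4, 0.1, 0.8]
gripper_width: 0.55
grasp_force: 0.0
```

```bash
cat > rack.py <<'E'
from h import *
import sys
def run(f,excl):
    d=snap('top',f); d0=load('top0'); y=np.radians(-17.4); c0=np.array([.5873,-.0836])
    def rect(d,z,P):  # top-down metric map 1px=1mm around c0
        n=300; xs=np.arange(n); M=np.zeros((n,n,2),np.float32)
        pass
    # map world (z=.06) -> px for both with homographies sampled
    n=320; U,V=np.meshgrid(np.arange(n),np.arange(n)); X=c0[0]+(160-V)/1e3; Y=c0[1]+(160-U)/1e3
    def warp(d,z):
        P=np.array(d['pose']); W=np.stack([X,Y,np.full_like(X,z)],-1)-P[:3,3]; C=W@P[:3,:3]; s=np.stack([C[...,0],-C[...,1]],-1)/-C[...,2:]
        s=s*(1+d['k1']*(s**2).sum(-1,keepdims=True)); m=(s*foc(d)+[d['cx'],d['cy']]).astype(np.float32)
        return cv2.cvtColor(cv2.remap(d['frame'],m[...,0],m[...,1],cv2.INTER_LINEAR),7)
    a=cv2.GaussianBlur(warp(d0,.01),(0,0),2); b=cv2.GaussianBlur(warp(d,.01),(0,0),2)
    R=np.array([[np.cos(y),-np.sin(y)],[np.sin(y),np.cos(y)]])
    L=np.stack([X-c0[0],Y-c0[1]],-1)@R; mask=((abs(L[...,0])<.068)&(abs(L[...,1])<.1)).astype(np.uint8)*255
    for lo,hi in excl: mask[(L[...,1]>lo)&(L[...,1]<hi)&(abs(L[...,0])<.055)]=0
    best=None
    for dy in(-20,-10,0,10,20):
        for dx in(-20,-10,0,10,20):
          for t in (-.06,.06):
            w=np.float32([[np.cos(t),-np.sin(t),dx+160*(1-np.cos(t))+160*np.sin(t)],[np.sin(t),np.cos(t),dy+160*(1-np.cos(t))-160*np.sin(t)]])
            try: cc,w=cv2.findTransformECC(a,b,w,cv2.MOTION_EUCLIDEAN,(3,60,1e-5),mask,1)
            except cv2.error: continue
            if best is None or cc>best[0]: best=(cc,w)
    cc,w=best; p=w@[160,160,1]; c=np.array([c0[0]+(160-p[1])/1e3,c0[1]+(160-p[0])/1e3]); yaw=-17.4-np.degrees(np.arctan2(w[1,0],w[0,0]))
    yy=np.radians(yaw); R=np.array([[np.cos(yy),-np.sin(yy)],[np.sin(yy),np.cos(yy)]])
    print('cc',round(cc,3),'rack',c.round(4),'yaw',round(yaw,2)); print('b',c,'c',(c+R@[0,.056]).round(4),'a',(c+R@[0,-.056]).round(4)); print(bot.get_obs()['eef_pos'],bot.get_obs()['tool_rot'])
run(sys.argv[1],eval(sys.argv[2]))
E
python3 rack.py t31.png "[(-.1,-.03)]"; python3 rack.py t16.png "[(-.1,-.03)]" 2>/dev/null | head -0
```

```text
cc 0.994 rack [ 0.5905 -0.094 ] yaw -16.1
b [ 0.59048503 -0.09400286] c [ 0.606  -0.0402] a [ 0.575  -0.1478]
[ 0.4095056  -0.32120434  0.23464724] [ 0.00136005  0.98429166 -0.17652039  0.00293757]
```

>>> carry_out(targets=[129,30,38,0,4.2,129,36,45,0,0,129,36,45,0,0,129,36,45,0,0,129,43,54,0,0,129,0,0,0,0,129,0,0,-45,0,129,0,0,-45,0,129,0,0,0,0,129,0,0,0,0,129,0,0,0,0])

```text
out of range: a shift must lie within [-50, 50]
```

Run:
```python
from h import *
d=snap('wrist','w32.png'); print(bot.get_obs()['eef_pos'],bot.get_obs()['tool_rot'])
im=d['frame'].copy()
y=np.radians(-16.2);R=np.array([[np.cos(y),-np.sin(y)],[np.sin(y),np.cos(y)]]);c=np.array([.5907,-.0943])
for k in(0,.056):
    P=np.array([w2px(d,np.r_[c+R@[a,k+b],.105]) for a,b in[(.018,.018),(.018,-.018),(-.018,-.018),(-.018,.018)]]); cv2.polylines(im,[np.int32(P*8)],True,(255,0,0),1,cv2.LINE_AA,3)
cv2.imwrite('pics/v32.png',im[:,:,::-1])
```

```text
[ 0.40730771 -0.31986759  0.23097217] [-1.38340836e-04  9.84314540e-01 -1.76421794e-01 -4.65842246e-04]
```

View pics/v32.png

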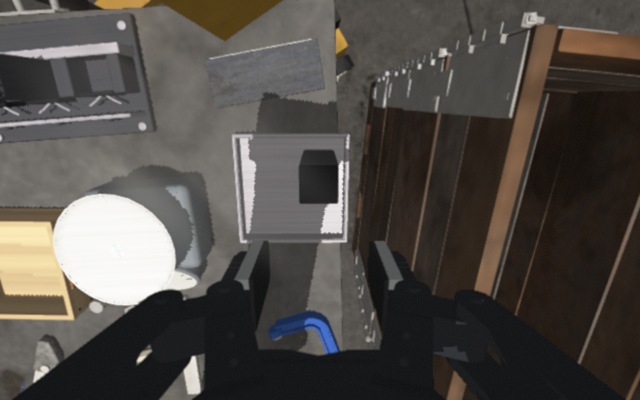

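The tray shows tube a standing upright, with its cap at about (318,175). The move itself was refused because one shift was too large, so I redo it.

>>> carry_out(targets=[129,33,40,0,4.2,129,36,45,0,0,129,38,47,0,0,129,38,47,0,0,129,38,47,0,0,129,0,0,0,0,129,0,0,-45,0,129,0,0,-45,0,129,0,0,0,0,129,0,0,0,0,129,0,0,0,0])

```text
t: 56.35
eef_pos: [0.5663, -0.126, 0.1434]
tool_rot: [-0.0, 0.99, -0.14, 0.001]
contact_force: [0.2, 0.7, 0.3]
gripper_width: 0.493
grasp_force: 0.0
```

```bash
cat > cap.py <<'E'
from h import *
import sys
# refine tube centres (cap at z=.105) : best model match of dark square, in the wrist view
d=snap('wrist',sys.argv[1]); o=bot.get_obs(); print(o['eef_pos'],o['tool_rot'],o['gripper_width'])
g=cv2.GaussianBlur(cv2.cvtColor(d['frame'],7),(0,0),1).astype(float); gx=cv2.Sobel(g,6,1,0); gy=cv2.Sobel(g,6,0,1); m=np.hypot(gx,gy)
yaw=np.radians(float(sys.argv[2]))
for c in eval(sys.argv[3]):
    best=[]
    for t in np.radians([-2,-1,0,1,2]):
        R=np.array([[np.cos(yaw+t),-np.sin(yaw+t)],[np.sin(yaw+t),np.cos(yaw+t)]])
        e=np.linspace(-.017,.017,25); S=np.vstack([np.c_[e,e*0+.018],np.c_[e,e*0-.018],np.c_[e*0-.018,e],np.c_[e*0+.018,e]])
        for a in np.arange(-6,6.5,.5):
            for b in np.arange(-6,6.5,.5):
                q=np.array(c)+R@[a/1e3,b/1e3]; s=0
                P=[w2px(d,np.r_[q+R@p,.105]) for p in S[::4]]
                P=np.round(P).astype(int)
                if P.min()<0 or P[:,0].max()>639 or P[:,1].max()>399: continue
                best.append((np.minimum(m[P[:,1],P[:,0]],60).mean(),a,b,np.degrees(t),*q.round(4)))
    best.sort(reverse=True); print(c,[tuple(np.round(x,4)) for x in best[:3]])
E
python3 cap.py w33.png -16.2 "[(.5907,-.0943),(.606,-.0405)]"
```

```text
[ 0.56655584 -0.12605803  0.14379518] [ 1.51942399e-05  9.90106534e-01 -1.40308136e-01  1.63628565e-03] 0.49549397607092527
(0.5907, -0.0943) [(np.float64(46.7163), np.float64(0.0), np.float64(3.0), np.float64(0.0), np.float64(0.5915), np.float64(-0.0914)), (np.float64(46.5361), np.float64(0.0), np.float64(3.0), np.float64(1.0), np.float64(0.5915), np.float64(-0.0914)), (np.float64(45.0764), np.float64(0.0), np.float64(3.0), np.float64(-2.0), np.float64(0.5916), np.float64(-0.0915))]
(0.606, -0.0405) [(np.float64(56.2181), np.float64(1.0), np.float64(1.5), np.float64(0.0), np.float64(0.6074), np.float64(-0.0393)), (np.float64(55.9334), np.float64(0.5), np.float64(1.5), np.float64(-2.0), np.float64(0.6069), np.float64(-0.0392)), (np.float64(55.4848), np.float64(1.0), np.float64(1.0), np.float64(0.0), np.float64(0.6072), np.float64(-0.0398))]
```

>>> carry_out(targets=[129,12,16.5,0,0,129,12.5,16.5,0,0,129,0,0,0,0,129,0,0,0,0])

```text
t: 56.8
eef_pos: [0.5905, -0.0928, 0.1433]
tool_rot: [0.0, 0.99, -0.14, 0.001]
contact_force: [-1.1, -0.7, -0.4]
gripper_width: 0.49
grasp_force: 0.0
```

```bash
python3 cap.py w34.png -16.2 "[(.5912,-.0930)]"
```

```text
[ 0.58991378 -0.09362987  0.14289526] [ 3.31327729e-04  9.90085136e-01 -1.40465965e-01  7.91775039e-04] 0.4940003232968408
(0.5912, -0.093) [(np.float64(55.0526), np.float64(0.5), np.float64(1.5), np.float64(0.0), np.float64(0.5921), np.float64(-0.0917)), (np.float64(55.017), np.float64(0.5), np.float64(2.0), np.float64(0.0), np.float64(0.5922), np.float64(-0.0912)), (np.float64(54.1926), np.float64(0.5), np.float64(1.5), np.float64(-1.0), np.float64(0.5921), np.float64(-0.0917))]
```

>>> carry_out(targets=[129,1.5,1,-25,0,129,0,0,-25,0,129,0,0,-15,0,129,0,0,-10,0,129,0,0,0,0,152,0,0,0,0,152,0,0,0,0,152,0,0,0,0,152,0,0,0,0], newtons=20)

```text
t: 57.75
eef_pos: [0.5911, -0.0907, 0.067]
tool_rot: [-0.001, 0.99, -0.14, -0.0]
contact_force: [-0.6, 5.5, -3.0]
gripper_width: 0.421
grasp_force: 23.5
```

>>> carry_out(targets=[152,4.8,-1.4,0,0,152,4.8,-1.4,0,0,152,4.8,-1.4,0,0,152,0,0,0,0])

```text
t: 58.15
eef_pos: [0.5994, -0.0939, 0.0666]
tool_rot: [0.0, 0.99, -0.139, -0.006]
contact_force: [-19.3, 7.6, 14.3]
gripper_width: 0.418
grasp_force: 24.8
```

>>> carry_out(targets=[152,-6.5,1.9,0,0,152,-6.5,1.9,0,0,152,-6.5,1.9,0,0,152,-6.5,1.9,0,0,152,-3,0.9,0,0,152,0,0,0,0])

```text
t: 58.75
eef_pos: [0.5795, -0.0896, 0.0678]
tool_rot: [0.001, 0.99, -0.141, 0.003]
contact_force: [7.0, -0.8, -7.6]
gripper_width: 0.421
grasp_force: 22.4
```

>>> carry_out(targets=[152,6.5,-1.9,0.3,0,152,6.5,-1.9,0.3,0,152,6.5,-1.9,0.3,0,152,6.5,-1.9,0.3,0,152,3,-0.9,0.3,0,152,0,0,0,0])

```text
t: 59.35
eef_pos: [0.6004, -0.0957, 0.0667]
tool_rot: [0.001, 0.99, -0.14, -0.006]
contact_force: [-12.8, 4.0, 0.4]
gripper_width: 0.42
grasp_force: 23.6
```

>>> carry_out(targets=[152,-6.5,1.9,0.3,0,152,-6.5,1.9,0.3,0,152,-6.5,1.9,0.3,0,152,-6.5,1.9,0.3,0,152,-3,0.9,0.3,0,152,0,0,0,0])

```text
t: 59.95
eef_pos: [0.5747, -0.0883, 0.0684]
tool_rot: [0.001, 0.99, -0.14, -0.002]
contact_force: [1.4, -2.0, -20.0]
gripper_width: 0.418
grasp_force: 22.6
```

```bash
python3 trk.py s35.png
```

```text
(-0.018, 0.074, 0.105) [233. 200.] [  8.8 -20.6] [1] [10.4]
(-0.018, 0.038, 0.105) [251. 193.] [4.9 3.5] [1] [11.9]
(-0.018, 0.018, 0.105) [261. 189.] [ 1.8 -3.3] [1] [12.1]
(-0.06, 0.093, 0.01) [241. 258.] [10.7  1.4] [1] [10.8]
(-0.06, -0.0, 0.0) [284. 243.] [-6.1  8.4] [1] [10.2]
(-0.06, -0.085, 0.01) [320. 222.] [53.3 -2.5] [1] [29.8]
(0.06, 0.093, 0.01) [209. 226.] [ 0.2 -0.1] [1] [18.5]
```

>>> carry_out(targets=[152,0,0,-2,0,152,0,0,-2,0,152,0,0,0,0,152,6.5,-1.9,0,0,152,6.5,-1.9,0,0,152,6.5,-1.9,0,0,152,6.5,-1.9,0,0,152,2,-0.6,0,0,152,0,0,0,0])

```text
t: 60.9
eef_pos: [0.6004, -0.0941, 0.0665]
tool_rot: [0.0, 0.99, -0.14, -0.005]
contact_force: [-16.5, 3.1, 7.7]
gripper_width: 0.416
grasp_force: 25.8
```

>>> carry_out(targets=[152,-6.5,1.9,0,0,152,-6.5,1.9,0,0,152,-6.5,1.9,0,0,152,-6.5,1.9,0,0,152,-2,0.6,0,0,152,0,0,0,0])

```text
t: 61.5
eef_pos: [0.5852, -0.0898, 0.0707]
tool_rot: [0.0, 0.99, -0.141, 0.009]
contact_force: [10.6, -5.9, 2.4]
gripper_width: 0.417
grasp_force: 25.1
```

>>> carry_out(targets=[152,6.5,-1.9,0.2,0,152,6.5,-1.9,0.2,0,152,6.5,-1.9,0.2,0,152,6.5,-1.9,0.2,0,152,2,-0.6,0.2,0,152,0,0,0,0])

```text
t: 62.1
eef_pos: [0.5993, -0.0938, 0.0678]
tool_rot: [0.0, 0.99, -0.14, -0.006]
contact_force: [-20.8, 4.6, 15.7]
gripper_width: 0.418
grasp_force: 27.0
```

>>> carry_out(targets=[152,-6.5,1.9,0.2,0,152,-6.5,1.9,0.2,0,152,-6.5,1.9,0.2,0,152,-6.5,1.9,0.2,0,152,-2,0.6,0.2,0,152,0,0,0,0])

```text
t: 62.7
eef_pos: [0.5842, -0.0894, 0.0719]
tool_rot: [-0.0, 0.99, -0.141, 0.008]
contact_force: [8.2, -5.2, 0.2]
gripper_width: 0.42
grasp_force: 24.9
```

>>> carry_out(targets=[152,7,-2,0.3,0,152,7,-2,0.3,0,152,7,-2,0.3,0,152,7,-2,0.3,0,152,2,-0.6,0.3,0,152,0,0,0,0,152,-7,2,0.3,0,152,-7,2,0.3,0,152,-7,2,0.3,0,152,-7,2,0.3,0,152,-2,0.6,0.3,0,152,0,0,0,0])

```text
t: 63.9
eef_pos: [0.5835, -0.0891, 0.0746]
tool_rot: [-0.0, 0.99, -0.141, 0.008]
contact_force: [9.1, -3.9, 1.7]
gripper_width: 0.418
grasp_force: 25.0
```

>>> carry_out(targets=[152,7,-2,0.3,0,152,7,-2,0.3,0,152,7,-2,0.3,0,152,7,-2,0.3,0,152,2,-0.6,0.3,0,152,0,0,0,0,152,-7,2,0.3,0,152,-7,2,0.3,0,152,-7,2,0.3,0,152,-7,2,0.3,0,152,-2,0.6,0.3,0,152,0,0,0,0])

```text
t: 65.1
eef_pos: [0.5831, -0.0889, 0.0776]
tool_rot: [-0.0, 0.99, -0.141, 0.007]
contact_force: [7.8, -3.2, 4.2]
gripper_width: 0.418
grasp_force: 25.2
```

>>> carry_out(targets=[152,7,-2,0.4,0,152,7,-2,0.4,0,152,7,-2,0.4,0,152,7,-2,0.4,0,152,2,-0.6,0.3,0,152,0,0,0,0,152,-7,2,0.4,0,152,-7,2,0.4,0,152,-7,2,0.4,0,152,-7,2,0.4,0,152,-2,0.6,0.3,0,152,0,0,0,0])

```text
t: 66.3
eef_pos: [0.5822, -0.0886, 0.081]
tool_rot: [-0.0, 0.99, -0.141, 0.007]
contact_force: [6.2, -2.5, 5.4]
gripper_width: 0.417
grasp_force: 25.0
```

```bash
cat > sv.py <<'E'
from h import *
import sys
d=snap('side',sys.argv[1]); g=cv2.cvtColor(d['frame'],7); print(bot.get_obs()['eef_pos'])
for r in g[140:270:4,200:330:2]: print(''.join(' .:-=+*#%@'[min(9,int(v)//18)] for v in r))
E
python3 sv.py s36.png
```

```text
[ 0.58225526 -0.08857607  0.08108084]
::+++++++--==+++::::::-:::::::::::::::::::::==--::=++++++++++++++
::*++++++---:+=+.::::::=:::::::::::::::::::-===::.+++++++++++++++
::*+++++++--:=++.:::::=-:::::::::::::::::.:::::::++++++++++++++++
::=*+===++---+++=:.=====::::::::::::::::::::::::===+++++++++++**+
:::*++++++--=++:=*--===:::::::::::::::::::::+:::++=++++++++++++*+
:::*+==+++----++:-::::--.::::::::::-:::::::::::====++++++++++++*+
@@:+++++++=--:+++.:::::-::::::::::++:::::::::::+++++++++++++++++*
@@@@@*=++++---*++:.::::::::::::::-+..::::::+=======+++++++++++++*
#%%@@@@@@==---*++-::::::::::::::::::::::::+========++++++++++++**
...:%#%@@@@#:-=+++::::::::::::::::::::::::=========*++++++++*****
@@@@@@@@#%@@@+:+++::::::::::::::::::::::::=========**+++*********
@@@@@@@@@@#%@@+@@@::.:::-::::=#--::.:-----+++++++++*+***+***+****
=++++=#@@@@#%%@...::::::.::::.#+---------:++++=+@++++***#********
@@@@:+++++++@@.-::::::::::::::#*---------=+@@@@+***##***********#
@@@@@@@@@@@%%@--::-:::.----:=##%---------@=.:::---*************@@
+=*@@@@@@@@@%@:----=-------:-------------::::::-------=#*%@###%%%
++++++
[... 415 characters left out ...]
 @@###############+-------=-----=+++++++
########-+-*=-------:#@#*##*###########=-------=--========++++*++
##******##-=*------###*###%=-######--------=-=============+++++++
#####***####--*----+###########-*-----====================+++++++
##############--=**+######+********===-==================-+++++++
#**#############--*-##*++*****+=---####=-==================++++++
#*##*******#######--***%+*===-###############%:@@@@@@=========+++
####***#############--==--#%#############*@@@@###%%#*@@=========+
##%##****#######*####################@@@@##%#%%%%%%###*@@*-======
########*#######%##############**@@@@#%%%%%%%%%%%##*####*@@@#%%==
###########################*@@@@####%%%%%%%%######%##*####*@@@###
```

>>> carry_out(targets=[152,7.5,-2.2,0.4,0,152,7.5,-2.2,0.4,0,152,7.5,-2.2,0.4,0,152,7.5,-2.2,0.4,0,152,2,-0.6,0.4,0,152,0,0,0,0,152,-7.5,2.2,0.4,0,152,-7.5,2.2,0.4,0,152,-7.5,2.2,0.4,0,152,-7.5,2.2,0.4,0,152,-2,0.6,0.4,0,152,0,0,0,0])

```text
t: 67.55
eef_pos: [0.5783, -0.0874, 0.083]
tool_rot: [-0.0, 0.99, -0.14, 0.002]
contact_force: [4.3, -0.7, 4.6]
gripper_width: 0.419
grasp_force: 24.0
```

>>> carry_out(targets=[152,7.5,-2.2,0.4,0,152,7.5,-2.2,0.4,0,152,7.5,-2.2,0.4,0,152,7.5,-2.2,0.4,0,152,2,-0.6,0.4,0,152,0,0,0,0,152,-7.5,2.2,0.4,0,152,-7.5,2.2,0.4,0,152,-7.5,2.2,0.4,0,152,-7.5,2.2,0.4,0,152,-2,0.6,0.4,0,152,0,0,0,0])

```text
t: 68.75
eef_pos: [0.5764, -0.0875, 0.0858]
tool_rot: [0.0, 0.99, -0.14, 0.0]
contact_force: [-0.5, 0.1, -1.9]
gripper_width: 0.421
grasp_force: 23.1
```

>>> carry_out(targets=[152,7.5,-2.2,0.4,0,152,7.5,-2.2,0.4,0,152,7.5,-2.2,0.4,0,152,7.5,-2.2,0.4,0,152,2,-0.6,0.4,0,152,0,0,0,0])

```text
t: 69.35
eef_pos: [0.609, -0.097, 0.0874]
tool_rot: [-0.0, 0.99, -0.14, 0.0]
contact_force: [0.5, 0.3, -1.8]
gripper_width: 0.418
grasp_force: 23.2
```

>>> carry_out(targets=[156,-5,1.5,1,0,156,-5,1.5,1,0,156,-5,1.5,1,0,156,0,0,4,0,156,0,0,4,0,156,0,0,4,0,156,0,0,0,0], newtons=40)

```text
t: 70.05
eef_pos: [0.5943, -0.0925, 0.1035]
tool_rot: [-0.0, 0.99, -0.14, 0.001]
contact_force: [0.9, -0.1, -1.3]
gripper_width: 0.417
grasp_force: 44.3
```

```bash
python3 sv.py s37.png; python3 trk.py s38.png
```

```text
[ 0.59404626 -0.09252372  0.10305627]
::+++++++--=.-##+-===.::::::::::::::::::::::::===+=++++++++++++++
::*++++++---::-::-:--:.::::::::::::::::::::::+++++=++++++++++++++
::*+++++++--:+:-:::::::::::::::--=:::::::::::+==++=++++++++++++++
::=*+===++---++:::::::::::::::.---.:::::::::++=+===++++++++++++++
:::*++++++--=+++::::::::::::::::::::.:::.++++======++++++++++++++
:::*+==+++----+++::::::::::::::::::::::.===========+++++++++++++*
@@:+++++++=--:+++::::::::::::-.:::::.:=-======++++++++++++++++++*
@@@@@*=++++---+++:::::..:::+#-----------==++=======++++++++++++++
#%%@@@@@@+=---*++-:::::::::##-----------===========++++++++++++*+
...:%#%@@@@#:-=+++:::::::::=#-----------===========*+++++++*++*+*
@@@@@@@@#%@@@+:+++:::::::::-#-----------===========*+*++***+*****
@@@@@@@@@@#%@@+@@@::.:::-::*#-----------+++++++++++*+*+**********
=++++=#@@@@#%%@..:::::::.::-------------++++++=+@++++*#*#*******+
@@@@:++++++*@@:-:::----:::.-------------==*@@@@+***##***********#
@@@@@@@@@@@%@@--::--::.----------------:*%+::::---*************@%
++*@@@@@@@@@%@:-----=------::-----------:::::::-------=#*%@###%%%
++++++
[... 810 characters left out ...]
+*===-#################@@@@@@=========+++
####***#*###########--==--#%#############*@@@@###%%#*@@=========+
##%##****############################@@@@##%##%%%%%###*@@%#-=====
########*#######%##############**@@@@##%%%%%%%%%%##*####*@@@##%%%
###########################*@@@@####%%%%%%%%######%*#*####*@@@###
(-0.018, 0.074, 0.105) [233. 200.] [ 4.  -2.9] [1] [5.1]
(-0.018, 0.038, 0.105) [251. 193.] [  2.4 -19.6] [1] [21.8]
(-0.018, 0.018, 0.105) [261. 189.] [-4.2  4.2] [1] [10.3]
(-0.06, 0.093, 0.01) [241. 258.] [ 4.6 -3.4] [1] [9.1]
(-0.06, -0.0, 0.0) [284. 243.] [-4.9  6.9] [1] [21.9]
(-0.06, -0.085, 0.01) [320. 222.] [53.4 -2.6] [1] [30.]
(0.06, 0.093, 0.01) [209. 226.] [ 2.8 -2. ] [1] [18.6]
```

>>> carry_out(targets=[156,0,0,30,0,156,0,0,40,0,156,-10,0,30,0,156,-34,-6,0,0,156,-34,-6,0,0,156,-34,-7,0,0,156,-34,-7,0,0,156,-34,-7,0,0,156,0,0,0,0,156,0,0,-15,0,156,0,0,-15,0,156,0,0,0,0,156,0,0,0,0])

```text
t: 71.45
eef_pos: [0.414, -0.1252, 0.1727]
tool_rot: [-0.0, 0.99, -0.14, -0.0]
contact_force: [0.1, 0.7, -1.3]
gripper_width: 0.414
grasp_force: 44.5
```

Run:
```python
from h import *
f=[]
for i in range(5): d=imaging.read_camera('side'); o=bot.get_obs(); f.append(o['contact_force'][2])
print(np.mean(f),o['eef_pos'],o['tool_rot'])
g=cv2.cvtColor(d['frame'],7)
for r in g[110:220:4,310:410:2]: print(''.join(' .:-=+*#%@'[min(9,int(v)//18)] for v in r))
for z in(.13,.12,.11): print(z,w2px(d,[.4145,-.1258,z]))
```

```text
-0.8391017863825126 [ 0.41411594 -0.12545573  0.17308661] [ 6.03427880e-05  9.90123655e-01 -1.40195596e-01  5.82574950e-04]
++++***++++=++::=::::::::::::::::::-=*%+::-=======
+***++++++++++==-::::::::::::::::::::-::::=++=====
**+++++*-+*=====-::::::::::::::::::::::::=========
*****+*:+*#=-===-:::::::::::::::::::--::==========
*+*++**---:-:-:-:::::::::::::::::::+-:::=======+=+
+++++*+*:--::::-:::::::::::::::::::::::====++++===
+++++++*::::::::::::::::::::::::::::::============
++++*+++*-:::::::::::::::..::::::::+++============
+++*+++++*:::::::::+::::::::::::::-====+++++======
+++++++++**:::::::::::::::::::::::.+++++===+++++++
+++*+++++*+++-:::::::::-::::::::--:+++++=====+++++
+++++++***++++++::::=#=----=------+++++++++====-==
+**+*+++**++++++::::+#=-----------+++++++======+::
++*+*+++**++++++::::*#------------++++++++++.--::-
+*+++++++*++++++::::*#-----------+++++++++++-=-::-
++++++*++*++++++++-:*#-----------+++++++++++----=-
*++*+**+++++++++**---------------++++++++++-------
**********+++++*##--------------=#=++++++++-------
*********++++**###--------------*##=#*=++==-------
-**#******++****#*--------------=-#%#####=#------=
#*##**###*@@@@@@@@*------------=@###*@@#*#*------=
********%@@@@@@%@@@@@-------=@@@@%#@%#####=-----==
#***#**%@@%%%@@@@@@@@%@%+@@@@@@%@@@@@@@@@@------==
@@*###%%%%@%%@@@%%@@@@@@@@%%@%@%%%%%%%@@@@%*----==
##*####%%@@%%%%%@%%@%%##%%@%%@@@@@@@%%@@@@@@@%*:#@
####*###%%%%%%%%%%%%%%%%%%%%@@@%%%%@@#@@@@@@@@@@@@
###**######%%%%%%%%%%%%%@%@%%%%@@@@#@@@@@@@@@@@@@@
***@@+*###=+++@#%%%%%%%%%%%@@@@#@+=**#@@@@@@@@@@@@
0.13 [356.25620779 188.95574083]
0.12 [356.02307236 193.86985031]
0.11 [355.79306069 198.72194043]
```

>>> carry_out(targets=[156,0,0,-12,0,156,0,0,-8,0,156,0,0,-6,0,156,0,0,-5,0,156,0,0,-4,0,156,0,0,-4,0,156,0,0,0,0,156,0,0,0,0])

```text
t: 72.5
eef_pos: [0.4135, -0.1254, 0.1336]
tool_rot: [0.0, 0.99, -0.14, -0.0]
contact_force: [-1.1, 0.8, -0.2]
gripper_width: 0.418
grasp_force: 44.7
```

>>> carry_out(targets=[156,0,0,-3,0,156,0,0,0,0,156,0,0,0,0])

```text
t: 72.8
eef_pos: [0.4139, -0.1255, 0.1307]
tool_rot: [0.0, 0.99, -0.14, 0.0]
contact_force: [-0.0, 0.6, 0.3]
gripper_width: 0.417
grasp_force: 44.7
```

>>> carry_out(targets=[145,0,0,0,0,140,0,0,0,0,130,0,0,0,0,120,0,0,0,0,115,0,0,0,0,115,0,0,0,0,115,0,0,0,0,115,0,0,0,0,115,0,0,0,0,115,0,0,0,0,115,0,0,0,0,115,0,0,0,0,115,0,0,0,0])

```text
t: 74.1
eef_pos: [0.4136, -0.1254, 0.1305]
tool_rot: [0.0, 0.99, -0.14, 0.0]
contact_force: [0.0, -0.1, -0.0]
gripper_width: 0.549
grasp_force: 0.0
```

```bash
python3 rd.py s40.png
```

```text
[ 0.41357115 -0.12540658  0.13053247]
+++++++++++==+:::::::::::::::::::::::====-----==-=
+++++++++++===:::::::::::::::::::::::*#+=======+==
+++++++++++===+:::::::::::::::::::::-----:===-====
+++++++++++===+:::::::::::::::::::::--::::========
+++++++++++===:::::::::::::::::::::--*-:::==-=====
=++++++++++==+.--::::::::::::::::::-=:-:::==----==
+++++++++++==+--:::::::::::::::::::::::::-========
++++++++++++----::::::::::::::::::::::::.=========
+++++++--####=---::::::::::::::::::.::::==========
++++++::++=----::::::::::::::::::::=::::==-=======
+++++++.--:--::::::::::::::::::::::.-::.==========
+++++++::-:::::=::..::::::.::::::::::::=====--====
+++++++*::-:::::::::=::::++:::::::::::.=======--==
++++++++.::::::::::::::::::.:::::::.++=++==--=::-:
++++++++:::::::::::::::::::.:.:::::+=======+.:::::
++++++++*::::::::.::::::::::.:::-.+=++++===+:-.:::
+++++++++.:::::::::::::::::::.:-*.=========+----::
+++++++++::::::::::::--:...-----*=====+==+++------
++++++++++++.::::::::-----------*=========+-------
+++++++++++=++-::::=#-----------+=========+-------
++++++++++++==-:::.*#:----------+***======
[... 1779 characters left out ...]
=+######*#########################*=++++
===-====*#*@%*##################################+-:::+
=======--*#*@@@%*###############################=-:-::
=========-+##@@@%*#############################+------
=====-====-=##%@@@**##########################+-------
=====--====--+##@@@%####=+###################+--:--:::
=-::=--:--===--+##%@@%#*:*#################+=---------
:@@%%%%@@*=-===--=*##%##################*==-----------
*@@@@@@@@@=-======--=*#===+########**====-------------
++#@@@@@%*-:---====-----=============---:-------------
+++****+*+-:-----------=-----------:------------------
=++++**+*#-:-------------------:--------=----::-+++-:-
-=++*+***=+++-:::::--------:-------------::-+++++++++=
```

>>> carry_out(targets=[115,0,0,18,0,115,0,0,0,0,170,0,0,0,0,170,0,0,0,0,170,0,0,0,0,170,0,0,0,0,170,0,0,25,0,170,0,0,35,0,170,-6,-27,0,-4,170,-8,-30,0,0,170,-8,-30,0,0,170,-9,-30,0,0,170,-9,-30,0,0,170,0,0,0,0,170,0,0,-40,0,170,0,0,-40,0,170,0,0,-30,0,170,0,0,-18,0,170,0,0,0,0,170,0,0,0,0], newtons=50)

```text
t: 76.15
eef_pos: [0.3736, -0.2719, 0.0806]
tool_rot: [-0.0, 0.985, -0.174, -0.0]
contact_force: [-0.0, -0.8, -1.6]
gripper_width: 0.418
grasp_force: 52.9
```

>>> carry_out(targets=[170,0,0,-4,0,170,0,0,-4,0,170,0,0,0,0])

```text
t: 76.45
eef_pos: [0.3737, -0.2725, 0.0727]
tool_rot: [0.0, 0.985, -0.175, 0.0]
contact_force: [0.1, 0.1, -1.4]
gripper_width: 0.416
grasp_force: 52.9
```

>>> carry_out(targets=[170,0,0,-2,0,170,0,0,-2,0,170,0,0,0,0])

```text
t: 76.75
eef_pos: [0.3734, -0.2724, 0.0684]
tool_rot: [-0.0, 0.985, -0.175, -0.0]
contact_force: [-0.0, -0.4, -1.7]
gripper_width: 0.41
grasp_force: 52.9
```

>>> carry_out(targets=[170,0,0,-2,0,170,0,0,-1.5,0,170,0,0,0,0])

```text
t: 77.05
eef_pos: [0.3734, -0.2723, 0.0648]
tool_rot: [-0.0, 0.985, -0.175, -0.0]
contact_force: [0.0, 0.9, -0.9]
gripper_width: 0.412
grasp_force: 52.9
```

>>> carry_out(targets=[170,0,0,-1,0,170,0,0,0,0])

```text
t: 77.25
eef_pos: [0.3735, -0.2724, 0.0639]
tool_rot: [-0.0, 0.985, -0.175, -0.0]
contact_force: [-0.2, 0.5, -0.8]
gripper_width: 0.415
grasp_force: 52.9
```

>>> carry_out(targets=[140,0,0,0,0,125,0,0,0,0,120,0,0,0,0,120,0,0,0,0,120,0,0,30,0,120,0,0,45,0,120,0,0,45,0,120,0,0,45,0,120,0,0,0,0,120,0,0,0,0])

```text
t: 78.25
eef_pos: [0.374, -0.2727, 0.2299]
tool_rot: [0.001, 0.985, -0.175, 0.001]
contact_force: [-0.3, 0.3, -0.8]
gripper_width: 0.525
grasp_force: 0.0
```

```bash
python3 rack.py t41.png "[(-.1,.03)]"; python3 tb.py w41.png .098
```

```text
cc 0.992 rack [ 0.5897 -0.095 ] yaw -15.82
b [ 0.58974744 -0.09496558] c [ 0.605  -0.0411] a [ 0.5745 -0.1488]
[ 0.37313813 -0.27225952  0.22861322] [ 3.21868044e-05  9.84618221e-01 -1.74719574e-01 -1.67942281e-04]
[ 0.37271792 -0.27198854  0.22787876]
cols y +64..-64 step 4, rows x
  80 --:::--------------===========-==---===========---:::::::-:-:+-+:
  76 ------====-=------============-=---============---:::::::.::::-:=
  72 -------=====-----============-===-==-=============-::::..-::::=-=
  68 ---======-----==============-=====================-::::..=-:::+:-
  64 --========----=========-===--=====================-::::.:=:::-*::
  60 -==================******************+********+*********::::::+::
  56 =======*+-%%%%%%%%%%%%%%%%%%%%%%%%%%%%%%%%%%%%%%%%%%%=-#*........
  52 ====-===-:====+%%%%%%%%%%%%@@@@@@@@@@@@%%%%@@%%%%%%%%=-#= .......
  48 ======---:=============++*+###@@@%*=+=*+*=*====+@@@@@+=#- ....:..
  44 =====-:--:==========================:..       ......:.-*- ..... .
  40 ======:--:--==---------------------=..       .:::::::::=+ .......
  36 =====-:--:====================
[... 1394 characters left out ...]
::::::::::::::::::::.:::::..:::----==============............
 -48 ---:::::::::::::::::::::::::::::::-=======-=========-:...........
 -52 --:::::::::.::::::::::::::::::::::===========-======-:...........
 -56 --::::::::...:.:::::::::::::::::::=======-==========-:...........
 -60 =-::::::::.:::....:::::::::::::::-==============-===-............
 -64 -:::::::::::::.....:.::::::::::::-==============--===............
 -68 =::::::::::::.........:::::::::::====================:...........
 -72 -:::::::::::::.........::::::::::====================:...........
 -76 :-----...::::...........::::::::-===--=======-----==-. .----:....
 -80 -----:...::::............:::::.:-=============-------   :----:...
```

>>> carry_out(targets=[105,20,20,0,4.2,105,29,29,0,0,105,29,29,0,0,105,29,29,0,0,105,29,29,0,0,105,29,29,0,0,105,29,29,0,0,105,29,29,0,0,105,9,8,0,0,105,0,0,0,0,105,0,0,-45,0,105,0,0,-35,0,105,0,0,0,0,105,0,0,0,0])

```text
t: 79.75
eef_pos: [0.6045, -0.0429, 0.1488]
tool_rot: [0.0, 0.99, -0.139, -0.001]
contact_force: [0.2, -0.2, 0.2]
gripper_width: 0.591
grasp_force: 0.0
```

```bash
python3 cap.py w42.png -15.9 "[(.6052,-.0408)]"
```

```text
[ 0.60579767 -0.04248527  0.15026575] [ 1.45209561e-04  9.90273514e-01 -1.39133417e-01  4.88036303e-04] 0.5873347228926382
(0.6052, -0.0408) [(np.float64(58.1623), np.float64(1.0), np.float64(2.5), np.float64(0.0), np.float64(0.6068), np.float64(-0.0387)), (np.float64(56.533), np.float64(1.0), np.float64(2.5), np.float64(1.0), np.float64(0.6068), np.float64(-0.0386)), (np.float64(55.6016), np.float64(1.0), np.float64(3.0), np.float64(0.0), np.float64(0.607), np.float64(-0.0382))]
```

>>> carry_out(targets=[105,1.2,3,-25,0,105,0,0,-25,0,105,0,0,-15,0,105,0,0,-10,0,105,0,0,0,0,152,0,0,0,0,152,0,0,0,0,152,0,0,0,0,152,0,0,0,0,152,0,0,0,0], newtons=20)

```text
t: 80.8
eef_pos: [0.6077, -0.0382, 0.0752]
tool_rot: [-0.0, 0.99, -0.139, 0.001]
contact_force: [-0.7, -0.2, 6.1]
gripper_width: 0.418
grasp_force: 23.5
```

>>> carry_out(targets=[152,0,0,-2,0,152,4.8,-1.4,0,0,152,4.8,-1.4,0,0,152,4.8,-1.4,0,0,152,0,0,0,0])

```text
t: 81.3
eef_pos: [0.6144, -0.04, 0.0723]
tool_rot: [0.0, 0.99, -0.138, -0.007]
contact_force: [-23.7, 6.7, 22.8]
gripper_width: 0.418
grasp_force: 28.7
```

>>> carry_out(targets=[152,-6.5,1.9,0,0,152,-6.5,1.9,0,0,152,-6.5,1.9,0,0,152,-6.5,1.9,0,0,152,-3,0.9,0,0,152,0,0,0,0])

```text
t: 81.9
eef_pos: [0.5984, -0.0355, 0.0748]
tool_rot: [-0.0, 0.99, -0.138, 0.007]
contact_force: [11.0, -3.5, 1.8]
gripper_width: 0.419
grasp_force: 26.3
```

>>> carry_out(targets=[152,6.5,-1.9,0.2,0,152,6.5,-1.9,0.2,0,152,6.5,-1.9,0.2,0,152,6.5,-1.9,0.2,0,152,3,-0.9,0.2,0,152,0,0,0,0])

```text
t: 82.5
eef_pos: [0.6142, -0.0391, 0.072]
tool_rot: [-0.0, 0.99, -0.138, -0.007]
contact_force: [-21.9, 7.3, 17.1]
gripper_width: 0.417
grasp_force: 31.2
```

>>> carry_out(targets=[152,-6.5,1.9,0.2,0,152,-6.5,1.9,0.2,0,152,-6.5,1.9,0.2,0,152,-6.5,1.9,0.2,0,152,-3,0.9,0.2,0,152,0,0,0,0])

```text
t: 83.1
eef_pos: [0.5922, -0.0351, 0.0729]
tool_rot: [0.0, 0.99, -0.138, 0.0]
contact_force: [4.6, -1.4, -12.2]
gripper_width: 0.418
grasp_force: 25.6
```

>>> carry_out(targets=[152,0,0,-2,0,152,6.5,-1.9,0,0,152,6.5,-1.9,0,0,152,6.5,-1.9,0,0,152,6.5,-1.9,0,0,152,2,-0.6,0,0,152,0,0,0,0,152,-6.5,1.9,0,0,152,-6.5,1.9,0,0,152,-6.5,1.9,0,0,152,-6.5,1.9,0,0,152,-2,0.6,0,0,152,0,0,0,0])

```text
t: 84.4
eef_pos: [0.5948, -0.035, 0.0727]
tool_rot: [0.0, 0.99, -0.138, 0.003]
contact_force: [7.0, -2.1, -6.8]
gripper_width: 0.416
grasp_force: 27.4
```

>>> carry_out(targets=[152,6.5,-1.9,0.2,0,152,6.5,-1.9,0.2,0,152,6.5,-1.9,0.2,0,152,6.5,-1.9,0.2,0,152,2,-0.6,0.2,0,152,0,0,0,0,152,-6.5,1.9,0.2,0,152,-6.5,1.9,0.2,0,152,-6.5,1.9,0.2,0,152,-6.5,1.9,0.2,0,152,-2,0.6,0.2,0,152,0,0,0,0])

```text
t: 85.6
eef_pos: [0.5914, -0.0347, 0.0731]
tool_rot: [0.001, 0.99, -0.138, -0.001]
contact_force: [3.7, -1.2, -17.1]
gripper_width: 0.416
grasp_force: 25.5
```

>>> carry_out(targets=[152,7,-2,0.3,0,152,7,-2,0.3,0,152,7,-2,0.3,0,152,7,-2,0.3,0,152,2,-0.6,0.3,0,152,0,0,0,0,152,-7,2,0.3,0,152,-7,2,0.3,0,152,-7,2,0.3,0,152,-7,2,0.3,0,152,-2,0.6,0.3,0,152,0,0,0,0])

```text
t: 86.8
eef_pos: [0.5912, -0.034, 0.077]
tool_rot: [0.0, 0.99, -0.138, -0.001]
contact_force: [0.9, 0.4, -20.4]
gripper_width: 0.422
grasp_force: 25.6
```

>>> carry_out(targets=[152,0,0,-3,0,152,0,0,-3,0,152,0,0,0,0,152,6.5,-1.9,0,0,152,6.5,-1.9,0,0,152,6.5,-1.9,0,0,152,6.5,-1.9,0,0,152,0,0,0,0])

```text
t: 87.6
eef_pos: [0.6162, -0.0397, 0.0727]
tool_rot: [-0.001, 0.99, -0.139, -0.003]
contact_force: [-13.5, 4.7, 8.4]
gripper_width: 0.417
grasp_force: 34.6
```

>>> carry_out(targets=[152,-6.5,1.9,0,0,152,-6.5,1.9,0,0,152,-6.5,1.9,0,0,152,-6.5,1.9,0,0,152,0,0,0,0])

```text
t: 88.1
eef_pos: [0.5959, -0.0346, 0.0733]
tool_rot: [-0.0, 0.99, -0.138, 0.004]
contact_force: [4.8, -0.3, -5.9]
gripper_width: 0.42
grasp_force: 25.3
```

>>> carry_out(targets=[152,6.5,-1.9,0.2,0,152,6.5,-1.9,0.2,0,152,6.5,-1.9,0.2,0,152,6.5,-1.9,0.2,0,152,2,-0.6,0.2,0,152,0,0,0,0,152,-6.5,1.9,0.2,0,152,-6.5,1.9,0.2,0,152,-6.5,1.9,0.2,0,152,-6.5,1.9,0.2,0,152,-2,0.6,0.2,0,152,0,0,0,0])

```text
t: 89.3
eef_pos: [0.593, -0.0346, 0.0732]
tool_rot: [0.0, 0.99, -0.138, 0.001]
contact_force: [4.1, -0.8, -12.2]
gripper_width: 0.418
grasp_force: 24.6
```

>>> carry_out(targets=[152,6.5,-1.9,0.2,0,152,6.5,-1.9,0.2,0,152,6.5,-1.9,0.2,0,152,6.5,-1.9,0.2,0,152,2,-0.6,0.2,0,152,0,0,0,0,152,-6.5,1.9,0.2,0,152,-6.5,1.9,0.2,0,152,-6.5,1.9,0.2,0,152,-6.5,1.9,0.2,0,152,-2,0.6,0.2,0,152,0,0,0,0])

```text
t: 90.5
eef_pos: [0.5909, -0.0344, 0.0743]
tool_rot: [0.0, 0.99, -0.139, -0.001]
contact_force: [2.4, -1.3, -19.2]
gripper_width: 0.416
grasp_force: 23.9
```

>>> carry_out(targets=[152,0,0,-3,0,152,0,0,-3,0,152,0,0,0,0,152,6.5,-1.9,0.4,0,152,6.5,-1.9,0.4,0,152,6.5,-1.9,0.4,0,152,6.5,-1.9,0.4,0,152,2,-0.6,0.4,0,152,0,0,0,0])

```text
t: 91.4
eef_pos: [0.6171, -0.0404, 0.0717]
tool_rot: [-0.0, 0.99, -0.14, -0.004]
contact_force: [-11.7, 4.2, 1.8]
gripper_width: 0.415
grasp_force: 31.8
```

>>> carry_out(targets=[152,-6.5,1.9,-0.4,0,152,-6.5,1.9,-0.4,0,152,-6.5,1.9,-0.4,0,152,-6.5,1.9,-0.4,0,152,0,0,0,0])

```text
t: 91.9
eef_pos: [0.5995, -0.0352, 0.0727]
tool_rot: [-0.001, 0.99, -0.138, 0.006]
contact_force: [6.6, -1.2, -2.9]
gripper_width: 0.417
grasp_force: 25.7
```

>>> carry_out(targets=[152,6.5,-1.9,0.8,0,152,6.5,-1.9,0.8,0,152,6.5,-1.9,0.8,0,152,6.5,-1.9,0.8,0,152,0,0,0,0])

```text
t: 92.4
eef_pos: [0.6173, -0.0404, 0.0723]
tool_rot: [-0.001, 0.99, -0.139, -0.003]
contact_force: [-7.7, 3.8, -1.0]
gripper_width: 0.414
grasp_force: 29.8
```

>>> carry_out(targets=[152,-6.5,1.9,-0.4,0,152,-6.5,1.9,-0.4,0,152,-6.5,1.9,-0.4,0,152,-6.5,1.9,-0.4,0,152,0,0,0,0])

```text
t: 92.9
eef_pos: [0.5975, -0.0353, 0.0729]
tool_rot: [-0.0, 0.99, -0.138, 0.004]
contact_force: [5.5, -1.3, -5.2]
gripper_width: 0.417
grasp_force: 25.1
```

>>> carry_out(targets=[152,0,0,-3,0,152,0,0,0,0,152,7,-2,0.3,0,152,7,-2,0.3,0,152,7,-2,0.3,0,152,6,-1.8,0.3,0,152,0,0,0,0,152,-7,2,0,0,152,-7,2,0,0,152,-7,2,0,0,152,-6,1.8,0,0,152,0,0,0,0])

```text
t: 94.1
eef_pos: [0.5982, -0.0351, 0.0714]
tool_rot: [-0.0, 0.99, -0.138, 0.005]
contact_force: [6.3, -1.4, -3.1]
gripper_width: 0.419
grasp_force: 26.4
```

>>> carry_out(targets=[152,7,-2,0.5,0,152,7,-2,0.5,0,152,7,-2,0.5,0,152,6,-1.8,0.5,0,152,0,0,0,0,152,-7,2,0,0,152,-7,2,0,0,152,-7,2,0,0,152,-6,1.8,0,0,152,0,0,0,0])

```text
t: 95.1
eef_pos: [0.595, -0.0356, 0.0714]
tool_rot: [0.0, 0.99, -0.138, 0.001]
contact_force: [3.4, -1.5, -7.7]
gripper_width: 0.418
grasp_force: 25.0
```

>>> carry_out(targets=[152,7,-2,0.5,0,152,7,-2,0.5,0,152,7,-2,0.5,0,152,6,-1.8,0.5,0,152,0,0,0,0,152,-7,2,0,0,152,-7,2,0,0,152,-7,2,0,0,152,-6,1.8,0,0,152,0,0,0,0])

```text
t: 96.1
eef_pos: [0.5917, -0.0348, 0.0721]
tool_rot: [0.001, 0.99, -0.138, -0.002]
contact_force: [0.6, -0.8, -18.5]
gripper_width: 0.42
grasp_force: 24.9
```

>>> carry_out(targets=[152,7,-2,0.5,0,152,7,-2,0.5,0,152,7,-2,0.5,0,152,6,-1.8,0.5,0,152,0,0,0,0,152,-7,2,0,0,152,-7,2,0,0,152,-7,2,0,0,152,-6,1.8,0,0,152,0,0,0,0])

```text
t: 97.1
eef_pos: [0.5926, -0.0343, 0.0753]
tool_rot: [0.0, 0.99, -0.138, -0.001]
contact_force: [1.7, -0.4, -18.2]
gripper_width: 0.418
grasp_force: 27.6
```

```bash
python3 sv.py s50.png
```

```text
[ 0.59301605 -0.03459209  0.07525951]
::++++++:::::::::::::::::::::::-:---:::-=+++====+++++++++*+++++++
:.*+++++.:::::::::::::::::::::.---:::----+=+=+++++=++++++++++++++
::*++++++:::::::::::::::::::::::--=-=---=+++++==++++++++++++++*+*
::=*+===+::::::::::::::::::::::-==-:::-=-+++++=+===+++++++*******
:::*+++++:::::::::::::::::::::--===::::--++++======+++++*++**+***
::.*+==+.=:::::::::::::::::::.:::::::--============*++++++*******
@@-+++.===:::::::::::::::::::+:::::::+========++++++++++*********
@@-%%%*===*-::::::::::::::::::::::::======++=======+++***+*******
#%.=--::==+-::::::::::::::::::::::::======+========*+++**********
....-:::::@#:::::::::::::::::::::::=======++=======**************
@@@@@::::: @@:::::::::::::::::::--=++==+===========**************
@@@@@@.::::.-:::::::::::-::::::---=+==+++++++++++++**************
=+++==#:::::::::::::::::.:::#+.--=-+++++++++++++++*++*#####******
@@@@:++++::::::::::::::::::::*.+--:@@*===++++++=##@#*#**********@
@@@@@@@@@@@:..:::=%:::::::::::.#--:@@@@@@@@##@@@@@+***********@@@
+=*@@@@@@@@@%@:::##-::::::.:--:@--:@@@**+@@@@#:::----****#####%%%
++++++
[... 415 characters left out ...]
-----::---=%######+=#######*****++*+++++
######*#---=-*#----------::::::#####*######==###--******==+++**++
##****---=---##---------::-####*###########+-----======-*++++++**
####-----===-----------@######*-+######+----=======-======+++++++
##-==-========---------#*######+###=--==-======-=========-+++++++
#**#--===========-=----########=--=========-===============++++++
#*##*##--------====-+**###%---=-=======-======-@@@@@@=========+++
####***############%=-=**+@@#*#*===-=====-%@@@###%%#*@@=========+
##%##****#######*#####=--=**-==-%===-%@@@##%#%%%%%%###*@@+=======
########*###############===--##**@@@@##%%%%%%%%%%#######*@@#=====
#########################%#*@@@@####%%%%%%%%%#####%##*####*@@%===
```

>>> carry_out(targets=[152,0,0,-3,0,152,0,0,-3,0,152,0,0,0,0,152,0,0,0,0])

```text
t: 97.55
eef_pos: [0.5955, -0.0347, 0.072]
tool_rot: [0.0, 0.99, -0.139, 0.001]
contact_force: [-5.6, -0.3, 7.0]
gripper_width: 0.419
grasp_force: 27.5
```

>>> carry_out(targets=[152,0,0,-2,0,152,0,0,-1,0,152,0,0,0,0,152,0,0,0,0])

```text
t: 97.95
eef_pos: [0.5963, -0.0349, 0.0715]
tool_rot: [0.001, 0.99, -0.139, 0.002]
contact_force: [-12.1, -0.2, 25.0]
gripper_width: 0.42
grasp_force: 29.7
```

>>> carry_out(targets=[152,7,-2,0,0,152,7,-2,0,0,152,7,-2,0,0,152,7,-2,0,0,152,2,-0.6,0,0,152,0,0,0,0])

```text
t: 98.55
eef_pos: [0.6203, -0.0395, 0.0687]
tool_rot: [-0.001, 0.99, -0.139, -0.004]
contact_force: [-23.4, 7.7, 19.8]
gripper_width: 0.42
grasp_force: 41.3
```

>>> carry_out(targets=[152,-7,2,0,0,152,-7,2,0,0,152,-7,2,0,0,152,-6,1.8,0,0,152,0,0,0,0])

```text
t: 99.05
eef_pos: [0.6038, -0.0349, 0.0702]
tool_rot: [-0.001, 0.99, -0.138, 0.007]
contact_force: [8.3, 0.8, -0.0]
gripper_width: 0.417
grasp_force: 25.1
```

>>> carry_out(targets=[152,7,-2,0.5,0,152,7,-2,0.5,0,152,7,-2,0.5,0,152,6,-1.8,0.5,0,152,0,0,0,0])

```text
t: 99.55
eef_pos: [0.6212, -0.0404, 0.0689]
tool_rot: [-0.001, 0.99, -0.139, -0.004]
contact_force: [-12.7, 7.4, 7.3]
gripper_width: 0.418
grasp_force: 35.6
```

>>> carry_out(targets=[152,-7,2,-0.4,0,152,-7,2,-0.4,0,152,-7,2,-0.4,0,152,-6,1.8,-0.4,0,152,0,0,0,0])

```text
t: 100.05
eef_pos: [0.6038, -0.0358, 0.0702]
tool_rot: [-0.001, 0.99, -0.138, 0.007]
contact_force: [10.2, 0.3, 0.1]
gripper_width: 0.415
grasp_force: 26.7
```

>>> carry_out(targets=[152,7,-2,0.8,0,152,7,-2,0.8,0,152,7,-2,0.8,0,152,6,-1.8,0.8,0,152,0,0,0,0])

```text
t: 100.55
eef_pos: [0.6207, -0.0409, 0.0694]
tool_rot: [-0.001, 0.99, -0.139, -0.004]
contact_force: [-11.4, 7.3, 3.4]
gripper_width: 0.413
grasp_force: 32.2
```

>>> carry_out(targets=[152,-7,2,-0.4,0,152,-7,2,-0.4,0,152,-7,2,-0.4,0,152,-6,1.8,-0.4,0,152,0,0,0,0])

```text
t: 101.05
eef_pos: [0.6015, -0.0364, 0.0703]
tool_rot: [-0.0, 0.99, -0.138, 0.005]
contact_force: [7.2, -0.9, -2.7]
gripper_width: 0.42
grasp_force: 26.7
```

>>> carry_out(targets=[152,7,-2,0.8,0,152,7,-2,0.8,0,152,7,-2,0.8,0,152,6,-1.8,0.8,0,152,0,0,0,0])

```text
t: 101.55
eef_pos: [0.6206, -0.0424, 0.07]
tool_rot: [0.0, 0.99, -0.139, -0.004]
contact_force: [-8.1, 4.2, -2.5]
gripper_width: 0.419
grasp_force: 28.8
```

>>> carry_out(targets=[152,-7,2,-0.4,0,152,-7,2,-0.4,0,152,-7,2,-0.4,0,152,-6,1.8,-0.4,0,152,0,0,0,0])

```text
t: 102.05
eef_pos: [0.5994, -0.0368, 0.0708]
tool_rot: [0.0, 0.99, -0.138, 0.003]
contact_force: [5.6, -0.7, -6.2]
gripper_width: 0.414
grasp_force: 25.3
```

>>> carry_out(targets=[152,5,-1.4,-1,0,152,5,-1.4,-1,0,130,0,0,0,0,115,0,0,0,0,115,0,0,0,0,115,0,0,8,0,115,0,0,6,0,115,0,0,0,0,152,0,0,0,0,152,0,0,0,0,152,0,0,0,0,152,0,0,-3,0,152,0,0,-2,0,152,0,0,0,0])

```text
t: 103.45
eef_pos: [0.6097, -0.0388, 0.0804]
tool_rot: [0.0, 0.99, -0.139, 0.003]
contact_force: [-3.1, -1.5, 21.6]
gripper_width: 0.416
grasp_force: 21.0
```

>>> carry_out(targets=[152,6,-1.7,0,0,152,6,-1.7,0,0,152,4,-1.2,0,0,152,0,0,0,0])

```text
t: 103.85
eef_pos: [0.6237, -0.0431, 0.0768]
tool_rot: [-0.0, 0.99, -0.139, 0.0]
contact_force: [0.4, 0.6, 1.0]
gripper_width: 0.403
grasp_force: 0.0
```

>>> carry_out(targets=[152,-7,2,0,0,152,-7,2,0,0,152,-7,2,0,0,152,-7,2,0,0,152,-4,1.2,0,0,152,0,0,0,0])

```text
t: 104.45
eef_pos: [0.5932, -0.033, 0.0779]
tool_rot: [-0.001, 0.99, -0.138, 0.003]
contact_force: [6.0, 0.5, -0.9]
gripper_width: 0.406
grasp_force: 3.5
```

>>> carry_out(targets=[152,7,-2,0.3,0,152,7,-2,0.3,0,152,7,-2,0.3,0,152,7,-2,0.3,0,152,4,-1.2,0.3,0,152,0,0,0,0])

```text
t: 105.05
eef_pos: [0.6237, -0.0432, 0.0782]
tool_rot: [-0.0, 0.99, -0.139, 0.0]
contact_force: [0.1, -0.3, 0.0]
gripper_width: 0.4
grasp_force: 0.0
```

>>> carry_out(targets=[152,-7,2,0.3,0,152,-7,2,0.3,0,152,-7,2,0.3,0,152,-7,2,0.3,0,152,-4,1.2,0.3,0,152,0,0,0,0])

```text
t: 105.65
eef_pos: [0.5918, -0.0338, 0.0803]
tool_rot: [-0.0, 0.99, -0.139, 0.001]
contact_force: [2.0, 0.7, -2.5]
gripper_width: 0.408
grasp_force: 1.6
```

>>> carry_out(targets=[105,0,0,0,0,105,0,0,0,0,105,0,0,30,0,105,0,0,42,0,105,0,0,0,0,105,0,0,0,0])

```text
t: 106.25
eef_pos: [0.5914, -0.0336, 0.1527]
tool_rot: [-0.0, 0.99, -0.138, 0.001]
contact_force: [-0.4, 0.4, -0.8]
gripper_width: 0.593
grasp_force: 0.0
```

```bash
for c in "(.596,-.0375)" "(.605,-.04)" "(.590,-.036)"; do python3 cap.py w52.png -15.9 "[$c]"; done; python3 sv.py s52.png | head -30; python3 rack.py t52.png "[(-.1,.03)]" | head -2
```

```text
[ 0.59053616 -0.0337124   0.1514431 ] [ 1.31451432e-04  9.90371537e-01 -1.38434088e-01 -4.52386144e-04] 0.5907609299034418
(0.596, -0.0375) [(np.float64(30.5428), np.float64(0.5), np.float64(6.0), np.float64(-1.0), np.float64(0.5982), np.float64(-0.0319)), (np.float64(30.3673), np.float64(0.5), np.float64(5.5), np.float64(-1.0), np.float64(0.5981), np.float64(-0.0324)), (np.float64(30.2352), np.float64(1.5), np.float64(6.0), np.float64(2.0), np.float64(0.5989), np.float64(-0.032))]
[ 0.5901053  -0.03373861  0.15073336] [ 1.86758704e-04  9.90373113e-01 -1.38419006e-01 -1.11385383e-03] 0.582329961767132
(0.605, -0.04) [(np.float64(30.3848), np.float64(-6.0), np.float64(6.0), np.float64(-1.0), np.float64(0.601), np.float64(-0.0325)), (np.float64(28.918), np.float64(-6.0), np.float64(6.0), np.float64(-2.0), np.float64(0.6011), np.float64(-0.0324)), (np.float64(27.6113), np.float64(-6.0), np.float64(5.5), np.float64(-1.0), np.float64(0.6009), np.float64(-0.033))]
[ 0.58999347 -0.03378515  0.15044874] [ 2.23684058e-04  9.90368976e-01 -1.38446263e-01 -1.36915061e-03] 0.5851996118123074
(0.5
[... 1996 characters left out ...]
-##=-=------------::=##*########%-===-**==#++++++**
##------=----=-+#+-----#-----::+##*#*######%-========+###*+++++++
#-=========-----##------=--:@@**##*=-####=================+++++++
#**#-=========----------=--=##*####*##=====================+++++*
#*###------=-====--=*#--=-=-%######===========-@@@#**=========*++Traceback (most recent call last):
  File "rack.py", line 29, in <module>
    run(sys.argv[1],eval(sys.argv[2]))
    ~~~^^^^^^^^^^^^^^^^^^^^^^^^^^^^^^^
  File "rack.py", line 26, in run
    cc,w=best; p=w@[160,160,1]; c=np.array([c0[0]+(160-p[1])/1e3,c0[1]+(160-p[0])/1e3]); yaw=-17.4-np.degrees(np.arctan2(w[1,0],w[0,0]))
    ^^^^
TypeError: cannot unpack non-iterable NoneType object
```

>>> carry_out(targets=[105,-20,-20,30,0,105,-35,-35,10,0,105,-35,-40,0,0,105,-35,-40,0,0,105,-25,-40,0,0,105,0,0,0,0,105,0,0,0,0])

```text
t: 107.2
eef_pos: [0.4448, -0.2045, 0.1913]
tool_rot: [-0.0, 0.99, -0.14, -0.0]
contact_force: [0.3, -0.3, 0.3]
gripper_width: 0.595
grasp_force: 0.0
```

```bash
sed "s/load('top0')/load('t41')/; s/-17.4/-15.82/g; s/\[.5873,-.0836\]/[.5897,-.0950]/" rack.py > rack2.py; python3 rack2.py t53.png "[(.03,.1)]"
python3 - <<'E'
from h import *
d=load('t53'); g=cv2.cvtColor(d['frame'],7)
c=np.array([.5897,-.095])
print('world map z=.06, rows x .68->.48 step 4mm, cols y +.04->-.20 step 3mm')
for x in np.arange(.68,.47,-.005):
    s=''
    for yy in np.arange(.04,-.21,-.0035):
        u,v=w2px(d,[x,yy,.06]); s+=' .:-=+*#%@'[min(9,int(g[int(v),int(u)])//22)]
    print('%.3f '%x+s)
E
```

```text
cc 0.81 rack [ 0.5616 -0.0848] yaw -5.97
b [ 0.5615948  -0.08483237] c [ 0.5674 -0.0291] a [ 0.5558 -0.1405]
[ 0.44572707 -0.20317801  0.19134478] [-3.31335308e-04  9.90350936e-01 -1.38581579e-01 -2.42646674e-04]
world map z=.06, rows x .68->.48 step 4mm, cols y +.04->-.20 step 3mm
0.680 ***********=+++++++++++++++++++#@@*++***++*#@@%%%%%%%%%%%%%%%%%%#.......
0.675 ***************+++++++++++===++#@#--=+++++=#@%%%%%%%%%%%%%%%%%%#+.......
0.670 *****#*************+++++=======@@+=::-=-::=@@%%%%%%%%%%%%%%%%%%=........
0.665 ###*******#*************++=+**+@@+=:...:::#@%%%%%%%%%%%%%%%%%%%:........
0.660 ####************************#@@@@++-.....*@%#%%%%%%%%%%%%%%%%%-........:
0.655 ##*******************************@@@*=..:@@**%%%%%%%%%%%%%%%%%:........*
0.650 *************************************#@@%@@=+%%%%%%%%%%%%%%%%%-.......:%
0.645 ******************************************@@@%%%%%%%%%%%%%%%%%+:.....=*%
0.640 *******#***************************************+%%%%%%%%%%%%%%#-...:-#%%
0.635 ***************************************###******#*#*#%%%%%%%%%#++%%%%%%%
0.630 ****************###**
[... 1879 characters left out ...]
**##*#%@@***********************************-=+++#@@@***--=====-====
0.505 #*******#**********************************************=------========--
0.500 *********##***#####**+++++++***++**********************-++----==-=-==--+
0.495 ****************####*****#######*##*+*++++++++++*******=*#-------==-----
0.490 ***********#*****#####*####*##########*************+++=-----=-----------
0.485 ****##########****#*##*****#######**##******+++****--=----==+::=-------:
0.480 @@@%*####**#####**********################**+++***+--=---=*%#+-=---:::..
0.475 @@@@@@@##**##########***#############**###**+*%%%@+--=====#%%=====--:.:.
0.470 @@@@@@@@@@%*############*######*###*+##**#@@@@@@@@@@%#+=--*#%=======:.::
```

>>> carry_out(targets=[95,15,22,0,5,95,21,30,0,5,95,21,30,0,0,95,21,30,0,0,95,21,30,0,0,95,22,32,0,0,95,0,0,0,0,95,0,0,-35,0,95,0,0,-35,0,95,0,0,0,0,95,0,0,0,0])

```text
t: 108.35
eef_pos: [0.5666, -0.0281, 0.1218]
tool_rot: [-0.0, 0.999, -0.05, -0.001]
contact_force: [0.2, 0.2, 0.4]
gripper_width: 0.626
grasp_force: 0.0
```

```bash
python3 cap.py w54.png -6 "[(.566,-.0285)]"
```

```text
[ 0.5675662  -0.02837896  0.12288319] [-3.57213551e-04  9.98715188e-01 -5.06703900e-02  5.97344389e-04] 0.6297026044197492
(0.566, -0.0285) [(np.float64(56.4429), np.float64(1.0), np.float64(1.0), np.float64(1.0), np.float64(0.5671), np.float64(-0.0276)), (np.float64(56.3648), np.float64(1.0), np.float64(1.0), np.float64(0.0), np.float64(0.5671), np.float64(-0.0276)), (np.float64(55.7693), np.float64(1.0), np.float64(0.5), np.float64(1.0), np.float64(0.567), np.float64(-0.0281))]
```

>>> carry_out(targets=[95,0,0,-25,0,95,0,0,-20,0,95,0,0,0,0,152,0,0,0,0,152,0,0,0,0,152,0,0,0,0,152,0,0,0,0,152,0,0,-3,0,152,5,-0.5,0,0,152,5,-0.5,0,0,152,5,-0.5,0,0,152,0,0,0,0], newtons=20)

```text
t: 109.6
eef_pos: [0.5756, -0.0288, 0.0748]
tool_rot: [0.0, 0.999, -0.051, -0.006]
contact_force: [-22.2, 8.0, 25.7]
gripper_width: 0.422
grasp_force: 28.2
```

>>> carry_out(targets=[152,-7,0.7,0,0,152,-7,0.7,0,0,152,-7,0.7,0,0,152,-5,0.5,0,0,152,0,0,0,0])

```text
t: 110.1
eef_pos: [0.5596, -0.0287, 0.0755]
tool_rot: [-0.0, 0.999, -0.051, 0.005]
contact_force: [6.7, 0.4, -2.2]
gripper_width: 0.418
grasp_force: 26.4
```

>>> carry_out(targets=[152,7,-0.7,0,0,152,7,-0.7,0,0,152,7,-0.7,0,0,152,5,-0.5,0,0,152,0,0,0,0])

```text
t: 110.6
eef_pos: [0.5738, -0.0293, 0.0731]
tool_rot: [0.0, 0.999, -0.052, -0.008]
contact_force: [-24.2, 7.1, 20.3]
gripper_width: 0.415
grasp_force: 35.6
```

>>> carry_out(targets=[152,-7,0.7,0,0,152,-7,0.7,0,0,152,-7,0.7,0,0,152,-5,0.5,0,0,152,0,0,0,0])

```text
t: 111.1
eef_pos: [0.5576, -0.029, 0.0743]
tool_rot: [0.0, 0.999, -0.051, 0.002]
contact_force: [5.4, 1.0, -6.2]
gripper_width: 0.415
grasp_force: 25.2
```

>>> carry_out(targets=[152,0,0,-4,0,152,6,-0.6,0,0,152,6,-0.6,0,0,152,6,-0.6,0,0,152,5,-0.5,0,0,152,0,0,0,0])

```text
t: 111.7
eef_pos: [0.5711, -0.0296, 0.0695]
tool_rot: [0.001, 0.999, -0.052, -0.008]
contact_force: [-24.0, 6.2, 23.0]
gripper_width: 0.417
grasp_force: 31.0
```

>>> carry_out(targets=[152,-6,0.6,0,0,152,-6,0.6,0,0,152,-6,0.6,0,0,152,-5,0.5,0,0,152,0,0,0,0])

```text
t: 112.2
eef_pos: [0.5599, -0.0285, 0.0714]
tool_rot: [-0.0, 0.999, -0.051, 0.005]
contact_force: [8.5, 1.9, -1.2]
gripper_width: 0.418
grasp_force: 26.5
```

>>> carry_out(targets=[152,6,-0.6,0.4,0,152,6,-0.6,0.4,0,152,6,-0.6,0.4,0,152,5,-0.5,0.4,0,152,0,0,0,0,152,-6,0.6,0,0,152,-6,0.6,0,0,152,-6,0.6,0,0,152,-5,0.5,0,0,152,0,0,0,0])

```text
t: 113.2
eef_pos: [0.5571, -0.0292, 0.0714]
tool_rot: [0.0, 0.999, -0.051, 0.002]
contact_force: [4.6, 0.8, -7.1]
gripper_width: 0.419
grasp_force: 25.7
```

>>> carry_out(targets=[152,6,-0.6,0.4,0,152,6,-0.6,0.4,0,152,6,-0.6,0.4,0,152,5,-0.5,0.4,0,152,0,0,0,0,152,-6,0.6,0,0,152,-6,0.6,0,0,152,-6,0.6,0,0,152,-5,0.5,0,0,152,0,0,0,0])

```text
t: 114.2
eef_pos: [0.5555, -0.0294, 0.0723]
tool_rot: [0.0, 0.999, -0.051, 0.0]
contact_force: [4.8, 1.2, -17.5]
gripper_width: 0.414
grasp_force: 26.1
```

>>> carry_out(targets=[152,6,-0.6,0.4,0,152,6,-0.6,0.4,0,152,6,-0.6,0.4,0,152,5,-0.5,0.4,0,152,0,0,0,0,152,-6,0.6,0,0,152,-6,0.6,0,0,152,-6,0.6,0,0,152,-5,0.5,0,0,152,0,0,0,0])

```text
t: 115.2
eef_pos: [0.5548, -0.0283, 0.0748]
tool_rot: [0.0, 0.999, -0.051, -0.0]
contact_force: [3.1, 1.2, -18.3]
gripper_width: 0.418
grasp_force: 27.4
```

>>> carry_out(targets=[152,3,-0.3,-3,0,152,4,-0.4,-3,0,152,0,0,0,0,110,0,0,0,0,110,0,0,0,0,110,0,0,6,0,110,0,0,5,0,110,0,0,0,0,165,0,0,0,0,165,0,0,0,0,165,0,0,0,0,165,0,0,0,0], newtons=35)

```text
t: 116.4
eef_pos: [0.563, -0.0292, 0.0801]
tool_rot: [0.0, 0.999, -0.052, 0.0]
contact_force: [-1.2, 0.6, 4.8]
gripper_width: 0.415
grasp_force: 34.6
```

>>> carry_out(targets=[165,0,0,-1,0,165,6,-0.6,0,0,165,6,-0.6,0,0,165,3,-0.3,0,0,165,0,0,0,0])

```text
t: 116.9
eef_pos: [0.5699, -0.0297, 0.0781]
tool_rot: [0.001, 0.999, -0.051, -0.008]
contact_force: [-24.0, 2.6, 24.9]
gripper_width: 0.416
grasp_force: 35.7
```

>>> carry_out(targets=[165,-7,0.7,0,0,165,-7,0.7,0,0,165,-7,0.7,0,0,165,-7,0.7,0,0,165,0,0,0,0])

```text
t: 117.4
eef_pos: [0.5562, -0.0279, 0.0813]
tool_rot: [-0.001, 0.999, -0.052, 0.007]
contact_force: [10.6, -2.1, 3.9]
gripper_width: 0.411
grasp_force: 37.1
```

>>> carry_out(targets=[165,7,-0.7,0.3,0,165,7,-0.7,0.3,0,165,7,-0.7,0.3,0,165,7,-0.7,0.3,0,165,4,-0.4,0.3,0,165,0,0,0,0,165,-7,0.7,0.3,0,165,-7,0.7,0.3,0,165,-7,0.7,0.3,0,165,-7,0.7,0.3,0,165,-4,0.4,0.3,0,165,0,0,0,0])

```text
t: 118.6
eef_pos: [0.5544, -0.0264, 0.0825]
tool_rot: [-0.002, 0.999, -0.051, 0.005]
contact_force: [13.2, 4.2, -10.6]
gripper_width: 0.408
grasp_force: 38.4
```

>>> carry_out(targets=[165,7,-0.7,0.3,0,165,7,-0.7,0.3,0,165,7,-0.7,0.3,0,165,7,-0.7,0.3,0,165,4,-0.4,0.3,0,165,0,0,0,0,165,-7,0.7,0.3,0,165,-7,0.7,0.3,0,165,-7,0.7,0.3,0,165,-7,0.7,0.3,0,165,-4,0.4,0.3,0,165,0,0,0,0])

```text
t: 119.8
eef_pos: [0.5534, -0.027, 0.0853]
tool_rot: [-0.001, 0.999, -0.051, 0.004]
contact_force: [10.5, 2.4, -12.2]
gripper_width: 0.414
grasp_force: 38.3
```

>>> carry_out(targets=[165,7,-0.7,0.2,0,165,7,-0.7,0.2,0,165,7,-0.7,0.2,0,165,7,-0.7,0.2,0,165,4,-0.4,0.2,0,165,0,0,0,0,165,-7,0.7,0.2,0,165,-7,0.7,0.2,0,165,-7,0.7,0.2,0,165,-7,0.7,0.2,0,165,-4,0.4,0.2,0,165,0,0,0,0])

```text
t: 121.0
eef_pos: [0.5532, -0.0276, 0.0875]
tool_rot: [-0.001, 0.999, -0.051, 0.004]
contact_force: [10.2, 1.6, -12.9]
gripper_width: 0.412
grasp_force: 38.2
```

>>> carry_out(targets=[165,7,-0.7,0.3,0,165,7,-0.7,0.3,0,165,7,-0.7,0.3,0,165,7,-0.7,0.3,0,165,4,-0.4,0.3,0,165,0,0,0,0,165,-7,0.7,0.3,0,165,-7,0.7,0.3,0,165,-7,0.7,0.3,0,165,-7,0.7,0.3,0,165,-4,0.4,0.3,0,165,0,0,0,0])

```text
t: 122.2
eef_pos: [0.5529, -0.0279, 0.0908]
tool_rot: [-0.0, 0.999, -0.051, 0.004]
contact_force: [7.1, 1.7, -10.8]
gripper_width: 0.413
grasp_force: 38.5
```

>>> carry_out(targets=[165,7,-0.7,0.3,0,165,7,-0.7,0.3,0,165,7,-0.7,0.3,0,165,7,-0.7,0.3,0,165,4,-0.4,0.3,0,165,0,0,0,0,165,-7,0.7,0.3,0,165,-7,0.7,0.3,0,165,-7,0.7,0.3,0,165,-7,0.7,0.3,0,165,-4,0.4,0.3,0,165,0,0,0,0])

```text
t: 123.4
eef_pos: [0.5535, -0.0282, 0.0944]
tool_rot: [-0.0, 0.999, -0.051, 0.005]
contact_force: [6.7, 1.9, -7.0]
gripper_width: 0.413
grasp_force: 38.6
```

>>> carry_out(targets=[165,7,-0.7,0.3,0,165,7,-0.7,0.3,0,165,7,-0.7,0.3,0,165,7,-0.7,0.3,0,165,4,-0.4,0.3,0,165,0,0,0,0,165,-7,0.7,0.3,0,165,-7,0.7,0.3,0,165,-7,0.7,0.3,0,165,-7,0.7,0.3,0,165,-4,0.4,0.3,0,165,0,0,0,0])

```text
t: 124.6
eef_pos: [0.5547, -0.0281, 0.0983]
tool_rot: [-0.0, 0.999, -0.051, 0.006]
contact_force: [8.4, 0.4, -1.4]
gripper_width: 0.407
grasp_force: 39.3
```

```bash
python3 sv.py s60.png
```

```text
[ 0.55473116 -0.02817918  0.09827989]
::+++++++--==++:::::::::::::::::::::::*#%+++====++=++++++++++++++
::*++++++---:+++::::::::::::::::::::::=---::+++++++++++++++++++++
::*+++++++--:==+::::::::::::::::::::::---:::++==++++++++++++++++*
::=*+===++---+=+-:::::::::::::::::::::=--::+++=+===*++++++**+****
:::*++++++--=+++::=::::::::::::::::::::::::++====+=++++++++*+****
:::*+==+++----++==-:::::::::::::::::::::::=========*+++*+********
@@:+++++++=--:-==-=::::::::::::::::::.+:::====+++++++************
@@@@@*=+++-###-===:::::::::::::::::::::::=++=======*++**+********
#%%@@@@@@+::=--:::@::::::::::+:::::::::::=+========**++**********
...:%#%@@@@::=::::::::::::::.+::::::::+====+=======**************
@@@@@@@@#%@@::::::::::::::::-+:::::::==============**************
@@@@@@@@@@#%@@:::::::::::::::+::::.#:++++++++++++++**************
=++++=#@@@@#%%@:::::::::::::.*:::::#:+++++++++++++*++*####*#*****
@@@@:++++++*%@@%@:::::::::.:.@@.:::#:*===++++++=#%###***********@
@@@@@@@@@@@%%@@%==+::::::##::::::::::.@@@@@########*+@+*******%@@
+=*@@@@@@@@@%@@%%%@::::::##:::::::::::::+######%#+@@@#***####*@@@
++++++
[... 415 characters left out ...]
#---------------**+:-----#**####++**++++
######**#########-------##--------------=-+--:=#**#######++++****
##******#########=---#*#*:--------------=---##***#+==##**++++++**
#####***########----##-----------------:-#****##*###*---**+++++++
##############---#%-**=---=----------:##***##*####-======-+++++++
#**#########==---=--***--=-------:.##*##+*#####===--====-==++++++
#*##*****--======---=-==-=--==---###*###-=##=-:+###*#=========+++
####***###--==========-==--=====-######**-%@@@####%#*#%=========+
##%#*****####================--=-###*@@@@##%#%%%%#%###*@@+=======
########*#####-=====-#========+*+@@@@*#%%%%%%%%%%##*####*@@#=====
###########################*@@@@####%%%%%%%%######%##*####*@@%===
```

>>> carry_out(targets=[165,7,-0.7,0.4,0,165,7,-0.7,0.4,0,165,7,-0.7,0.4,0,165,7,-0.7,0.4,0,165,4,-0.4,0.4,0,165,0,0,0,0,165,-7,0.7,0.4,0,165,-7,0.7,0.4,0,165,-7,0.7,0.4,0,165,-7,0.7,0.4,0,165,-4,0.4,0.4,0,165,0,0,0,0])

```text
t: 125.85
eef_pos: [0.5542, -0.0281, 0.1021]
tool_rot: [-0.0, 0.999, -0.051, 0.005]
contact_force: [6.9, 1.8, 0.9]
gripper_width: 0.409
grasp_force: 39.8
```

>>> carry_out(targets=[165,7,-0.7,0.4,0,165,7,-0.7,0.4,0,165,7,-0.7,0.4,0,165,7,-0.7,0.4,0,165,4,-0.4,0.4,0,165,0,0,0,0,165,-7,0.7,0.4,0,165,-7,0.7,0.4,0,165,-7,0.7,0.4,0,165,-7,0.7,0.4,0,165,-4,0.4,0.4,0,165,0,0,0,0])

```text
t: 127.05
eef_pos: [0.555, -0.0282, 0.1071]
tool_rot: [-0.0, 0.999, -0.052, 0.006]
contact_force: [6.9, 2.3, 6.2]
gripper_width: 0.413
grasp_force: 40.7
```

>>> carry_out(targets=[165,7,-0.7,0.4,0,165,7,-0.7,0.4,0,165,2,-0.2,0.4,0,165,0,0,0,0])

```text
t: 127.45
eef_pos: [0.5633, -0.029, 0.1053]
tool_rot: [0.0, 0.999, -0.051, -0.002]
contact_force: [-7.7, 4.1, 7.6]
gripper_width: 0.412
grasp_force: 40.1
```

>>> carry_out(targets=[165,7,-0.7,0.5,0,165,7,-0.7,0.5,0,165,2,-0.2,0.5,0,165,0,0,0,0,165,-7,0.7,0.5,0,165,-7,0.7,0.5,0,165,-7,0.7,0.5,0,165,-7,0.7,0.5,0,165,-4,0.4,0.5,0,165,0,0,0,0,165,7,-0.7,0.5,0,165,7,-0.7,0.5,0,165,7,-0.7,0.5,0,165,7,-0.7,0.5,0,165,0,0,0,0])

```text
t: 128.95
eef_pos: [0.576, -0.0308, 0.1094]
tool_rot: [0.0, 0.999, -0.052, -0.003]
contact_force: [-2.6, 2.5, 2.0]
gripper_width: 0.406
grasp_force: 36.8
```

>>> carry_out(targets=[165,-7,0.7,0.5,0,165,-7,0.7,0.5,0,165,-7,0.7,0.5,0,165,-7,0.7,0.5,0,165,0,0,0,0,165,7,-0.7,0.5,0,165,7,-0.7,0.5,0,165,0,0,0,0])

```text
t: 129.75
eef_pos: [0.5636, -0.0297, 0.1128]
tool_rot: [0.0, 0.999, -0.052, -0.001]
contact_force: [0.1, 1.6, -2.5]
gripper_width: 0.41
grasp_force: 36.8
```

>>> carry_out(targets=[165,0,0,2,0,165,0,0,2,0,165,0,0,0,0])

```text
t: 130.05
eef_pos: [0.5635, -0.0299, 0.1178]
tool_rot: [0.0, 0.999, -0.052, -0.0]
contact_force: [0.4, 1.0, -2.9]
gripper_width: 0.409
grasp_force: 36.7
```

>>> carry_out(targets=[170,0,0,20,0,170,0,0,40,0,170,-10,-6,38,-7,170,-23,-15,0,-7,170,-23,-15,0,0,170,-23,-15,0,0,170,-23,-15,0,0,170,-23,-15,0,0,170,-23,-15,0,0,170,0,0,0,0,170,0,0,0,0], newtons=50)

```text
t: 131.15
eef_pos: [0.4153, -0.1258, 0.216]
tool_rot: [0.0, 0.985, -0.174, 0.0]
contact_force: [1.0, 0.2, -2.8]
gripper_width: 0.399
grasp_force: 53.6
```

>>> carry_out(targets=[170,0,0,-15,0,170,0,0,-15,0,170,0,0,-5,0,170,0,0,0,0,170,0,0,0,0])

```text
t: 131.65
eef_pos: [0.4164, -0.125, 0.1812]
tool_rot: [-0.0, 0.985, -0.173, 0.0]
contact_force: [-0.3, 0.4, -3.6]
gripper_width: 0.403
grasp_force: 53.5
```

```bash
python3 - <<'E'
from h import *
f=[]
for i in range(6): d=imaging.read_camera('side'); o=bot.get_obs(); f.append(o['contact_force'][2])
print(np.mean(f),o['eef_pos'],o['tool_rot'])
g=cv2.cvtColor(d['frame'],7)
for r in g[110:220:4,310:410:2]: print(''.join(' .:-=+*#%@'[min(9,int(v)//18)] for v in r))
E
python3 rack2.py t70.png "[(.03,.1)]"
```

```text
-3.6028369526637007 [ 0.41590337 -0.12541684  0.18112024] [ 8.28930177e-05  9.84921142e-01 -1.73003406e-01  3.98082405e-04]
********+++-===::::::::::::::::::::::-::::-=======
******--%%=====-:::::::::::::::::::::::::==+++====
******:=+-=::=-:::::::::::::::::::::+:::.=========
******-:-:::::=::::::::::::::::::::+-:::==========
*+*++**-:-::::.:::::=-:::=:::::::::::::+=+=====+++
++*++***::::::::::::::::.+::::::::::::.+===++++===
+++++++**::::::::::-::::+++::::::::++++===========
++**+****-::::::::+:::.+++::::::::+++++===========
++***+****-:::::::::::++++::::.#:======+++++=====+
+****+*+***++*:::::::.++=+::::.%.+++++++===+++++++
**********+++++-:::-#%====:::::%=+++++++=====+++++
*+**+*****+++++-:::-#*+:.::::::-++++++++=++====-==
**********+++++-:::=#+:::::::::::++++++++======+::
*****+****+++++*:::=#=-::::::::::::+++++++++.:::::
+**+++*+**++++++++###=--=:::::::::.+++++++++-=-::-
*+++******+++++++++--------::-=----+++++++++----=-
**+*******++++++**#---------------+++++++++-------
**********+++++*##---------------*==+++++++----:-:
*********++++**##*---------------##-#*=++==-----*:
-**#******++****#---------------=-#%#####=#-------
####**###*@@@@@@+--------------#@###*@@#*#*-------
********%@@@@@@@--------------=@@@%@%#####=-------
#***##*@@@@@@@@@@-------------@@%@@@@@@@@@--------
****##%%@@@%@@@@@%*----------%@@%%%%#@@@@@%*------
---**++%%@@%%%@%@@@@=---+@@%%@@%@@@@%%@@@@@@@%----
--=:=-+*#%%%%%@%%%%%%%%%%%%@@@@%%%%@@#@@@@@@@+----
:-::*@###*#%%%%%%%%%%%%@@@@%%%%@@@@#@@@@@@@@@-----
=%@######*++++@%%%%@%%%%%%%@@@@#@+=**#@@@@@@%*----
cc 0.349 rack [ 0.6028 -0.0933] yaw -9.1
b [ 0.60278158 -0.09333818] c [ 0.6116 -0.038 ] a [ 0.5939 -0.1486]
[ 0.415813   -0.12540207  0.18101499] [ 5.50692856e-05  9.84920375e-01 -1.73008015e-01  2.81801976e-04]
```

>>> carry_out(targets=[170,0,0,20,0,170,0,0,25,0,170,2,25,0,0,170,2,30,0,0,170,2,30,0,0,170,2,30,0,0,170,2,30,0,0,170,2,30,0,0,170,0,0,0,0,170,0,0,0,0,170,0,0,-40,0,170,0,0,-40,0,170,0,0,-30,0,170,0,0,-20,0,170,0,0,-8,0,170,0,0,0,0,170,0,0,0,0])

```text
t: 133.7
eef_pos: [0.4284, 0.0494, 0.0885]
tool_rot: [-0.0, 0.985, -0.173, 0.001]
contact_force: [0.8, -0.1, -3.2]
gripper_width: 0.404
grasp_force: 53.5
```

>>> carry_out(targets=[156,0,0,0,0,156,0,0,0,0,156,4.7,-1.8,0,0,156,4.7,-1.8,0,0,156,4.7,-1.8,0,0,156,4.7,-1.8,0,0,156,0,0,0,0], newtons=22)

```text
t: 134.4
eef_pos: [0.4474, 0.0422, 0.0878]
tool_rot: [-0.0, 0.985, -0.173, 0.0]
contact_force: [-0.2, 0.9, -3.2]
gripper_width: 0.406
grasp_force: 53.6
```

Run:
```python
from h import *
o=bot.get_obs(); p=o['eef_pos']; d=snap('side','s80.png'); c=w2px(d,[.4206,.0523,.03]); print(p,o['contact_force'],o['gripper_width'],o['grasp_force'],c, w2px(d,p))
y=np.radians(-20.7);R=np.array([[np.cos(y),-np.sin(y)],[np.sin(y),np.cos(y)]]); print('local',R.T@(p[:2]-[.4206,.0523]))
g=cv2.cvtColor(d['frame'],7)
x0,y0=w2px(d,p).astype(int)
for r in g[y0-50:y0+80:4,x0-60:x0+62:2]: print(''.join(' .:-=+*#%@'[min(9,int(v)//20)] for v in r))
```

```text
[0.44741705 0.04218079 0.08775308] [-0.20414251  0.85265666 -3.1629857 ] 0.4062745416859498 53.6082496214658 [291.87699797 289.7818717 ] [281.12004166 252.17949352]
local [2.86627342e-02 1.32019901e-05]
%#%@%*@@%::::::-=::::::::::::::::::---:%:-------*#*@@@@@@@@@@
==%%%*@@@.:::=-==::::::::::::::::::--:----------**-@@@@@@@@@@
#+%@@++::--==------:::::::::::::::::-----------=-=-*@@@@@@@@@
-------.=-+-=:=--**-::::::::::::::-:------------:@@*##*@@@@@@
=----***=-:::::=-*#:::::::::::::-::::--------:@**#*#*#*+++*@@
+********#::::::+***::::::::::::-:--------:--#**#+=++++++++++
***********::::::#@*:::::::::-=+=-:::---******##@@*++++++++**
*********+++%::::::::::::::+++=::::::-:-**#***#+*#*++++++++++
*******+*@@@*::::::::::::::---=:*=:::*+:+******++++++++++++**
*****+++**:++++-:::::::::::-:@@**-:::*+:**+****++++++++**++*+
**=+++%++*----+++=::::::=*=#****#-:::#*:+*****+++++++++++%@++
**#---++**=--------=::::=*+*=.::::::::=*++*=--#+++++++++++*#%
***###--=:---------=#::::*#::::::::::::.@@:-###=--+++++++++++
********#--=**------**:::*#-:::::::::::::@**#####====++++++++
**********#---+**+++**#+**#--
[... 448 characters left out ...]
*****************=
**************+@*####**###+-----------#**********************
**##***##-**+-+@@#*########+----:-#*************#*****++@@@%*
##*****##****-%=@@@###########*********************+@@@@#####
*******#---#**==%+@@@###***********************@@@@@*########
*******#*---+***-##+@@********************+@@@@@#*##########*
*******##**---#**+-%+@@@@@@@@@@@@@@@@@@@@@@#*##########*****#
*************#-+***=+*+@@@@@@@@@@@@@@@@%*##########*#**#####=
****=#********#--*******%@@@@@@@@@@%*##########*#**##########
*****#**********#--#*****+@@@@@%**#########**#*###*#******###
*****##******#*****-******+**##########**#*#####++++****#****
*##*****************-*******#######*##***###****++*****####**
```

>>> carry_out(targets=[170,3.3,-1.2,0,0,170,3.3,-1.2,0,0,170,3,-1.1,0,0,170,0,0,0,0])

```text
t: 134.85
eef_pos: [0.4566, 0.0388, 0.0878]
tool_rot: [-0.0, 0.985, -0.173, 0.0]
contact_force: [0.7, -0.0, -3.6]
gripper_width: 0.406
grasp_force: 53.5
```

>>> carry_out(targets=[170,0,0,-3,0,170,0,0,-3,0,170,0,0,-3,0,170,0,0,0,0])

```text
t: 135.25
eef_pos: [0.4597, 0.0393, 0.0812]
tool_rot: [-0.001, 0.985, -0.173, 0.003]
contact_force: [0.3, -2.2, 21.4]
gripper_width: 0.402
grasp_force: 57.0
```

>>> carry_out(targets=[170,0,0,-2,0,170,0,0,-2,0,170,0,0,0,0])

```text
t: 135.55
eef_pos: [0.4637, 0.0388, 0.0799]
tool_rot: [-0.001, 0.985, -0.174, 0.007]
contact_force: [2.1, -5.3, 41.4]
gripper_width: 0.399
grasp_force: 60.0
```

>>> carry_out(targets=[170,0,0,-2,0,170,0,0,-2,0,170,0,0,0,0])

```text
t: 135.85
eef_pos: [0.4675, 0.0385, 0.0777]
tool_rot: [-0.002, 0.985, -0.174, 0.011]
contact_force: [5.6, -9.1, 49.7]
gripper_width: 0.402
grasp_force: 63.4
```

>>> carry_out(targets=[170,0,0,3,0,170,0,0,3,0,170,0,0,0,0,145,0,0,0,0,140,0,0,0,0,130,0,0,0,0,115,0,0,0,0,115,0,0,0,0,115,0,0,0,0])

```text
t: 136.75
eef_pos: [0.4559, 0.039, 0.0766]
tool_rot: [0.0, 0.985, -0.173, -0.0]
contact_force: [-0.1, -0.0, -0.3]
gripper_width: 0.547
grasp_force: 0.0
```

>>> carry_out(targets=[110,0,0,15,0,110,0,0,30,0,110,0,0,45,0,110,0,0,45,0,110,-20,0,0,0,110,0,0,0,0,110,0,0,0,0])

```text
t: 137.45
eef_pos: [0.4357, 0.0387, 0.2114]
tool_rot: [0.0, 0.985, -0.173, -0.0]
contact_force: [0.0, 0.5, -0.4]
gripper_width: 0.571
grasp_force: 0.0
```

Run:
```python
from h import *
o=bot.get_obs(); print(o['eef_pos'],o['contact_force'])
d=snap('side','s90.png'); g=cv2.cvtColor(d['frame'],7); y=np.radians(-20.7);R=np.array([[np.cos(y),-np.sin(y)],[np.sin(y),np.cos(y)]])
c=np.array([.4206,.0523])
x0,y0=w2px(d,np.r_[c,.05]).astype(int); print(x0,y0)
for r in g[y0-80:y0+50:4,x0-70:x0+72:2]: print(''.join(' .:-=+*#%@'[min(9,int(v)//20)] for v in r))
w=snap('wrist','w90.png'); g=cv2.cvtColor(w['frame'],7)
for x in range(80,-80,-5):
    s=''
    for yy in range(70,-72,-3):
        u,v=w2px(w,np.r_[c+R@[x/1e3,yy/1e3],.101]); s+=' .:-=+*#%@'[min(9,int(g[int(v),int(u)])//22)] if 0<=u<640 and 0<=v<400 else '?'
    print('%4d '%x+s)
```

```text
[0.4357465  0.03868404 0.2113703 ] [ 0.04612725  0.48189758 -0.38734709]
291 280
%%%%%#%%+:::::-:::.+%=--*@@#******####*@@@@++**###*@@@@@@@@@@@@@@@@@@@@
%%%%%+@@@::::::::::++-####**####***@@@@*:--=-=****+@@@@@@@@@@@@@@@@@@@@
++%@%+=@@:::::::.###*########**+@@@@-:-----========*@@@@@@@@@@@@@@@@@@@
-++=++=:@+..********#*####**@@@@++++**----==-=---=-@%@@@@@@@@@@@@@@@@@@
------:************###**+@@@%:::---+******----:*@*##*###%@@@@@@@@@@@@@@
@.#**************###*@@@@=::::::--------=+-:@@*###*#++++***+*#@@@@@@@@@
*****************#@@@*+++*+::::=----:---:@%*#*#*%@*++++++*****=+=+#*++=
###**********+@@@@=::---*+++***--::::*@**######*%@*+++++++*****+++++++*
****#***++@@@@#::::::------*--=-:.@@***#**##**#++*#+*++++**+*********+*
#*#****+@@#++*:::::::=----:---:@%****#+-=******++++++*****+*********+*@
***=+@@**#--++++*==*+-::::::-:::::#**#**#+*****+++++++++***********+*%@
**+-++++**=----+*+--::::::::::::::::#+*******=-++++++++++*#@@@@@@@@*@@@
***#---+:*=--------=:@#-:::::::::::::-*+++---#==-+++++++++++#%@@@@@#@@@
*##***#---+*-------=#*#---::::::::::=:@@@@@####%===+++++++++++*#****@@@
*********#-
[... 2384 characters left out ...]
-15 ======+%+-%**#*#*#*#*%#*#%##+=========-==:::::::
 -20 =======%=------------------------------==:::::::
 -25 ---===*%---:-==------------------------==: :--:.
 -30 -----=+---::+****+++++++%%%%%============. .---:
 -35 =---..---:.:+###************##===========.  .---
 -40 ==...----...========================::::::   :--
 -45 =...----....=========================:::::    --
 -50 ...:---.....-========================-:::.    .-
 -55 ...----.   .-==========================-::     .
 -60 ..----    . =============================:     .
 -65  . :==.     =====-::::====================.    .
 -70   ..==.    .======**#+====================-    .
 -75 ..  ...    =====:+***#-====================.   .
```

```bash
python3 -c "
from station import bot
print(bot.hand_in())"
```

```text
the job is handed in; nothing more can be done
None
```

The job is handed in: tubes a and b weighed well short of the triangle on the scale and stand in the refill tray, and tube c stands in the stock box. I did not put c on the scale because it hung tilted in the grip; I sorted it by the wrist force reading of about 3.6 N (roughly 365 g). While I was working tube a, it fell out of the rack and had to be stood upright again, and the rack was briefly tipped and slid. I didn't check that the rack was flat at the end.

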